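# Make up the shelf-fitting kit and turn its label to the front

### The job

Gather every shelf clip and shelf pin, from the sloped bins and the open table, into the round kit tub: the L-shaped clips in the half behind the label, the headed pins in the other half. Then turn the tub on its stand until its label squarely faces the white pointer block. Leave the ring collars in their bin and do not disturb the ledger or the spare crank.

Things in the scene. Friction and masses are not known exactly. Their poses are not given: they have to be found in the camera images.
- clip1: L-shaped steel shelf clip, 34 mm long (x), 18 mm wide (y), 20 mm high (z): a flat foot 8 mm thick with an upright lip 7 mm thick along its -y edge. Origin at the middle of that 34 x 18 x 20 envelope. 60 g. Starts on the sloped floor of its kind's bin, or is absent (None).
- clip2: L-shaped steel shelf clip, 34 mm long (x), 18 mm wide (y), 20 mm high (z): a flat foot 8 mm thick with an upright lip 7 mm thick along its -y edge. Origin at the middle of that 34 x 18 x 20 envelope. 60 g. Starts on the sloped floor of its kind's bin, or is absent (None).
- clip3: L-shaped steel shelf clip, 34 mm long (x), 18 mm wide (y), 20 mm high (z): a flat foot 8 mm thick with an upright lip 7 mm thick along its -y edge. Origin at the middle of that 34 x 18 x 20 envelope. 60 g. Starts on the sloped floor of its kind's bin, or is absent (None).
- clip4: L-shaped steel shelf clip, 34 mm long (x), 18 mm wide (y), 20 mm high (z): a flat foot 8 mm thick with an upright lip 7 mm thick along its -y edge. Origin at the middle of that 34 x 18 x 20 envelope. 60 g. Starts on the open table.
- pin1: steel shelf pin: round shank 12 mm diameter, 40 mm long, along its own x, from x = -23 to +17, with a square head 18 x 18 x 6 mm at the +x end (46 mm overall). Origin on the axis, halfway along the 46 mm. 50 g. Starts on the sloped floor of its kind's bin, or is absent (None).
- pin2: steel shelf pin: round shank 12 mm diameter, 40 mm long, along its own x, from x = -23 to +17, with a square head 18 x 18 x 6 mm at the +x end (46 mm overall). Origin on the axis, halfway along the 46 mm. 50 g. Starts on the sloped floor of its kind's bin, or is absent (None).
- pin3: steel shelf pin: round shank 12 mm diameter, 40 mm long, along its own x, from x = -23 to +17, with a square head 18 x 18 x 6 mm at the +x end (46 mm overall). Origin on the axis, halfway along the 46 mm. 50 g. Starts on the sloped floor of its kind's bin, or is absent (None).
- pin4: steel shelf pin: round shank 12 mm diameter, 40 mm long, along its own x, from x = -23 to +17, with a square head 18 x 18 x 6 mm at the +x end (46 mm overall). Origin on the axis, halfway along the 46 mm. 50 g. Starts on the open table.
- bin_clips: Bin that holds the clips. Fixed yellow pick bin 150 mm long (x), 128 wide (y), origin under its centre, own x to its high back end (away from the robot). Walls 4 mm: sides 70, front 45, back 75 mm above the table. Inner floor slopes: 12 mm above the table in front, 27 mid, 42 at the back (12 degrees). The three bins look alike and change places.
- bin_pins: Bin that holds the pins. Fixed yellow pick bin 150 mm long (x), 128 wide (y), origin under its centre, own x to its high back end (away from the robot). Walls 4 mm: sides 70, front 45, back 75 mm above the table. Inner floor slopes: 12 mm above the table in front, 27 mid, 42 at the back (12 degrees). The three bins look alike and change places.
- bin_collars: Bin that holds the collars, which stay there. Fixed yellow pick bin 150 mm long (x), 128 wide (y), origin under its centre, own x to its high back end (away from the robot). Walls 4 mm: sides 70, front 45, back 75 mm above the table. Inner floor slopes: 12 mm above the table in front, 27 mid, 42 at the back (12 degrees). The three bins look alike and change places.
- collar1: Steel ring collar, 32 mm outside, 20 mm bore, 12 mm high, in its bin; not part of the kit. Origin at the centre of its underside.
- collar2: Steel ring collar, 32 mm outside, 20 mm bore, 12 mm high, in its bin; not part of the kit. Origin at the centre of its underside.
- stand: Fixed dark steel turntable foot (disc 140 mm across, 10 mm high) under the round kit tub, with an arm out to a small white pointer block on its own +x side, which marks the front. Origin on the table, on the tub's axis.
- pointer (a point): Top of the white pointer block (18 mm square, 22 mm high), 112 mm from the tub's axis: the front.
- tub (a joint): Angle of the round grey kit tub on its turntable, rad, growing counterclockwise seen from above; 0 = its label faces the pointer block. It turns within +-2.9 with slight friction (0.15 N m, plus 0.15 per rad/s) and stays where it is left. Starts between 0.8 and 2.4. The tub is 160 mm across outside, wall 5 mm, rim 72 mm above the table.
- tub_floor (a point): Centre of the tub's inner floor, 17 mm above the table, on its axis; turns with the tub, x towards the label. A wall 4 mm thick, 45 mm high above the floor, runs along its y and makes two halves: x > 0 (label half, for clips) and x < 0 (for pins). Inner radius 75 mm, rim 55 mm above this floor.
- tub_label (a point): Middle of the front of the white label in its thick holder (44 mm wide, 40 mm high) standing out from the tub's side, 90 mm from the axis.
- tub_rib (a point): Top of the finger rib across from the label, 86 mm from the tub's axis. Five such upright ribs (12 mm round, out to 92 mm from the axis, 27 to 72 mm above the table) stand around the tub's outside, at 60, 120, 180, 240 and 300 degrees from the label; a fingertip can push them round.
- ledger: Bystander: bound ledger 110 x 170 x 30 mm lying on the table. Origin under its centre.
- crank: Bystander: spare black three-armed shelf crank with ball ends, 200 mm across, 31 mm high, lying flat. Origin under its hub.
Things that resemble listed ones, but are neither listed nor needed, are in the scene too. Leave any green look-alike of the pin4 alone.

How it is judged:
On the way, in this order (a step that is already met when the one before it is completed fails the run):
1. all clips and pins are in the tub, clips in the label half, pins in the other (horizontal distance between each of clip1, clip2, clip3, clip4, pin1, pin2, pin3, pin4 and tub_floor below 0.076 m and x of each of clip1, clip2, clip3, clip4 in the frame of tub_floor above 0 m and z of clip1 in the frame of tub_floor between -0.004 and 0.05 m and z of clip2 in the frame of tub_floor between -0.004 and 0.05 m and z of clip3 in the frame of tub_floor between -0.004 and 0.05 m and z of clip4 in the frame of tub_floor between -0.004 and 0.05 m and x of each of pin1, pin2, pin3, pin4 in the frame of tub_floor below 0 m and z of pin1 in the frame of tub_floor between -0.004 and 0.05 m and z of pin2 in the frame of tub_floor between -0.004 and 0.05 m and z of pin3 in the frame of tub_floor between -0.004 and 0.05 m and z of pin4 in the frame of tub_floor between -0.004 and 0.05 m), for 0.3 s.
2. the tub is turned so that its label faces the pointer (value of joint tub between -0.15 and 0.15 rad), for 0.2 s.
At the end, for the whole second after the job is handed in: Every clip that is present lies inside the tub in the label half and every pin in the other half (part origins within 76 mm of the axis, on their side of the dividing wall, and less than 50 mm above the inner floor), the label is within 0.15 rad of the pointer, and all is at rest (all of step 1 and all of step 2 and linear speed of each of clip1, clip2, clip3, clip4, pin1, pin2, pin3, pin4 below 0.03 m/s and velocity of joint tub between -0.05 and 0.05 rad/s); the robot touches nothing.
It fails at once if a collar is taken from its place (moved more than 80 mm) (distance of any of collar1, collar2 from where it was at the start of the episode above 0.08 m).
It fails at once if the ledger or the crank is shifted more than 40 mm (distance of any of ledger, crank from where it was at the start of the episode above 0.04 m).
Of clip1, clip2, clip3, pin1, pin2, pin3 only 3 to 5 are there at a start; the rules pass over those that are not, and their reading is None.
At some moment in a run one of clip4, pin4 may be knocked a few centimetres aside while the robot is not near it.
Once in a run the grip may slacken for a moment while it holds something.
It also fails if it takes over 210 s, if anything falls off the work surface, if the arm or the gripper's body presses on something with over 40 N, if the wrist force passes 120 N, or if a joint passes its speed limit or range.

### The arm

A 6-joint arm with a two-finger parallel gripper is mounted at the origin on the work surface. World frame = base frame: x ahead of the robot, y to its left, z up, the work surface at z = 0. Lengths are in m, angles in rad, forces in N, time in s.
With the tool pointing down it reaches from about 0.3 to 1 m from the base axis. Payload 5.1 kg.
Tool frame: the origin (TCP) lies midway between the tips of the shut fingers; the grasp point (between the pads) lies 19 mm behind it (robot.grip_depth is the distance from the TCP to the grasp point, in m); y points along the fingers, x is the direction in which the jaws open and shut, and the axes are right-handed (so a half turn about y gives the same grasp; the last joint's range is limited). The gripper opens to 95 mm and grips with 3 to 60 N. Pads are 20 mm wide; open, the fingers measure 119 mm over their backs; the gripper's body (75 mm by 180 mm) begins 59 mm behind the grasp point.
Start: joints at [1.085, 0.124, 1.65, -0, 1.367, -0.083], TCP at [0.255, 0.598, 0.181] pointing down, gripper open.
Joint ranges: [-2.61, 2.61], [-1.02, 2.33], [0.03, 2.71], [-1.35, 4.49], [0.32, 2.68], [-2.91, 2.91]. Speed limits (rad/s): [2.57, 2.57, 3.14, 3.14, 3.14, 3.14].

### API

Orientations are given as a 3x3 rotation matrix whose columns are the frame's x, y, z axes.
In Python, from cell import robot, eyes, workorder gives the robot as it stands.
- The arm moves only by the tool servo_tool, never from a script. Its argument "rows" is a list of rows, each an object of numbers: "tx", "ty", "tz": the shift along the tool's x, y, z in mm; "ax", "ay", "az": the turn, a rotation vector about the tool's x, y, z in rad; "fingers": the opening, from 0 (shut) to 1 (fully open). In form: [{"tx": .., "ty": .., "tz": .., "ax": .., "ay": .., "az": .., "fingers": ..}, ...]. A call has 1 to 8 rows; each row shifts and turns the pose as measured when the row begins, along the tool's axes as they then stand; what a row does not reach is not made up. A row lasts 1/12 s, in which the tool goes at most 41.7 mm and 7.16 degrees, less where a joint would pass 70% of its speed; a pose out of reach is approached as far as the arm can. A call with a gripper value outside its range is refused whole. The fingers move at their own pace and stop on an object; the grip force is fixed at half the most. Time passes only in rows, so rows that do not move let the fingers close. It gives the time, the measured TCP pose, the force and the opening at its end, in the units of the state.
- robot.get_state(): the state, without advancing time (a new reading comes with each control period).
- eyes.grab_frame(name): name is "scene" or "top" or "wrist"; returns a dict with "image" (420x560x3 uint8, red, green, blue), "depth" (420x560 float32, m along the optical axis (not along the pixel's ray), 0 where there is no reading), "vertical_fov" (degrees; the focal length in pixels is half the picture's height over the tangent of half this angle, whatever the lens; pixels are square), "cx", "cy" (the principal point, pixels), "world_to_cam" (4x4, takes a point from world to camera coordinates); the wrist camera has in their place "hand_eye" (4x4, takes a point from camera to tool coordinates, whose origin is the TCP and whose axes are the tool frame's). Camera axes: x right, y down, z forward; pixel columns grow to the right and rows downward; lengths in m; the calibration is good to about 2 mm. A picture is of the moment at which its call begins: read the wrist's pose just before it.
- workorder.job_done(): hands the job in, once; it reports no verdict.
The state is a dict: "t": time; "joints": joint angles; "qd": joint speeds; "joint_torque": joint torques, N m; "eef_pos": TCP position; "ee_rot": TCP orientation; "force": force on the tool from outside, world axes, zero at the start; "torque": the same for the moment, N m; "width": finger opening in m.
Only numpy, scipy, OpenCV 4.12 (cv2) and the standard library are available. Lean on these libraries where they do the work, as an engineer would, in place of code of your own. Each camera call takes 0.05 s, during which the arm holds its last target. There are 200 camera calls.

## Working session

There is one attempt and no reset: what is moved stays moved. The work goes in short steps, Python scripts to look and compute and a tool call to move; the robot and the scene stay as the last step left them, time stands still between calls to the robot, and variables do not carry over. Pictures are saved under pics/ and viewed, about 12 in all and at most 16, crops included, and the job is handed in when it is done.

Besides the shell and the picture viewer there is one more tool, called after ">>>" as name(argument=value, ...) on one line, values as JSON. servo_tool: Moves the arm, as the interface text tells. Its arguments: {"type":"object","properties":{"rows":{"type":"array"}},"required":["rows"]}

```bash
mkdir -p pics; ls; cat > h.py <<'E'
import numpy as np, cv2
from cell import robot, eyes, workorder
def grab(n):
    s=robot.get_state(); f=eyes.grab_frame(n)
    h,w=f["image"].shape[:2]; f["f"]=h/2/np.tan(np.radians(f["vertical_fov"])/2)
    if n=="wrist":
        T=np.eye(4);T[:3,:3]=s["ee_rot"];T[:3,3]=s["eef_pos"]; f["c2w"]=T@np.array(f["hand_eye"])
    else: f["c2w"]=np.linalg.inv(np.array(f["world_to_cam"]))
    d=f["depth"]; v,u=np.mgrid[:h,:w]
    P=np.stack([(u-f["cx"])/f["f"]*d,(v-f["cy"])/f["f"]*d,d,np.ones_like(d)],-1)
    f["xyz"]=(P@f["c2w"].T)[...,:3]; f["xyz"][d==0]=np.nan
    return f
def save(f,name,box=None,k=1):
    im=f["image"][...,::-1]
    if box: im=im[box[1]:box[3],box[0]:box[2]]
    cv2.imwrite("pics/"+name,cv2.resize(im,None,fx=k,fy=k,interpolation=cv2.INTER_CUBIC))
E
python3 - <<'E'
from h import *
for n in ("scene","top"):
    f=grab(n); save(f,n+"0.png",k=1.42); np.save(n+"0.npy",f["xyz"])
    print(n,np.round(f["c2w"],3).tolist(),f["f"])
print(robot.get_state())
E
```

```text
pics
scene [[-0.172, 0.666, -0.726, 1.298], [0.985, 0.103, -0.139, 0.088], [-0.018, -0.739, -0.674, 0.773], [0.0, 0.0, 0.0, 1.0]] 481.3413232962822
top [[-0.015, -0.984, 0.175, 0.371], [-1.0, 0.01, -0.027, -0.046], [0.025, -0.176, -0.984, 1.002], [0.0, 0.0, 0.0, 1.0]] 459.0373645663295
{'t': 0.1, 'joints': array([ 1.08538932e+00,  1.24408216e-01,  1.65151158e+00, -1.61737335e-05,
        1.36751544e+00, -8.25919654e-02]), 'qd': array([ 0.00060153, -0.00053939, -0.00363862,  0.00039592, -0.00127158,
        0.00071805]), 'joint_torque': array([ 1.17514435e-03, -4.18877757e+01, -3.61097503e+01,  7.77345314e-02,
        4.61417274e-02, -7.88102989e-05]), 'eef_pos': array([0.25453471, 0.59739796, 0.17994582]), 'ee_rot': array([[ 3.92005828e-01, -8.45676074e-04, -9.19962345e-01],
       [ 9.19960898e-01, -1.63712037e-03,  3.92006717e-01],
       [-1.83759979e-03, -9.99998302e-01,  1.36228195e-04]]), 'force': array([-0.66884028, -0.13116512,  0.20570888]), 'torque': array([-0.00725994,  0.01643149,  0.02137326]), 'width': 0.09510902562309474}
```

View pics/top0.png

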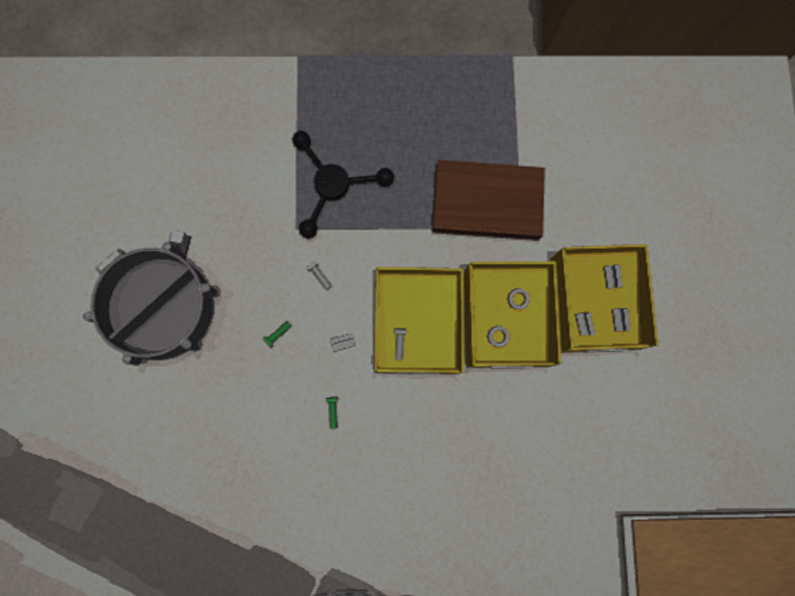

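View pics/scene0.png

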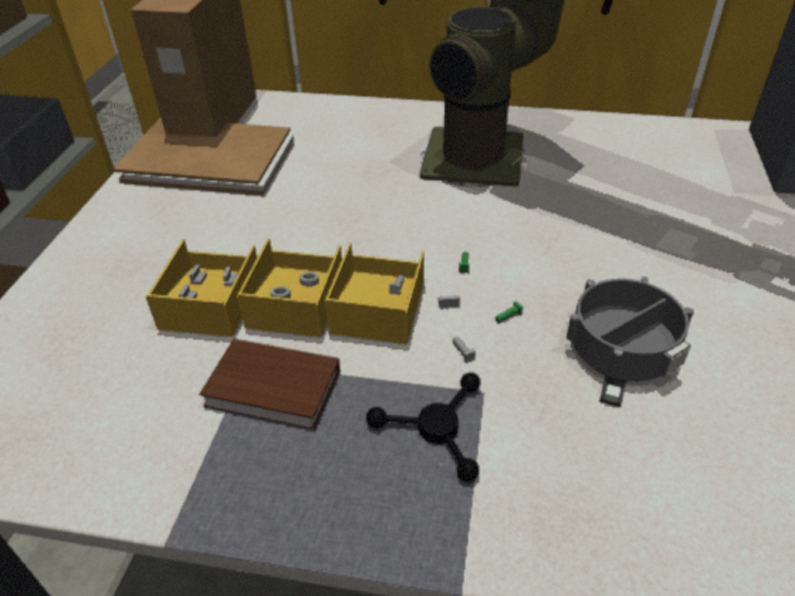

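The top view shows three clips in the right bin (585,323), (621,319) and (612,276). The left bin holds one pin (400,343), and the collars are in the middle bin. On the table are clip4 (342,342), pin4 (319,276) and two green decoys. The tub is at (150,303), with its label at about (108,262) and the pointer at (178,240).

```bash
python3 - <<'E'
from h import *
from scipy.optimize import least_squares
X=np.load("top0.npy")
im=cv2.imread("pics/top0.png")
im0=cv2.resize(im,(560,420),interpolation=cv2.INTER_AREA)
# tub fit rim
m=(X[...,2]>.066)&(X[...,2]<.078); m[:, 170:]=0; m[:150]=0; m[275:]=0
P=X[m][:,:2]
r=least_squares(lambda p:np.hypot(P[:,0]-p[0],P[:,1]-p[1])-.0775,[P[:,0].mean(),P[:,1].mean()],loss="soft_l1",f_scale=.003)
print("tub",r.x,len(P))
c=r.x
def at(u,v): 
    u,v=int(u/1.42),int(v/1.42); return np.nanmedian(X[v-1:v+2,u-1:u+2].reshape(-1,3),0)
for n,(u,v) in dict(label=(108,262),pointer=(178,238),wall1=(118,338),wall2=(190,276)).items():
    p=at(u,v); print(n,p.round(4),np.degrees(np.arctan2(*(p[:2]-c)[::-1])).round(1))
for n,(u,v) in dict(pin_b=(400,343),clipA=(585,323),clipB=(621,319),clipC=(612,276),clip4=(342,342),pin4=(319,276)).items():
    print(n,at(u,v).round(4))
big=[cv2.resize(im0[a:b,c_:d],None,fx=k,fy=k,interpolation=cv2.INTER_CUBIC) for a,b,c_,d,k in ((165,270,210,340,6),(165,255,390,470,6))]
cv2.imwrite("pics/c1.png",big[0]);cv2.imwrite("pics/c2.png",big[1])
E
```

```text
tub [0.52597066 0.28035929] 1021
label [0.5853 0.3393 0.071 ] 44.8
pointer [0.6333 0.2553 0.0235] -13.2
wall1 [0.4773 0.3298 0.0398] 134.5
wall2 [0.5703 0.2317 0.0361] -47.7
pin_b [ 0.4666 -0.0822  0.0348]
clipA [ 0.4938 -0.3625  0.0304]
clipB [ 0.4997 -0.4187  0.0309]
clipC [ 0.5629 -0.4039  0.0438]
clip4 [0.4722 0.0055 0.0109]
pin4 [0.5736 0.0403 0.0134]
```

View pics/c1.png

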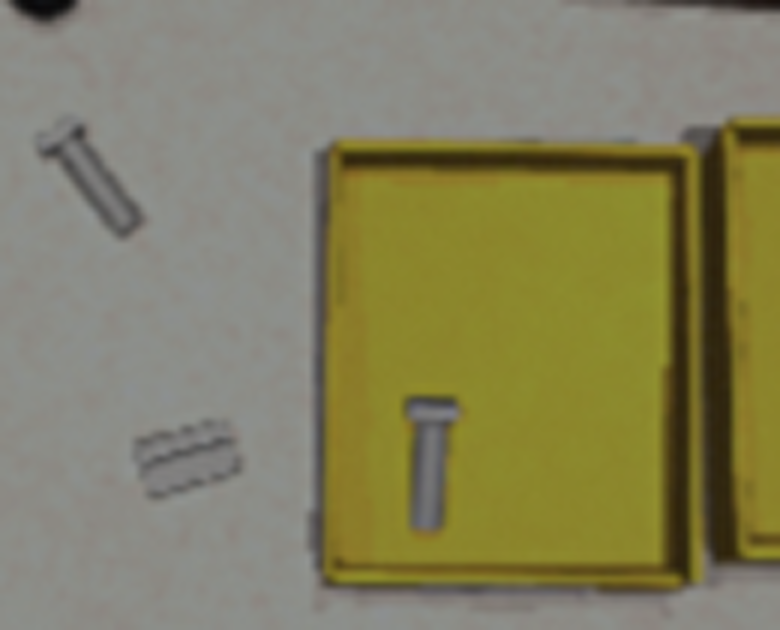

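View pics/c2.png

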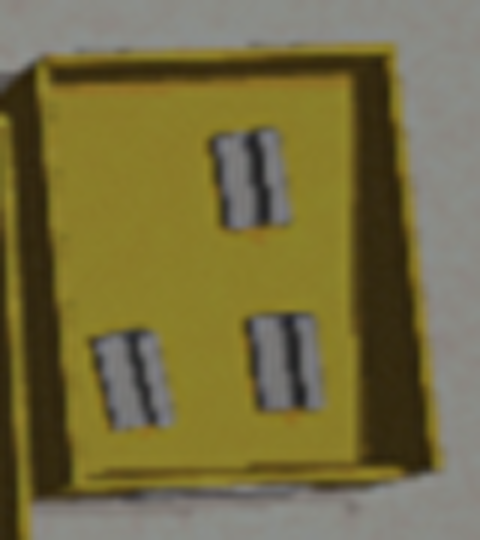

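The crops give pin4's head at (62,138) and tail at (130,228). clip4 spans (138,437) to (240,465), and the bin pin runs from (433,408) to (427,528). In the second crop the clip centres are at about (133,380), (285,362) and (250,179).

```bash
cat >> h.py <<'E'
from scipy.spatial.transform import Rotation as Ro
def Rj(j):
    j=np.radians(j); c,s=np.cos(j),np.sin(j); return np.array([[c,0,-s],[s,0,c],[0,-1,0.]])
def plan(*wps, step=40., start=None):
    """wps: (x,y,z,jaw_deg[,fingers[,pause rows]]) in m; prints rows [tx,ty,tz,ax,ay,az,f]"""
    s=robot.get_state(); p,R=(s["eef_pos"],s["ee_rot"]) if start is None else (np.array(start[:3]),Rj(start[3]))
    fg=None; out=[]
    for w in wps:
        q=np.array(w[:3]); Rt=Rj(w[3]); fg=w[4] if len(w)>4 else fg
        rv=Ro.from_matrix(R.T@Rt).as_rotvec(); d=q-p
        n=max(1,int(np.ceil(np.linalg.norm(d)*1e3/step)),int(np.ceil(np.degrees(np.linalg.norm(rv))/7)))
        for i in range(n):
            Ri=R@Ro.from_rotvec(rv*i/n).as_matrix(); t=Ri.T@d/n*1e3
            out.append([*np.round(t,1),*np.round(rv/n,3),fg])
        for i in range(w[5] if len(w)>5 else 0): out.append([0,0,0,0,0,0,fg])
        p,R=q,Rt
    for i,r in enumerate(out):
        if i%8==0: print("--")
        print(*["%s:%s"%(k,float(v)) for k,v in zip("tx ty tz ax ay az f".split(),r) if v is not None and v!=0])
def pose():
    s=robot.get_state(); print("pose",round(s["t"],2),s["eef_pos"].round(4),"jaw",np.degrees(np.arctan2(s["ee_rot"][1,0],s["ee_rot"][0,0])).round(1),"yax",s["ee_rot"][:,1].round(3),"w",round(s["width"],4),"F",s["force"].round(1))
E
python3 - <<'E'
from h import *
f=grab("top"); C=f["c2w"]
def ray(u,v,z):
    d=C[:3,:3]@np.array([(u-f["cx"])/f["f"],(v-f["cy"])/f["f"],1]); o=C[:3,3]; return (o+d*(z-o[2])/d[2])[:2]
c1=lambda u,v:(u/6+209.6,v/6+164.6); c2=lambda u,v:(u/6+389.6,v/6+164.6)
def rep(n,a,b,z,mid=None):
    a=ray(*a,z);b=ray(*b,z); d=a-b; print(n,((a+b)/2 if mid is None else ray(*mid,z)).round(4),"len",np.linalg.norm(d).round(4),"axis",np.degrees(np.arctan2(d[1],d[0])).round(1))
rep("pin4",c1(62,135),c1(132,230),.009)
rep("clip4",c1(144,466),c1(235,443),.012)
rep("pinb",c1(433,402),c1(427,530),.034)
rep("A",c2(123,334),c2(143,425),.033); rep("B",c2(280,315),c2(290,408),.033); rep("C",c2(244,132),c2(257,225),.046)
pose()
E
```

```text
pin4 [0.572  0.0368] len 0.0441 axis 35.8
clip4 [0.4713 0.0029] len 0.0336 axis 103.6
pinb [ 0.4641 -0.0827] len 0.0452 axis -3.6
A [ 0.4916 -0.3629] len 0.0331 axis 8.7
B [ 0.4975 -0.4182] len 0.0336 axis 1.8
C [ 0.5618 -0.4058] len 0.034 axis 3.6
pose 0.15 [0.2546 0.5975 0.1801] jaw 66.9 yax [-0.001 -0.001 -1.   ] w 0.0956 F [-0.1 -0.1 -0.3]
```

```bash
python3 - <<'E'
from h import *
plan((.572,.037,.14,125.8,.5))
E
```

```text
--
tx:-23.0 ty:2.4 tz:-30.1 ay:-0.06 f:0.5
tx:-24.8 ty:2.4 tz:-28.7 ay:-0.06 f:0.5
tx:-26.5 ty:2.4 tz:-27.1 ay:-0.06 f:0.5
tx:-28.1 ty:2.4 tz:-25.5 ay:-0.06 f:0.5
tx:-29.5 ty:2.4 tz:-23.7 ay:-0.06 f:0.5
tx:-30.9 ty:2.4 tz:-21.9 ay:-0.06 f:0.5
tx:-32.2 ty:2.4 tz:-20.0 ay:-0.06 f:0.5
tx:-33.3 ty:2.4 tz:-18.0 ay:-0.06 f:0.5
--
tx:-34.4 ty:2.4 tz:-16.0 ay:-0.06 f:0.5
tx:-35.3 ty:2.4 tz:-13.8 ay:-0.06 f:0.5
tx:-36.0 ty:2.4 tz:-11.7 ay:-0.06 f:0.5
tx:-36.7 ty:2.4 tz:-9.5 ay:-0.06 f:0.5
tx:-37.2 ty:2.4 tz:-7.3 ay:-0.06 f:0.5
tx:-37.6 ty:2.4 tz:-5.0 ay:-0.06 f:0.5
tx:-37.8 ty:2.4 tz:-2.7 ay:-0.06 f:0.5
tx:-37.9 ty:2.4 tz:-0.4 ay:-0.06 f:0.5
--
tx:-37.8 ty:2.4 tz:1.9 ay:-0.06 f:0.5
```

>>> servo_tool(rows=[{"tx": -23,"ty": 2.4,"tz": -30,"ax": 0,"ay": -0.06,"az": 0,"fingers": 0.5},{"tx": -25,"ty": 2.4,"tz": -29,"ax": 0,"ay": -0.06,"az": 0,"fingers": 0.5},{"tx": -26.5,"ty": 2.4,"tz": -27,"ax": 0,"ay": -0.06,"az": 0,"fingers": 0.5},{"tx": -28,"ty": 2.4,"tz": -25.5,"ax": 0,"ay": -0.06,"az": 0,"fingers": 0.5},{"tx": -29.5,"ty": 2.4,"tz": -24,"ax": 0,"ay": -0.06,"az": 0,"fingers": 0.5},{"tx": -31,"ty": 2.4,"tz": -22,"ax": 0,"ay": -0.06,"az": 0,"fingers": 0.5},{"tx": -32,"ty": 2.4,"tz": -20,"ax": 0,"ay": -0.06,"az": 0,"fingers": 0.5},{"tx": -33,"ty": 2.4,"tz": -18,"ax": 0,"ay": -0.06,"az": 0,"fingers": 0.5}])

```text
t: 0.82
eef_pos: [0.4072, 0.33, 0.1567]
ee_rot: [[-0.113, -0.004, -0.994], [0.994, -0.002, -0.113], [-0.001, -1.0, 0.004]]
force: [0.6, 1.1, -0.1]
width: 0.05
```

>>> servo_tool(rows=[{"tx": -34,"ty": 2.4,"tz": -16,"ax": 0,"ay": -0.06,"az": 0,"fingers": 0.5},{"tx": -35,"ty": 2.4,"tz": -14,"ax": 0,"ay": -0.06,"az": 0,"fingers": 0.5},{"tx": -36,"ty": 2.4,"tz": -12,"ax": 0,"ay": -0.06,"az": 0,"fingers": 0.5},{"tx": -37,"ty": 2.4,"tz": -9.5,"ax": 0,"ay": -0.06,"az": 0,"fingers": 0.5},{"tx": -37,"ty": 2.4,"tz": -7,"ax": 0,"ay": -0.06,"az": 0,"fingers": 0.5},{"tx": -37.5,"ty": 2.4,"tz": -5,"ax": 0,"ay": -0.06,"az": 0,"fingers": 0.5},{"tx": -38,"ty": 2.4,"tz": -3,"ax": 0,"ay": -0.06,"az": 0,"fingers": 0.5},{"tx": -38,"ty": 2.4,"tz": 0,"ax": 0,"ay": -0.06,"az": 0,"fingers": 0.5}])

```text
t: 1.48
eef_pos: [0.5711, 0.0581, 0.135]
ee_rot: [[-0.58, -0.004, -0.815], [0.815, -0.001, -0.58], [0.001, -1.0, 0.004]]
force: [0.1, 1.5, 0.2]
width: 0.0473
```

```bash
python3 - <<'E'
from h import *
pose()
f=grab("wrist"); save(f,"w1.png"); print(f["c2w"].round(3).tolist(),f["f"])
plan((.572,.037,.003,125.8,.35),(.572,.037,.003,125.8,0,3))
E
```

```text
pose 1.48 [0.5711 0.0581 0.135 ] jaw 125.4 yax [-0.004 -0.001 -1.   ] w 0.0473 F [0.1 1.5 0.2]
[[-0.58, 0.78, 0.235, 0.503], [0.815, 0.554, 0.171, 0.01], [0.003, 0.291, -0.957, 0.339], [0.0, 0.0, 0.0, 1.0]] 326.2501896103993
--
tx:-2.7 ty:32.9 tz:2.4 ax:-0.001 ay:-0.002 az:-0.001 f:0.35
tx:-2.8 ty:32.9 tz:2.5 ax:-0.001 ay:-0.002 az:-0.001 f:0.35
tx:-2.8 ty:32.9 tz:2.5 ax:-0.001 ay:-0.002 az:-0.001 f:0.35
tx:-2.8 ty:32.9 tz:2.6 ax:-0.001 ay:-0.002 az:-0.001 f:0.35
```

View pics/w1.png

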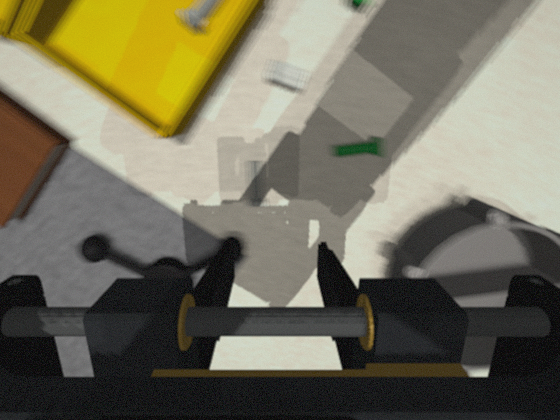

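The wrist view shows pin4 at about (255,182) in the gripper's shadow, clip4 at (287,75), and the bin pin at (200,10). I'll check pin4 against the plan and then pick it.

```bash
python3 - <<'E'
from h import *
f=grab("wrist"); pose()
X=f["xyz"]
for u,v in ((255,162),(255,182),(258,203),(287,75)): print(X[v,u].round(4))
c=np.linalg.inv(f["c2w"])@np.array([.572,.037,.009,1]); print(c[:2]/c[2]*f["f"]+[f["cx"],f["cy"]])
save(f,"w2.png",(190,110,330,260),4)
plan((.572,.037,.003,125.8,.35),(.572,.037,.003,125.8,0,3))
E
```

```text
pose 1.58 [0.5722 0.0554 0.1345] jaw 125.0 yax [-0.004 -0.003 -1.   ] w 0.0476 F [-0.5  0.8  0.1]
[5.612e-01 1.790e-02 1.000e-04]
[ 5.788e-01  2.990e-02 -2.000e-04]
[5.96e-01 4.56e-02 3.00e-04]
[ 0.4758 -0.0037  0.0205]
[263.85274415 182.48237176]
--
tx:-3.8 ty:32.9 tz:2.5 ax:-0.001 ay:-0.003 f:0.35
tx:-3.7 ty:32.9 tz:2.6 ax:-0.001 ay:-0.003 f:0.35
tx:-3.7 ty:32.9 tz:2.6 ax:-0.001 ay:-0.003 f:0.35
tx:-3.7 ty:32.9 tz:2.7 ax:-0.001 ay:-0.003 f:0.35
```

View pics/w2.png

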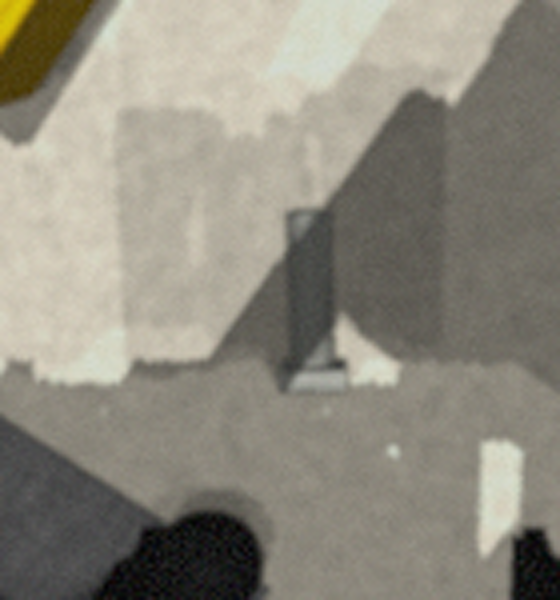

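Pin4 lies at (268,184), about 4 mm off the plan, so I'm aiming at (0.5705, 0.0395).

>>> servo_tool(rows=[{"tx": -3,"ty": 33,"tz": 2.6,"ax": 0,"ay": -0.003,"az": 0,"fingers": 0.4},{"tx": -3,"ty": 33,"tz": 2.6,"ax": 0,"ay": -0.003,"az": 0,"fingers": 0.4},{"tx": -3,"ty": 33,"tz": 2.6,"ax": 0,"ay": -0.003,"az": 0,"fingers": 0.4},{"tx": -3,"ty": 26,"tz": 2.6,"ax": 0,"ay": -0.003,"az": 0,"fingers": 0.4},{"tx": 0,"ty": 0,"tz": 0,"ax": 0,"ay": 0,"az": 0,"fingers": 0.4}])

```text
t: 2.0
eef_pos: [0.5732, 0.0379, 0.0082]
ee_rot: [[-0.579, 0.002, -0.815], [0.815, -0.001, -0.579], [-0.002, -1.0, -0.001]]
force: [-1.3, -0.1, -0.6]
width: 0.0381
```

```bash
python3 - <<'E'
from h import *
pose()
plan((.5705,.0395,.003,125.8,.35))
E
```

```text
pose 2.0 [0.5732 0.0379 0.0082] jaw 125.4 yax [ 0.002 -0.001 -1.   ] w 0.0381 F [-1.3 -0.1 -0.6]
--
tx:2.9 ty:5.2 tz:1.2 ax:0.001 ay:-0.007 az:-0.002 f:0.35
```

>>> servo_tool(rows=[{"tx": 3,"ty": 5,"tz": 1,"ax": 0,"ay": -0.007,"az": 0,"fingers": 0.4},{"tx": 0,"ty": 0,"tz": 0,"ax": 0,"ay": 0,"az": 0,"fingers": 0},{"tx": 0,"ty": 0,"tz": 0,"ax": 0,"ay": 0,"az": 0,"fingers": 0},{"tx": 0,"ty": 0,"tz": 0,"ax": 0,"ay": 0,"az": 0,"fingers": 0},{"tx": 0,"ty": 0,"tz": 0,"ax": 0,"ay": 0,"az": 0,"fingers": 0},{"tx": 0,"ty": 0,"tz": 0,"ax": 0,"ay": 0,"az": 0,"fingers": 0}])

```text
t: 2.5
eef_pos: [0.5732, 0.0422, 0.0086]
ee_rot: [[-0.587, 0.008, -0.81], [0.81, -0.001, -0.587], [-0.006, -1.0, -0.006]]
force: [-0.6, 1.0, 0.9]
width: 0.0101
```

```bash
python3 - <<'E'
from h import *
pose()
plan((.565,.045,.12,125.8,0),(.5171,.2363,.12,134.5,0),(.5171,.2363,.03,134.5,0,1))
E
```

```text
pose 2.5 [0.5732 0.0422 0.0086] jaw 125.9 yax [ 0.008 -0.001 -1.   ] w 0.0101 F [-0.6  1.   0.9]
--
tx:2.1 ty:-37.2 tz:1.4 ax:0.002 ay:0.001 az:-0.002
tx:2.2 ty:-37.1 tz:1.5 ax:0.002 ay:0.001 az:-0.002
tx:2.3 ty:-37.1 tz:1.6 ax:0.002 ay:0.001 az:-0.002
tx:36.6 tz:-14.6 ay:-0.03
tx:36.2 tz:-15.7 ay:-0.03
tx:35.7 tz:-16.8 ay:-0.03
tx:35.2 tz:-17.9 ay:-0.03
tx:34.6 tz:-18.9 ay:-0.03
--
ty:30.0
ty:30.0
ty:30.0
```

The width of 10.1 mm is less than the 12 mm shank and the tips are too high. I'll reopen, go lower and regrip.

>>> servo_tool(rows=[{"tx": 0,"ty": 0,"tz": 0,"ax": 0,"ay": 0,"az": 0,"fingers": 0.4},{"tx": 0,"ty": 0,"tz": 0,"ax": 0,"ay": 0,"az": 0,"fingers": 0.4},{"tx": 0,"ty": 0,"tz": 0,"ax": 0,"ay": 0,"az": 0,"fingers": 0.4},{"tx": 0,"ty": 5,"tz": 0,"ax": 0,"ay": 0,"az": 0,"fingers": 0.4},{"tx": 0,"ty": 0,"tz": 0,"ax": 0,"ay": 0,"az": 0,"fingers": 0.4}])

```text
t: 2.92
eef_pos: [0.5761, 0.0424, 0.007]
ee_rot: [[-0.587, 0.015, -0.81], [0.81, -0.001, -0.587], [-0.01, -1.0, -0.012]]
force: [-0.7, -0.9, 0.1]
width: 0.036
```

```bash
python3 - <<'E'
from h import *
pose()
f=grab("wrist"); pose(); save(f,"w3.png",(160,120,400,300),3.2)
E
```

```text
pose 2.92 [0.5761 0.0424 0.007 ] jaw 125.9 yax [ 0.015 -0.001 -1.   ] w 0.036 F [-0.7 -0.9  0.1]
pose 2.97 [0.5765 0.0424 0.0074] jaw 125.9 yax [ 0.016 -0.001 -1.   ] w 0.037 F [ 0.9  0.6 -0.4]
```

View pics/w3.png

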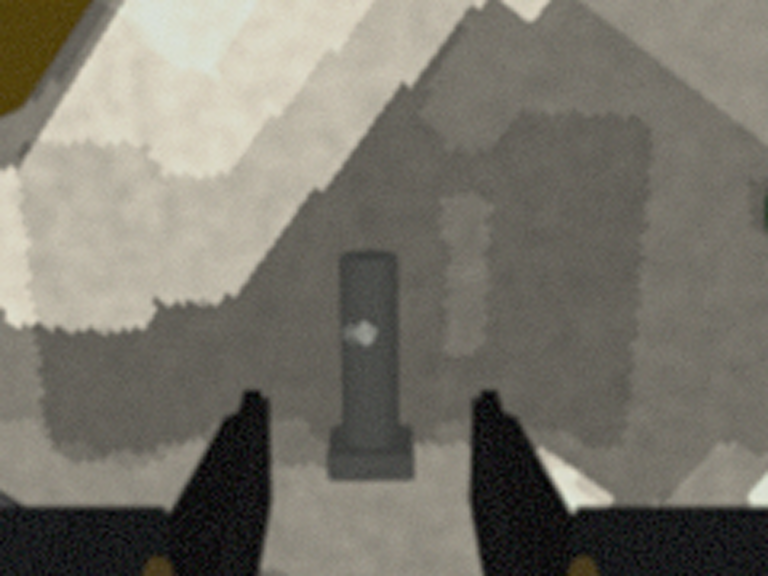

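```bash
python3 - <<'E'
from h import *
f=grab("wrist"); pose(); s=robot.get_state()
C=f["c2w"]
def ray(u,v,z):
    d=C[:3,:3]@np.array([(u-f["cx"])/f["f"],(v-f["cy"])/f["f"],1]); o=C[:3,3]; return (o+d*(z-o[2])/d[2])
a=ray(275.6,199.7,.012); b=ray(275.6,269,.009)
print(a,b,(a+b)/2, np.degrees(np.arctan2(*(b-a)[1::-1])))
print(f["xyz"][230,276])
m=(a+b)/2
m[2]=.002
print("tool delta mm",s["ee_rot"].T@(m-s["eef_pos"])*1e3, Ro.from_matrix(s["ee_rot"].T@Rj(125.8)).as_rotvec())
E
```

```text
pose 3.02 [0.5766 0.0424 0.0076] jaw 125.9 yax [ 0.016 -0.001 -1.   ] w 0.0377 F [1.3 0.1 1. ]
[0.55325964 0.02669236 0.012     ] [0.59429507 0.05642638 0.009     ] [0.57377735 0.04155937 0.0105    ] 35.926859374780214
[0.56930736 0.03866445 0.01346083]
tool delta mm [1.06418644 5.58296717 2.84807693] [ 0.01256303  0.00232126 -0.01007205]
```

>>> servo_tool(rows=[{"tx": 1,"ty": 4,"tz": 3,"ax": 0.012,"ay": 0,"az": -0.01,"fingers": 0.4},{"tx": 0,"ty": 3,"tz": 1,"ax": 0.003,"ay": 0,"az": -0.002,"fingers": 0.3},{"tx": 0,"ty": 1,"tz": 0.5,"ax": 0.002,"ay": 0,"az": -0.002,"fingers": 0},{"tx": 0,"ty": 0.5,"tz": 0.5,"ax": 0.002,"ay": 0,"az": -0.002,"fingers": 0},{"tx": 0,"ty": 0.5,"tz": 0.5,"ax": 0.002,"ay": 0,"az": -0.002,"fingers": 0},{"tx": 0,"ty": 0,"tz": 0.5,"ax": 0.002,"ay": 0,"az": -0.002,"fingers": 0}])

```text
t: 3.52
eef_pos: [0.57, 0.0393, -0.0034]
ee_rot: [[-0.587, -0.019, -0.81], [0.81, 0.002, -0.587], [0.013, -1.0, 0.014]]
force: [0.8, 0.2, 0.1]
width: 0.01
```

```bash
python3 - <<'E'
from h import *
pose()
plan((.565,.045,.12,125.8,0),(.5171,.2363,.12,134.5,0))
E
```

```text
pose 3.52 [ 0.57    0.0393 -0.0034] jaw 125.9 yax [-0.019  0.002 -1.   ] w 0.01 F [0.8 0.2 0.1]
--
tx:2.3 ty:-30.8 tz:0.6 ax:-0.004 ay:0.001 az:0.003
tx:2.2 ty:-30.8 tz:0.5 ax:-0.004 ay:0.001 az:0.003
tx:2.1 ty:-30.8 tz:0.4 ax:-0.004 ay:0.001 az:0.003
tx:2.0 ty:-30.8 tz:0.3 ax:-0.004 ay:0.001 az:0.003
tx:36.6 tz:-14.6 ay:-0.03
tx:36.2 tz:-15.7 ay:-0.03
tx:35.7 tz:-16.8 ay:-0.03
tx:35.2 tz:-17.9 ay:-0.03
--
tx:34.6 tz:-18.9 ay:-0.03
```

>>> servo_tool(rows=[{"tx": 2,"ty": -31,"tz": 0.5,"ax": -0.006,"ay": 0,"az": 0.005,"fingers": 0},{"tx": 2,"ty": -31,"tz": 0.5,"ax": -0.006,"ay": 0,"az": 0.005,"fingers": 0},{"tx": 2,"ty": -31,"tz": 0.4,"ax": -0.004,"ay": 0,"az": 0.003,"fingers": 0},{"tx": 2,"ty": -31,"tz": 0.3,"ax": 0,"ay": 0,"az": 0,"fingers": 0},{"tx": 36,"ty": 0,"tz": -14.5,"ax": 0,"ay": -0.03,"az": 0,"fingers": 0},{"tx": 36,"ty": 0,"tz": -15.5,"ax": 0,"ay": -0.03,"az": 0,"fingers": 0},{"tx": 35.5,"ty": 0,"tz": -17,"ax": 0,"ay": -0.03,"az": 0,"fingers": 0},{"tx": 35,"ty": 0,"tz": -18,"ax": 0,"ay": -0.03,"az": 0,"fingers": 0}])

```text
t: 4.18
eef_pos: [0.5281, 0.1952, 0.1278]
ee_rot: [[-0.673, 0.002, -0.74], [0.74, 0.002, -0.673], [-0.0, -1.0, -0.003]]
force: [1.0, 0.7, 0.1]
width: 0.0005
```

```bash
python3 - <<'E'
from h import *
pose()
plan((.5171,.2363,.12,134.5,0),(.5171,.2363,.03,134.5,0,1))
E
```

```text
pose 4.18 [0.5281 0.1952 0.1278] jaw 132.3 yax [ 0.002  0.002 -1.   ] w 0.0005 F [1.  0.7 0.1]
--
tx:18.9 ty:3.9 tz:-9.8 ax:0.001 ay:-0.019
tx:18.7 ty:3.9 tz:-10.1 ax:0.001 ay:-0.019
ty:30.0
ty:30.0
ty:30.0
```

The width fell to 0, so the pin was dropped, either from the slackening or from a poor grip. I'll look for it.

```bash
python3 - <<'E'
from h import *
f=grab("top"); np.save("top1.npy",f["xyz"]); f0=cv2.imread("pics/top0.png")
save(f,"t1.png",(50,130,340,300),2.7)
E
```

```text
(no output)
```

View pics/t1.png

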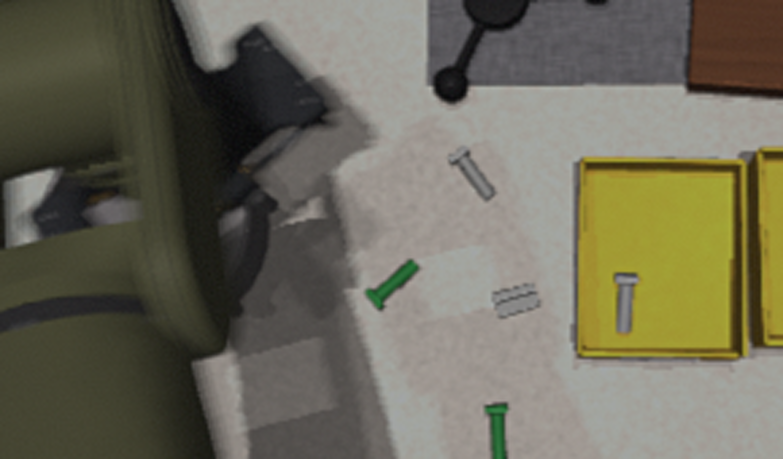

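Pin4 is still in its place, with its head at (460,155) and tail at (488,195) in the crop, so I'll retry and give the fingers more time to close.

```bash
python3 - <<'E'
from h import *
pose()
plan((.572,.040,.12,125.8,.4),(.572,.040,.014,125.8,.4,1))
E
```

```text
pose 4.23 [0.5263 0.2016 0.1281] jaw 132.6 yax [ 0.001  0.007 -1.   ] w 0.0004 F [-2.5  4.4  1.8]
--
tx:-30.0 ty:1.4 tz:15.2 ax:0.001 ay:0.024 az:0.001 f:0.4
tx:-30.3 ty:1.5 tz:14.5 ax:0.001 ay:0.024 az:0.001 f:0.4
tx:-30.7 ty:1.5 tz:13.7 ax:0.001 ay:0.024 az:0.001 f:0.4
tx:-31.0 ty:1.5 tz:13.0 ax:0.001 ay:0.024 az:0.001 f:0.4
tx:-31.3 ty:1.6 tz:12.3 ax:0.001 ay:0.024 az:0.001 f:0.4
ty:35.3 f:0.4
ty:35.3 f:0.4
ty:35.3 f:0.4
--
f:0.4
```

>>> servo_tool(rows=[{"tx": -30,"ty": 1.4,"tz": 15,"ax": 0,"ay": 0.024,"az": 0,"fingers": 0.4},{"tx": -30,"ty": 1.5,"tz": 14.5,"ax": 0,"ay": 0.024,"az": 0,"fingers": 0.4},{"tx": -31,"ty": 1.5,"tz": 13.5,"ax": 0,"ay": 0.024,"az": 0,"fingers": 0.4},{"tx": -31,"ty": 1.5,"tz": 13,"ax": 0,"ay": 0.024,"az": 0,"fingers": 0.4},{"tx": -31,"ty": 1.5,"tz": 12,"ax": 0,"ay": 0.024,"az": 0,"fingers": 0.4},{"tx": 0,"ty": 35,"tz": 0,"ax": 0,"ay": 0,"az": 0,"fingers": 0.4},{"tx": 0,"ty": 35,"tz": 0,"ax": 0,"ay": 0,"az": 0,"fingers": 0.4},{"tx": 0,"ty": 20,"tz": 0,"ax": 0,"ay": 0,"az": 0,"fingers": 0.4}])

```text
t: 4.9
eef_pos: [0.5825, 0.0396, 0.0371]
ee_rot: [[-0.59, 0.022, -0.807], [0.807, 0.007, -0.59], [-0.007, -1.0, -0.022]]
force: [-0.2, 0.8, -0.7]
width: 0.0378
```

>>> servo_tool(rows=[{"tx": 0,"ty": 0,"tz": 0,"ax": 0,"ay": 0,"az": 0,"fingers": 0.4}])

```text
t: 4.98
eef_pos: [0.5789, 0.0389, 0.0322]
ee_rot: [[-0.589, 0.013, -0.808], [0.808, 0.007, -0.589], [-0.002, -1.0, -0.015]]
force: [-1.3, 0.5, -1.0]
width: 0.038
```

>>> servo_tool(rows=[{"tx": 0,"ty": 0,"tz": 0,"ax": 0,"ay": 0,"az": 0,"fingers": 0.4}])

```text
t: 5.07
eef_pos: [0.5784, 0.0386, 0.0317]
ee_rot: [[-0.589, 0.012, -0.808], [0.808, 0.007, -0.589], [-0.001, -1.0, -0.014]]
force: [0.2, -0.5, 0.3]
width: 0.0382
```

```bash
python3 - <<'E'
from h import *
pose()
plan((.572,.040,.003,125.8,.4))
E
```

```text
pose 5.07 [0.5784 0.0386 0.0317] jaw 126.1 yax [ 0.012  0.007 -1.   ] w 0.0382 F [ 0.2 -0.5  0.3]
--
tx:5.0 ty:28.6 tz:4.7 ax:0.014 ay:0.005 az:-0.001 f:0.4
```

>>> servo_tool(rows=[{"tx": 4,"ty": 18,"tz": 3,"ax": 0.014,"ay": 0.005,"az": 0,"fingers": 0.4},{"tx": 1,"ty": 9,"tz": 1.5,"ax": 0,"ay": 0,"az": 0,"fingers": 0.4},{"tx": 0,"ty": 0,"tz": 0,"ax": 0,"ay": 0,"az": 0,"fingers": 0.4},{"tx": 0,"ty": 0,"tz": 0,"ax": 0,"ay": 0,"az": 0,"fingers": 0.4}])

```text
t: 5.4
eef_pos: [0.5738, 0.0407, 0.006]
ee_rot: [[-0.585, 0.004, -0.811], [0.811, -0.002, -0.585], [-0.004, -1.0, -0.002]]
force: [-0.8, 0.5, 0.7]
width: 0.0376
```

>>> servo_tool(rows=[{"tx": 0,"ty": 0,"tz": 0,"ax": 0,"ay": 0,"az": 0,"fingers": 0},{"tx": 0,"ty": 0,"tz": 0,"ax": 0,"ay": 0,"az": 0,"fingers": 0},{"tx": 0,"ty": 0,"tz": 0,"ax": 0,"ay": 0,"az": 0,"fingers": 0},{"tx": 0,"ty": 0,"tz": 0,"ax": 0,"ay": 0,"az": 0,"fingers": 0},{"tx": 0,"ty": 0,"tz": 0,"ax": 0,"ay": 0,"az": 0,"fingers": 0}])

```text
t: 5.82
eef_pos: [0.5762, 0.0414, 0.0092]
ee_rot: [[-0.587, 0.01, -0.81], [0.81, -0.002, -0.587], [-0.007, -1.0, -0.007]]
force: [-0.2, -0.6, -0.1]
width: 0.0099
```

>>> servo_tool(rows=[{"tx": 0,"ty": 0,"tz": 0,"ax": 0,"ay": 0,"az": 0,"fingers": 0},{"tx": 0,"ty": 0,"tz": 0,"ax": 0,"ay": 0,"az": 0,"fingers": 0}])

```text
t: 5.98
eef_pos: [0.5767, 0.0414, 0.0099]
ee_rot: [[-0.587, 0.011, -0.81], [0.81, -0.002, -0.587], [-0.008, -1.0, -0.008]]
force: [-0.9, -1.1, -0.3]
width: 0.0013
```

>>> servo_tool(rows=[{"tx": 0,"ty": -10,"tz": 0,"ax": 0,"ay": 0,"az": 0,"fingers": 0},{"tx": 0,"ty": -15,"tz": 0,"ax": 0,"ay": 0,"az": 0,"fingers": 0},{"tx": 0,"ty": 0,"tz": 0,"ax": 0,"ay": 0,"az": 0,"fingers": 0}])

```text
t: 6.23
eef_pos: [0.5759, 0.0413, 0.036]
ee_rot: [[-0.586, 0.009, -0.81], [0.81, -0.002, -0.586], [-0.007, -1.0, -0.006]]
force: [0.9, -0.8, 0.4]
width: 0.0003
```

The fingers close at only about 5.5 mm per row and the hold rows drift upward, so the tips closed above the shank. I'll retry lower, with compensation and longer closing.

>>> servo_tool(rows=[{"tx": 0,"ty": 0,"tz": 0,"ax": 0,"ay": 0,"az": 0,"fingers": 0.3},{"tx": 0,"ty": 0,"tz": 0,"ax": 0,"ay": 0,"az": 0,"fingers": 0.3},{"tx": 0,"ty": 0,"tz": 0,"ax": 0,"ay": 0,"az": 0,"fingers": 0.3},{"tx": 0,"ty": 0,"tz": 0,"ax": 0,"ay": 0,"az": 0,"fingers": 0.3},{"tx": 0,"ty": 0,"tz": 0,"ax": 0,"ay": 0,"az": 0,"fingers": 0.3},{"tx": 0,"ty": 0,"tz": 0,"ax": 0,"ay": 0,"az": 0,"fingers": 0.3}])

```text
t: 6.73
eef_pos: [0.5755, 0.0413, 0.0356]
ee_rot: [[-0.586, 0.009, -0.81], [0.81, -0.002, -0.586], [-0.007, -1.0, -0.006]]
force: [-0.2, -0.5, -0.1]
width: 0.0277
```

```bash
python3 - <<'E'
from h import *
f=grab("wrist"); pose(); save(f,"w4.png",(160,100,400,300),3)
plan((.572,.040,.003,125.8,.4))
E
```

```text
pose 6.78 [0.5754 0.0413 0.0355] jaw 125.9 yax [ 0.009 -0.002 -1.   ] w 0.0284 F [0.2 0.6 1.2]
--
tx:1.2 ty:32.5 tz:3.7 ax:0.006 ay:0.002 az:-0.007 f:0.4
```

View pics/w4.png

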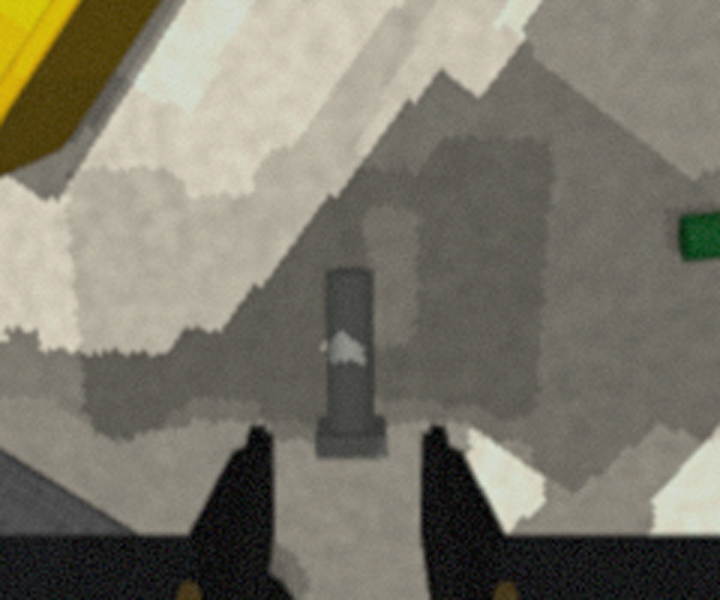

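The pin is centred between the fingers in the crop (pin at 350, jaw mid at 348), and I need about 4 mm along +tz.

>>> servo_tool(rows=[{"tx": 0,"ty": 20,"tz": 2,"ax": 0.006,"ay": 0,"az": -0.006,"fingers": 0.3},{"tx": 0,"ty": 10,"tz": 2,"ax": 0,"ay": 0,"az": 0,"fingers": 0.3},{"tx": 0,"ty": 3,"tz": 1,"ax": 0,"ay": 0,"az": 0,"fingers": 0.3},{"tx": 0,"ty": 1,"tz": 0.5,"ax": 0,"ay": 0,"az": 0,"fingers": 0.3}])

```text
t: 7.12
eef_pos: [0.5714, 0.0379, 0.0005]
ee_rot: [[-0.586, 0.001, -0.81], [0.81, -0.0, -0.586], [-0.001, -1.0, -0.001]]
force: [-0.7, 0.1, 0.1]
width: 0.0281
```

>>> servo_tool(rows=[{"tx": 0,"ty": 1,"tz": 0.5,"ax": 0,"ay": 0,"az": 0,"fingers": 0},{"tx": 0,"ty": 1,"tz": 0.5,"ax": 0,"ay": 0,"az": 0,"fingers": 0}])

```text
t: 7.28
eef_pos: [0.5702, 0.0373, -0.0018]
ee_rot: [[-0.586, 0.0, -0.81], [0.81, -0.0, -0.586], [-0.001, -1.0, -0.0]]
force: [-0.1, -0.2, 0.4]
width: 0.0199
```

>>> servo_tool(rows=[{"tx": 0,"ty": 0.5,"tz": 0.5,"ax": 0,"ay": 0,"az": 0,"fingers": 0},{"tx": 0,"ty": 0.5,"tz": 0.5,"ax": 0,"ay": 0,"az": 0,"fingers": 0}])

```text
t: 7.45
eef_pos: [0.5699, 0.0366, -0.0021]
ee_rot: [[-0.586, 0.002, -0.81], [0.81, -0.001, -0.586], [-0.001, -1.0, -0.001]]
force: [-0.1, -0.2, -0.1]
width: 0.0069
```

>>> servo_tool(rows=[{"tx": 0,"ty": 0.5,"tz": 0.5,"ax": 0,"ay": 0,"az": 0,"fingers": 0},{"tx": 0,"ty": 0.5,"tz": 0.5,"ax": 0,"ay": 0,"az": 0,"fingers": 0}])

```text
t: 7.62
eef_pos: [0.5697, 0.036, -0.0022]
ee_rot: [[-0.586, 0.003, -0.81], [0.81, -0.001, -0.586], [-0.002, -1.0, -0.002]]
force: [0.6, 0.3, 0.1]
width: 0.001
```

The fingers closed right through at reported z = −2 mm with no contact. I'll check where the tips really are with wrist depth.

```bash
python3 - <<'E'
from h import *
f=grab("wrist"); pose(); s=robot.get_state(); save(f,"w5.png",(160,100,400,300),3)
X=f["xyz"]; T=(X-s["eef_pos"])@s["ee_rot"]*1e3
for v in range(170,300,6): print(v, *[("%s/%s"%(T[v,u].round(0).tolist(),round(float(X[v,u,2])*1e3))) for u in (262,270,276,282,290)])
E
```

```text
pose 7.67 [ 0.5696  0.036  -0.0023] jaw 125.9 yax [ 0.003 -0.001 -1.   ] w 0.0004 F [-0.1 -0.2 -0.8]
170 [-8.0, -3.0, 46.0]/0 [-3.0, -2.0, 46.0]/0 [1.0, -3.0, 46.0]/1 [5.0, -3.0, 46.0]/0 [10.0, -2.0, 46.0]/-1
176 [-8.0, -2.0, 43.0]/0 [-3.0, -2.0, 43.0]/0 [1.0, -2.0, 43.0]/0 [5.0, -2.0, 43.0]/0 [10.0, -3.0, 43.0]/0
182 [-8.0, -3.0, 39.0]/0 [-3.0, -3.0, 39.0]/1 [1.0, -2.0, 39.0]/-1 [5.0, -2.0, 39.0]/0 [10.0, -2.0, 39.0]/0
188 [-8.0, -3.0, 35.0]/1 [-3.0, -4.0, 35.0]/2 [1.0, -2.0, 35.0]/-1 [5.0, -3.0, 35.0]/0 [10.0, -2.0, 35.0]/0
194 [-8.0, -3.0, 31.0]/1 [-3.0, -4.0, 31.0]/1 [1.0, -3.0, 31.0]/1 [5.0, -2.0, 31.0]/0 [10.0, -2.0, 31.0]/-1
200 [-8.0, -3.0, 27.0]/0 [-3.0, -2.0, 27.0]/0 [1.0, -2.0, 27.0]/0 [5.0, -3.0, 27.0]/1 [10.0, -3.0, 27.0]/0
206 [-8.0, -1.0, 23.0]/-1 [-3.0, -2.0, 23.0]/-1 [1.0, -3.0, 23.0]/0 [5.0, -3.0, 23.0]/0 [10.0, -3.0, 23.0]/0
212 [-8.0, -3.0, 19.0]/0 [-3.0, -2.0, 19.0]/0 [1.0, -2.0, 19.0]/0 [5.0, -3.0, 19.0]/1 [10.0, -3.0, 19.0]/1
218 [-8.0, -3.0, 15.0]/1 [-3.0, -11.0, 18.0]/9 [1.0, -12.0, 18.0]/9 [5.0, -12.0, 18.0]/10 [10.0, -3.0, 15.0]/1Traceback (most recent call last):
  File "<stdin>", line 4, in <module>
ValueError: cannot convert float NaN to integer
```

View pics/w5.png

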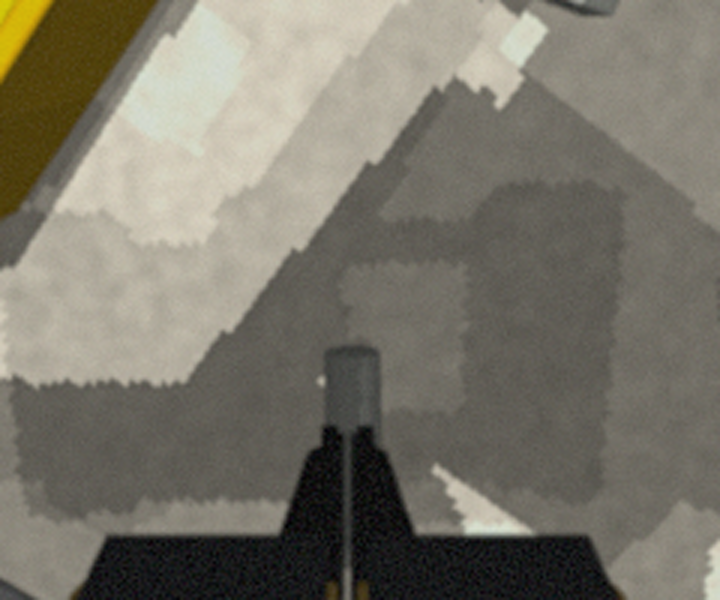

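Two things stand out. The crop shows the shut fingers passing over the pin, and the reported TCP z would put the tips below the table. I'll check the finger geometry in depth and `grip_depth`.

```bash
python3 - <<'E'
from h import *
print(robot.grip_depth,[a for a in dir(robot) if a[0]!="_"])
f=grab("wrist"); s=robot.get_state()
print(np.round(f["hand_eye"],3).tolist(), f["cx"],f["cy"])
X=f["xyz"]; T=(X-s["eef_pos"])@s["ee_rot"]*1e3
for v in list(range(212,262,5))+[280,300,320]: print(v, *[T[v,u].round(0).tolist() if f["depth"][v,u]>0 else "-" for u in (262,270,274,280,290)])
E
```

```text
0.0188 ['IKError', 'get_state', 'grip_depth']
[[1.0, -0.0, 0.002, 0.0], [-0.002, -0.295, 0.956, -0.204], [0.0, -0.956, -0.295, 0.084], [0.0, 0.0, 0.0, 1.0]] 275.32433852278183 208.07868374541096
212 [-8.0, -3.0, 19.0] [-3.0, -2.0, 19.0] [-0.0, -2.0, 19.0] [4.0, -2.0, 19.0] [10.0, -2.0, 19.0]
217 [-8.0, -3.0, 16.0] [-3.0, -7.0, 17.0] [-0.0, -9.0, 18.0] [4.0, -9.0, 18.0] [10.0, -2.0, 15.0]
222 [-8.0, -2.0, 12.0] [-3.0, -13.0, 16.0] [-0.0, -14.0, 16.0] [4.0, -12.0, 16.0] [10.0, -2.0, 12.0]
227 [-8.0, -2.0, 9.0] [-3.0, -13.0, 13.0] [-0.0, -14.0, 13.0] [4.0, -13.0, 13.0] [10.0, -3.0, 9.0]
232 [-8.0, -3.0, 5.0] [-3.0, -13.0, 9.0] [-0.0, -14.0, 10.0] [4.0, -15.0, 10.0] [10.0, -3.0, 5.0]
237 [-8.0, -4.0, 2.0] [-3.0, -13.0, 6.0] [-0.0, -16.0, 7.0] [4.0, -15.0, 6.0] [10.0, -2.0, 1.0]
242 [-8.0, -3.0, -2.0] [-2.0, -34.0, 11.0] [-0.0, -14.0, 3.0] [3.0, -34.0, 11.0] [10.0, -3.0, -2.0]
247 [-8.0, -3.0, -6.0] [-2.0, -40.0, 11.0] [-0.0, -38.0, 10.0] [3.0, -41.0, 11.0] [11.0, -2.0, -6.0]
252 [-6.0, -46.0, 11.0] [-2.0, -47.0, 11.0] [-0.0, -45.0, 10.0] [3.0, -48.0, 12.0] [11.0, -3.0, -9.0]
257 [-6.0, -53.0, 11.0] [-2.0, -54.0, 12.0] [-0.0, -50.0, 10.0] [3.0, -54.0, 12.0] [8.0, -53.0, 11.0]
280 [-3.0, -118.0, 35.0] [-2.0, -77.0, 12.0] [-0.0, -73.0, 9.0] [3.0, -77.0, 12.0] [5.0, -118.0, 35.0]
300 [-3.0, -129.0, 35.0] [-1.0, -126.0, 33.0] [-0.0, -89.0, 10.0] [2.0, -126.0, 34.0] [4.0, -128.0, 35.0]
320 [-3.0, -135.0, 34.0] [-1.0, -132.0, 31.0] [0.0, -128.0, 29.0] [2.0, -131.0, 31.0] [4.0, -135.0, 34.0]
```

Depth shows the finger front faces ending about 30 mm short of the reported TCP, so I need to go about 27 mm lower. I'll open, shift −5 mm along tz, and descend while watching the force.

>>> servo_tool(rows=[{"tx": 0.5,"ty": 0,"tz": -3,"ax": 0,"ay": 0,"az": 0,"fingers": 0.3},{"tx": 0,"ty": 0,"tz": -2,"ax": 0,"ay": 0,"az": 0,"fingers": 0.3},{"tx": 0,"ty": 0,"tz": 0,"ax": 0,"ay": 0,"az": 0,"fingers": 0.3},{"tx": 0,"ty": 0,"tz": 0,"ax": 0,"ay": 0,"az": 0,"fingers": 0.3},{"tx": 0,"ty": 0,"tz": 0,"ax": 0,"ay": 0,"az": 0,"fingers": 0.3},{"tx": 0,"ty": 0,"tz": 0,"ax": 0,"ay": 0,"az": 0,"fingers": 0.3}])

```text
t: 8.22
eef_pos: [0.5743, 0.0399, -0.0019]
ee_rot: [[-0.587, 0.004, -0.81], [0.81, -0.001, -0.587], [-0.003, -1.0, -0.003]]
force: [0.5, -0.0, 1.2]
width: 0.0276
```

>>> servo_tool(rows=[{"tx": 0,"ty": 6,"tz": 0,"ax": 0,"ay": 0,"az": 0,"fingers": 0.3},{"tx": 0,"ty": 4,"tz": 0,"ax": 0,"ay": 0,"az": 0,"fingers": 0.3},{"tx": 0,"ty": 3,"tz": 0,"ax": 0,"ay": 0,"az": 0,"fingers": 0.3}])

```text
t: 8.47
eef_pos: [0.575, 0.0398, -0.0151]
ee_rot: [[-0.586, 0.006, -0.81], [0.81, -0.001, -0.586], [-0.004, -1.0, -0.004]]
force: [0.8, 0.4, 0.1]
width: 0.0286
```

>>> servo_tool(rows=[{"tx": 0,"ty": 3,"tz": 0,"ax": 0,"ay": 0,"az": 0,"fingers": 0.3},{"tx": 0,"ty": 2,"tz": 0,"ax": 0,"ay": 0,"az": 0,"fingers": 0.3},{"tx": 0,"ty": 2,"tz": 0,"ax": 0,"ay": 0,"az": 0,"fingers": 0.3}])

```text
t: 8.72
eef_pos: [0.5741, 0.0397, -0.0242]
ee_rot: [[-0.586, 0.004, -0.81], [0.81, -0.001, -0.586], [-0.003, -1.0, -0.002]]
force: [-0.1, 0.2, 0.3]
width: 0.0284
```

>>> servo_tool(rows=[{"tx": 0,"ty": 0.5,"tz": 0,"ax": 0,"ay": 0,"az": 0,"fingers": 0},{"tx": 0,"ty": 0.5,"tz": 0,"ax": 0,"ay": 0,"az": 0,"fingers": 0},{"tx": 0,"ty": 0,"tz": 0,"ax": 0,"ay": 0,"az": 0,"fingers": 0},{"tx": 0,"ty": 0,"tz": 0,"ax": 0,"ay": 0,"az": 0,"fingers": 0},{"tx": 0,"ty": 0,"tz": 0,"ax": 0,"ay": 0,"az": 0,"fingers": 0},{"tx": 0,"ty": 0,"tz": 0,"ax": 0,"ay": 0,"az": 0,"fingers": 0}])

```text
t: 9.22
eef_pos: [0.5735, 0.0398, -0.0261]
ee_rot: [[-0.586, 0.002, -0.81], [0.81, -0.0, -0.586], [-0.002, -1.0, -0.001]]
force: [0.3, 0.0, 0.4]
width: 0.011
```

>>> servo_tool(rows=[{"tx": 0,"ty": -5,"tz": 0,"ax": 0,"ay": 0,"az": 0,"fingers": 0},{"tx": 0,"ty": -15,"tz": 0,"ax": 0,"ay": 0,"az": 0,"fingers": 0},{"tx": 0,"ty": -25,"tz": 0,"ax": 0,"ay": 0,"az": 0,"fingers": 0},{"tx": 0,"ty": -30,"tz": 0,"ax": 0,"ay": 0,"az": 0,"fingers": 0},{"tx": 0,"ty": -30,"tz": 0,"ax": 0,"ay": 0,"az": 0,"fingers": 0}])

```text
t: 9.63
eef_pos: [0.566, 0.0399, 0.0743]
ee_rot: [[-0.586, -0.016, -0.81], [0.81, -0.0, -0.586], [0.009, -1.0, 0.013]]
force: [0.5, 0.1, -1.1]
width: 0.0113
```

```bash
python3 - <<'E'
from h import *
pose()
f=grab("wrist"); s=robot.get_state()
X=f["xyz"]; T=(X-s["eef_pos"])@s["ee_rot"]*1e3
for v in range(190,262,6): print(v, *[T[v,u].round(0).tolist() if f["depth"][v,u]>0 else "-" for u in (262,270,274,280,290)])
plan((.5171,.2363,.10,134.5,0),(.5171,.2363,-.003,134.5,0))
E
```

```text
pose 9.63 [0.566  0.0399 0.0743] jaw 125.9 yax [-0.016 -0.    -1.   ] w 0.0113 F [ 0.5  0.1 -1.1]
190 [-7.0, 81.0, 19.0] [-0.0, 81.0, 19.0] [3.0, 83.0, 19.0] [8.0, 82.0, 19.0] [17.0, 83.0, 19.0]
196 [-7.0, 81.0, 14.0] [-0.0, 82.0, 14.0] [3.0, 82.0, 14.0] [8.0, 82.0, 14.0] [17.0, 82.0, 14.0]
202 [-8.0, 82.0, 8.0] [-0.0, 81.0, 8.0] [3.0, 82.0, 8.0] [8.0, 82.0, 8.0] [17.0, 82.0, 8.0]
208 [-8.0, 81.0, 3.0] [-0.0, 82.0, 3.0] [3.0, 81.0, 3.0] [8.0, 83.0, 2.0] [17.0, 81.0, 3.0]
214 [-8.0, 82.0, -3.0] [-0.0, 81.0, -3.0] [3.0, 82.0, -3.0] [8.0, 81.0, -3.0] [17.0, 82.0, -3.0]
220 [-8.0, 81.0, -8.0] [0.0, -22.0, 26.0] [3.0, -21.0, 26.0] [6.0, -21.0, 26.0] [18.0, 82.0, -9.0]
226 [-8.0, 83.0, -15.0] [0.0, -31.0, 26.0] [3.0, -31.0, 26.0] [6.0, -30.0, 26.0] [18.0, 82.0, -14.0]
232 [-8.0, 81.0, -20.0] [0.0, -30.0, 22.0] [3.0, -31.0, 23.0] [6.0, -30.0, 22.0] [18.0, 81.0, -20.0]
238 [-8.0, 81.0, -26.0] [0.0, -30.0, 19.0] [3.0, -31.0, 19.0] [6.0, -30.0, 19.0] [18.0, 81.0, -26.0]
244 [-4.0, -30.0, 15.0] [0.0, -31.0, 16.0] [3.0, -32.0, 16.0] [6.0, -31.0, 16.0] [11.0, -30.0, 15.0]
250 [-4.0, -37.0, 15.0] [0.0, -31.0, 12.0] [3.0, -32.0, 13.0] [6.0, -32.0, 12.0] [11.0, -38.0, 15.0]
256 [-4.0, -43.0, 14.0] [0.0, -31.0, 9.0] [3.0, -32.0, 9.0] [6.0, -32.0, 9.0] [11.0, -44.0, 15.0]
--
tx:31.8 ty:-3.0 tz:-11.9 ax:-0.001 ay:-0.025
tx:31.5 ty:-3.0 tz:-12.7 ax:-0.001 ay:-0.025
tx:31.2 ty:-3.0 tz:-13.5 ax:-0.001 ay:-0.025
tx:30.8 ty:-3.0 tz:-14.3 ax:-0.001 ay:-0.025
tx:30.4 ty:-3.0 tz:-15.0 ax:-0.001 ay:-0.025
tx:30.0 ty:-3.0 tz:-15.8 ax:-0.001 ay:-0.025
ty:34.3
ty:34.3
--
ty:34.3
```

The pin is held (11.3 mm). The offset is confirmed: TCP reads −0.026 with the pin on the table. Next I carry it to the pin half.

>>> servo_tool(rows=[{"tx": 31,"ty": -3,"tz": -12,"ax": 0,"ay": -0.025,"az": 0,"fingers": 0},{"tx": 31,"ty": -3,"tz": -12.5,"ax": 0,"ay": -0.025,"az": 0,"fingers": 0},{"tx": 31,"ty": -3,"tz": -13.5,"ax": 0,"ay": -0.025,"az": 0,"fingers": 0},{"tx": 31,"ty": -3,"tz": -14,"ax": 0,"ay": -0.025,"az": 0,"fingers": 0},{"tx": 30,"ty": 0,"tz": -15,"ax": 0,"ay": -0.025,"az": 0,"fingers": 0},{"tx": 26,"ty": 0,"tz": -12,"ax": 0,"ay": -0.025,"az": 0,"fingers": 0},{"tx": 0,"ty": 0,"tz": 0,"ax": 0,"ay": 0,"az": 0,"fingers": 0},{"tx": 0,"ty": 0,"tz": 0,"ax": 0,"ay": 0,"az": 0,"fingers": 0}])

```text
t: 10.35
eef_pos: [0.5222, 0.2365, 0.1059]
ee_rot: [[-0.703, 0.016, -0.711], [0.711, 0.003, -0.703], [-0.01, -1.0, -0.013]]
force: [0.2, 0.2, -1.3]
width: 0.0111
```

```bash
python3 - <<'E'
from h import *
pose()
plan((.5171,.2363,-.003,134.5,0))
E
```

```text
pose 10.35 [0.5222 0.2365 0.1059] jaw 134.7 yax [ 0.016  0.003 -1.   ] w 0.0111 F [ 0.2  0.2 -1.3]
--
tx:1.5 ty:36.3 tz:1.7 ax:0.004 ay:0.001 az:-0.003
tx:1.4 ty:36.3 tz:1.6 ax:0.004 ay:0.001 az:-0.003
tx:1.3 ty:36.3 tz:1.4 ax:0.004 ay:0.001 az:-0.003
```

>>> servo_tool(rows=[{"tx": 1.5,"ty": 36,"tz": 1.7,"ax": 0.004,"ay": 0,"az": -0.003,"fingers": 0},{"tx": 1.5,"ty": 35,"tz": 1.6,"ax": 0.004,"ay": 0,"az": -0.003,"fingers": 0},{"tx": 1,"ty": 22,"tz": 1.4,"ax": 0,"ay": 0,"az": 0,"fingers": 0},{"tx": 0,"ty": 10,"tz": 0,"ax": 0,"ay": 0,"az": 0,"fingers": 0},{"tx": 0,"ty": 3,"tz": 0,"ax": 0,"ay": 0,"az": 0,"fingers": 0}])

```text
t: 10.77
eef_pos: [0.523, 0.2347, 0.0017]
ee_rot: [[-0.701, 0.017, -0.713], [0.713, 0.003, -0.701], [-0.01, -1.0, -0.015]]
force: [0.2, -0.1, -0.6]
width: 0.0111
```

>>> servo_tool(rows=[{"tx": 0,"ty": 0,"tz": 0,"ax": 0,"ay": 0,"az": 0,"fingers": 0.3},{"tx": 0,"ty": 0,"tz": 0,"ax": 0,"ay": 0,"az": 0,"fingers": 0.3},{"tx": 0,"ty": 0,"tz": 0,"ax": 0,"ay": 0,"az": 0,"fingers": 0.3},{"tx": 0,"ty": -20,"tz": 0,"ax": 0,"ay": 0,"az": 0,"fingers": 0.3},{"tx": 0,"ty": -35,"tz": 0,"ax": 0,"ay": 0,"az": 0,"fingers": 0.55},{"tx": 0,"ty": -35,"tz": 0,"ax": 0,"ay": 0,"az": 0,"fingers": 0.55}])

```text
t: 11.27
eef_pos: [0.5193, 0.2308, 0.0906]
ee_rot: [[-0.698, 0.007, -0.716], [0.716, -0.0, -0.698], [-0.005, -1.0, -0.005]]
force: [0.1, 0.2, -0.8]
width: 0.0365
```

```bash
python3 - <<'E'
from h import *
pose()
plan((.4713,.003,.09,103.6,.55))
E
```

```text
pose 11.27 [0.5193 0.2308 0.0906] jaw 134.3 yax [ 0.007 -0.    -1.   ] w 0.0365 F [ 0.1  0.2 -0.8]
--
tx:-21.6 tz:32.2 ax:0.001 ay:0.089 az:-0.001 f:0.55
tx:-24.4 ty:0.1 tz:30.2 ax:0.001 ay:0.089 az:-0.001 f:0.55
tx:-27.0 ty:0.1 tz:27.9 ax:0.001 ay:0.089 az:-0.001 f:0.55
tx:-29.4 ty:0.1 tz:25.4 ax:0.001 ay:0.089 az:-0.001 f:0.55
tx:-31.5 ty:0.1 tz:22.7 ax:0.001 ay:0.089 az:-0.001 f:0.55
tx:-33.4 ty:0.1 tz:19.8 ax:0.001 ay:0.089 az:-0.001 f:0.55
```

>>> servo_tool(rows=[{"tx": -21.5,"ty": 0,"tz": 32,"ax": 0,"ay": 0.089,"az": 0,"fingers": 0.55},{"tx": -24.5,"ty": 0,"tz": 30,"ax": 0,"ay": 0.089,"az": 0,"fingers": 0.55},{"tx": -27,"ty": 0,"tz": 28,"ax": 0,"ay": 0.089,"az": 0,"fingers": 0.55},{"tx": -29.5,"ty": 0,"tz": 25.5,"ax": 0,"ay": 0.089,"az": 0,"fingers": 0.55},{"tx": -31.5,"ty": 0,"tz": 22.5,"ax": 0,"ay": 0.089,"az": 0,"fingers": 0.55},{"tx": -25,"ty": 10,"tz": 15,"ax": 0,"ay": 0.089,"az": 0,"fingers": 0.55},{"tx": 0,"ty": 10,"tz": 0,"ax": 0,"ay": 0,"az": 0,"fingers": 0.55},{"tx": 0,"ty": 0,"tz": 0,"ax": 0,"ay": 0,"az": 0,"fingers": 0.55}])

```text
t: 11.93
eef_pos: [0.4901, 0.0071, 0.0992]
ee_rot: [[-0.215, 0.063, -0.975], [0.977, 0.004, -0.215], [-0.009, -0.998, -0.062]]
force: [-0.6, -0.2, -0.8]
width: 0.0522
```

```bash
cat >> h.py <<'E'
def blob(f,x,y,lo,hi=.045,r=.045,floor=lambda X:0):
    """min-area rectangle of points with height above floor in (lo,hi) near x,y"""
    X=f["xyz"]; h=X[...,2]-floor(X)
    m=(h>lo)&(h<hi)&(np.hypot(X[...,0]-x,X[...,1]-y)<r)&(np.abs(f["image"].astype(int)[...,0]-f["image"].astype(int)[...,2])<40)
    n,L,st,_=cv2.connectedComponentsWithStats(m.astype(np.uint8))
    k=1+np.argmax(st[1:,4]); P=X[L==k]
    (c,s,a)=cv2.minAreaRect((P[:,:2]*1e3).astype(np.float32)); 
    if s[0]<s[1]: a+=90; s=s[::-1]
    print("blob n",len(P),"c",np.round(c,1),"size",np.round(s,1),"long axis",round(a,1),"z",np.percentile(P[:,2],[2,50,98]).round(4)); return c,a
E
python3 - <<'E'
from h import *
f=grab("wrist"); pose()
blob(f,.4713,.003,.004)
save(f,"w6.png",(120,60,440,300),2.4)
plan((.4713,.003,.02,103.6,.55))
E
```

```text
pose 11.98 [0.4909 0.0074 0.1003] jaw 102.5 yax [ 0.064  0.004 -0.998] w 0.0523 F [ 0.3  0.3 -0.4]
blob n 898 c [469.2   6.5] size [34.  18.6] long axis 105.6 z [0.0055 0.0091 0.0211]
--
tx:0.3 ty:26.3 tz:8.4 ax:0.021 ay:-0.006 az:-0.004 f:0.55
tx:0.2 ty:26.5 tz:7.8 ax:0.021 ay:-0.006 az:-0.004 f:0.55
tx:0.2 ty:26.6 tz:7.3 ax:0.021 ay:-0.006 az:-0.004 f:0.55
```

```bash
python3 - <<'E'
from h import *
pose()
plan((.4700,.0055,.015,105.6,.55),step=25)
E
```

```text
pose 11.98 [0.4909 0.0074 0.1003] jaw 102.5 yax [ 0.064  0.004 -0.998] w 0.0523 F [ 0.3  0.3 -0.4]
--
tx:0.9 ty:20.9 tz:6.5 ax:0.016 ay:-0.014 az:-0.003 f:0.55
tx:0.9 ty:21.0 tz:6.2 ax:0.016 ay:-0.014 az:-0.003 f:0.55
tx:0.9 ty:21.1 tz:5.9 ax:0.016 ay:-0.014 az:-0.003 f:0.55
tx:0.9 ty:21.2 tz:5.5 ax:0.016 ay:-0.014 az:-0.003 f:0.55
```

>>> servo_tool(rows=[{"tx": 1,"ty": 21,"tz": 6.5,"ax": 0.016,"ay": -0.014,"az": -0.003,"fingers": 0.55},{"tx": 1,"ty": 21,"tz": 6,"ax": 0.016,"ay": -0.014,"az": -0.003,"fingers": 0.55},{"tx": 1,"ty": 21,"tz": 6,"ax": 0.016,"ay": -0.014,"az": -0.003,"fingers": 0.55},{"tx": 1,"ty": 15,"tz": 5,"ax": 0.016,"ay": -0.014,"az": -0.003,"fingers": 0.55},{"tx": 0,"ty": 5,"tz": 1,"ax": 0,"ay": 0,"az": 0,"fingers": 0.55},{"tx": 0,"ty": 0,"tz": 0,"ax": 0,"ay": 0,"az": 0,"fingers": 0.55}])

```text
t: 12.48
eef_pos: [0.4774, 0.01, 0.0224]
ee_rot: [[-0.284, 0.012, -0.959], [0.959, -0.001, -0.284], [-0.004, -1.0, -0.012]]
force: [-0.3, 0.3, 0.2]
width: 0.0524
```

```bash
python3 - <<'E'
from h import *
f=grab("wrist"); pose()
blob(f,.470,.0055,.004,.025)
plan((.4700,.0055,-.024,105.6,.55),step=15)
E
```

```text
pose 12.53 [0.4778 0.01   0.023 ] jaw 106.5 yax [ 0.013 -0.001 -1.   ] w 0.0521 F [-0.8 -0.6  0.3]
blob n 1538 c [469.1   6.3] size [33.7 18.2] long axis 105.7 z [0.0056 0.0091 0.0211]
--
tx:-0.5 ty:11.7 tz:2.3 ax:0.003 ay:0.004 az:-0.001 f:0.55
tx:-0.5 ty:11.7 tz:2.3 ax:0.003 ay:0.004 az:-0.001 f:0.55
tx:-0.5 ty:11.7 tz:2.3 ax:0.003 ay:0.004 az:-0.001 f:0.55
tx:-0.5 ty:11.7 tz:2.2 ax:0.003 ay:0.004 az:-0.001 f:0.55
```

>>> servo_tool(rows=[{"tx": -0.3,"ty": 15,"tz": 3,"ax": 0.004,"ay": 0.004,"az": 0,"fingers": 0.55},{"tx": -0.3,"ty": 14,"tz": 3,"ax": 0.004,"ay": 0.004,"az": 0,"fingers": 0.55},{"tx": -0.3,"ty": 10,"tz": 2,"ax": 0.002,"ay": 0.004,"az": 0,"fingers": 0.55},{"tx": 0,"ty": 6,"tz": 1,"ax": 0,"ay": 0,"az": 0,"fingers": 0.55},{"tx": 0,"ty": 1,"tz": 0.3,"ax": 0,"ay": 0,"az": 0,"fingers": 0.2},{"tx": 0,"ty": 0.5,"tz": 0,"ax": 0,"ay": 0,"az": 0,"fingers": 0},{"tx": 0,"ty": 0,"tz": 0,"ax": 0,"ay": 0,"az": 0,"fingers": 0},{"tx": 0,"ty": 0,"tz": 0,"ax": 0,"ay": 0,"az": 0,"fingers": 0}])

```text
t: 13.2
eef_pos: [0.478, 0.0073, -0.0169]
ee_rot: [[-0.274, 0.019, -0.962], [0.962, -0.005, -0.274], [-0.01, -1.0, -0.017]]
force: [0.8, 1.0, -0.6]
width: 0.0328
```

>>> servo_tool(rows=[{"tx": 0,"ty": 0,"tz": 0,"ax": 0,"ay": 0,"az": 0,"fingers": 0},{"tx": 0,"ty": 0,"tz": 0,"ax": 0,"ay": 0,"az": 0,"fingers": 0},{"tx": 0,"ty": -5,"tz": 0,"ax": 0,"ay": 0,"az": 0,"fingers": 0},{"tx": 0,"ty": -15,"tz": 0,"ax": 0,"ay": 0,"az": 0,"fingers": 0},{"tx": 0,"ty": -25,"tz": 0,"ax": 0,"ay": 0,"az": 0,"fingers": 0},{"tx": 0,"ty": -35,"tz": 0,"ax": 0,"ay": 0,"az": 0,"fingers": 0},{"tx": 0,"ty": -35,"tz": 0,"ax": 0,"ay": 0,"az": 0,"fingers": 0}])

```text
t: 13.78
eef_pos: [0.4688, 0.0084, 0.095]
ee_rot: [[-0.274, 0.002, -0.962], [0.962, -0.003, -0.274], [-0.003, -1.0, -0.001]]
force: [0.8, -0.1, -0.8]
width: 0.0326
```

```bash
python3 - <<'E'
from h import *
pose()
plan((.5614,.2839,.095,134.5,0))
E
```

```text
pose 13.78 [0.4688 0.0084 0.095 ] jaw 105.9 yax [ 0.002 -0.003 -1.   ] w 0.0326 F [ 0.8 -0.1 -0.8]
--
tx:30.0 ty:-0.1 tz:-20.6 ay:-0.062
tx:28.6 ty:-0.1 tz:-22.4 ay:-0.062
tx:27.2 ty:-0.1 tz:-24.1 ay:-0.062
tx:25.6 tz:-25.8 ay:-0.062
tx:23.9 tz:-27.3 ay:-0.062
tx:22.2 tz:-28.8 ay:-0.062
tx:20.4 tz:-30.1 ay:-0.062
tx:18.4 tz:-31.3 ay:-0.062
```

The clip is held (32.6 mm), sitting about 9 mm toward +tz of the TCP. I've adjusted the placing target for that.

>>> servo_tool(rows=[{"tx": 30,"ty": 0,"tz": -20.5,"ax": 0,"ay": -0.062,"az": 0,"fingers": 0},{"tx": 28.5,"ty": 0,"tz": -22.5,"ax": 0,"ay": -0.062,"az": 0,"fingers": 0},{"tx": 27,"ty": 0,"tz": -24,"ax": 0,"ay": -0.062,"az": 0,"fingers": 0},{"tx": 26,"ty": 0,"tz": -26,"ax": 0,"ay": -0.062,"az": 0,"fingers": 0},{"tx": 24,"ty": 0,"tz": -27.5,"ax": 0,"ay": -0.062,"az": 0,"fingers": 0},{"tx": 22,"ty": 0,"tz": -29,"ax": 0,"ay": -0.062,"az": 0,"fingers": 0},{"tx": 20,"ty": 0,"tz": -30,"ax": 0,"ay": -0.062,"az": 0,"fingers": 0},{"tx": 18,"ty": 0,"tz": -25,"ax": 0,"ay": -0.062,"az": 0,"fingers": 0}])

```text
t: 14.45
eef_pos: [0.5689, 0.2858, 0.1147]
ee_rot: [[-0.706, 0.031, -0.707], [0.708, -0.004, -0.706], [-0.025, -1.0, -0.02]]
force: [0.4, -1.1, -0.3]
width: 0.0327
```

>>> servo_tool(rows=[{"tx": 0,"ty": 0,"tz": 0,"ax": 0,"ay": 0,"az": 0,"fingers": 0},{"tx": 0,"ty": 0,"tz": 0,"ax": 0,"ay": 0,"az": 0,"fingers": 0}])

```text
t: 14.62
eef_pos: [0.5696, 0.292, 0.1155]
ee_rot: [[-0.712, 0.032, -0.702], [0.702, -0.001, -0.712], [-0.024, -0.999, -0.022]]
force: [-1.0, -0.4, -0.1]
width: 0.0325
```

```bash
python3 - <<'E'
from h import *
pose()
plan((.5615,.2938,.003,134.5,0),step=25)
E
```

```text
pose 14.62 [0.5696 0.292  0.1155] jaw 135.4 yax [ 0.032 -0.001 -0.999] w 0.0325 F [-1.  -0.4 -0.1]
--
tx:2.0 ty:22.4 tz:1.4 ax:0.004 ay:0.003 az:-0.005
tx:1.8 ty:22.4 tz:1.3 ax:0.004 ay:0.003 az:-0.005
tx:1.7 ty:22.5 tz:1.2 ax:0.004 ay:0.003 az:-0.005
tx:1.6 ty:22.5 tz:1.1 ax:0.004 ay:0.003 az:-0.005
tx:1.5 ty:22.5 tz:1.0 ax:0.004 ay:0.003 az:-0.005
```

>>> servo_tool(rows=[{"tx": 2,"ty": 28,"tz": 1.5,"ax": 0.004,"ay": 0.003,"az": -0.005,"fingers": 0},{"tx": 2,"ty": 28,"tz": 1.5,"ax": 0.004,"ay": 0.003,"az": -0.005,"fingers": 0},{"tx": 1.5,"ty": 25,"tz": 1,"ax": 0.004,"ay": 0.003,"az": -0.005,"fingers": 0},{"tx": 1.5,"ty": 18,"tz": 1,"ax": 0.004,"ay": 0.003,"az": -0.005,"fingers": 0},{"tx": 1,"ty": 10,"tz": 1,"ax": 0,"ay": 0,"az": 0,"fingers": 0},{"tx": 0,"ty": 4,"tz": 0,"ax": 0,"ay": 0,"az": 0,"fingers": 0}])

```text
t: 15.12
eef_pos: [0.5646, 0.2906, 0.0041]
ee_rot: [[-0.699, 0.014, -0.715], [0.715, 0.004, -0.699], [-0.007, -1.0, -0.012]]
force: [0.2, -0.7, -0.5]
width: 0.0325
```

>>> servo_tool(rows=[{"tx": 0,"ty": 0,"tz": 0,"ax": 0,"ay": 0,"az": 0,"fingers": 0.43},{"tx": 0,"ty": 0,"tz": 0,"ax": 0,"ay": 0,"az": 0,"fingers": 0.43},{"tx": 0,"ty": 0,"tz": 0,"ax": 0,"ay": 0,"az": 0,"fingers": 0.43},{"tx": 0,"ty": -15,"tz": 0,"ax": 0,"ay": 0,"az": 0,"fingers": 0.43},{"tx": 0,"ty": -35,"tz": 0,"ax": 0,"ay": 0,"az": 0,"fingers": 0.43},{"tx": 0,"ty": -35,"tz": 0,"ax": 0,"ay": 0,"az": 0,"fingers": 0.43}])

```text
t: 15.62
eef_pos: [0.5596, 0.2864, 0.0869]
ee_rot: [[-0.697, 0.004, -0.717], [0.717, -0.001, -0.697], [-0.003, -1.0, -0.002]]
force: [0.8, 0.0, 0.9]
width: 0.041
```

```bash
python3 - <<'E'
from h import *
pose()
plan((.4916,-.3629,.11,98.7,.43))
E
```

```text
pose 15.62 [0.5596 0.2864 0.0869] jaw 134.2 yax [ 0.004 -0.001 -1.   ] w 0.041 F [0.8 0.  0.9]
--
tx:-24.6 ty:-1.3 tz:29.5 ay:0.036 f:0.43
tx:-25.7 ty:-1.3 tz:28.6 ay:0.036 f:0.43
tx:-26.7 ty:-1.3 tz:27.6 ay:0.036 f:0.43
tx:-27.7 ty:-1.3 tz:26.6 ay:0.036 f:0.43
tx:-28.6 ty:-1.3 tz:25.6 ay:0.036 f:0.43
tx:-29.5 ty:-1.3 tz:24.5 ay:0.036 f:0.43
tx:-30.4 ty:-1.3 tz:23.5 ay:0.036 f:0.43
tx:-31.3 ty:-1.3 tz:22.3 ay:0.036 f:0.43
--
tx:-32.0 ty:-1.3 tz:21.2 ay:0.036 f:0.43
tx:-32.8 ty:-1.3 tz:20.0 ay:0.036 f:0.43
tx:-33.5 ty:-1.3 tz:18.8 ay:0.036 f:0.43
tx:-34.2 ty:-1.3 tz:17.6 ay:0.036 f:0.43
tx:-34.8 ty:-1.3 tz:16.3 ay:0.036 f:0.43
tx:-35.3 ty:-1.3 tz:15.0 ay:0.036 f:0.43
tx:-35.9 ty:-1.3 tz:13.7 ay:0.036 f:0.43
tx:-36.3 ty:-1.4 tz:12.4 ay:0.036 f:0.43
--
tx:-36.8 ty:-1.4 tz:11.1 ay:0.036 f:0.43
```

>>> servo_tool(rows=[{"tx": -24.5,"ty": -1.5,"tz": 29.5,"ax": 0,"ay": 0.036,"az": 0,"fingers": 0.43},{"tx": -25.5,"ty": -1.5,"tz": 28.5,"ax": 0,"ay": 0.036,"az": 0,"fingers": 0.43},{"tx": -26.5,"ty": -1.5,"tz": 27.5,"ax": 0,"ay": 0.036,"az": 0,"fingers": 0.43},{"tx": -27.5,"ty": -1.5,"tz": 26.5,"ax": 0,"ay": 0.036,"az": 0,"fingers": 0.43},{"tx": -28.5,"ty": -1.5,"tz": 25.5,"ax": 0,"ay": 0.036,"az": 0,"fingers": 0.43},{"tx": -29.5,"ty": -1.5,"tz": 24.5,"ax": 0,"ay": 0.036,"az": 0,"fingers": 0.43},{"tx": -30.5,"ty": -1.5,"tz": 23.5,"ax": 0,"ay": 0.036,"az": 0,"fingers": 0.43},{"tx": -31.5,"ty": -1.5,"tz": 22.5,"ax": 0,"ay": 0.036,"az": 0,"fingers": 0.43}])

```text
t: 16.28
eef_pos: [0.542, -0.0201, 0.1269]
ee_rot: [[-0.465, 0.054, -0.884], [0.885, 0.009, -0.465], [-0.017, -0.999, -0.052]]
force: [0.4, -0.4, -0.2]
width: 0.0412
```

>>> servo_tool(rows=[{"tx": -32,"ty": -1.5,"tz": 21,"ax": 0,"ay": 0.036,"az": 0,"fingers": 0.43},{"tx": -33,"ty": -1.5,"tz": 20,"ax": 0,"ay": 0.036,"az": 0,"fingers": 0.43},{"tx": -33.5,"ty": -1.5,"tz": 19,"ax": 0,"ay": 0.036,"az": 0,"fingers": 0.43},{"tx": -34,"ty": -1.5,"tz": 17.5,"ax": 0,"ay": 0.036,"az": 0,"fingers": 0.43},{"tx": -35,"ty": -1.5,"tz": 16,"ax": 0,"ay": 0.036,"az": 0,"fingers": 0.43},{"tx": -35,"ty": -1.5,"tz": 15,"ax": 0,"ay": 0.036,"az": 0,"fingers": 0.43},{"tx": -36,"ty": -1.5,"tz": 13.5,"ax": 0,"ay": 0.036,"az": 0,"fingers": 0.43},{"tx": -36,"ty": -1.5,"tz": 12.5,"ax": 0,"ay": 0.036,"az": 0,"fingers": 0.43}])

```text
t: 16.95
eef_pos: [0.5119, -0.3444, 0.1556]
ee_rot: [[-0.179, 0.083, -0.98], [0.984, -0.006, -0.18], [-0.021, -0.997, -0.081]]
force: [0.4, 1.0, -0.0]
width: 0.0409
```

>>> servo_tool(rows=[{"tx": 0,"ty": 0,"tz": 0,"ax": 0,"ay": 0,"az": 0,"fingers": 0.43},{"tx": 0,"ty": 0,"tz": 0,"ax": 0,"ay": 0,"az": 0,"fingers": 0.43},{"tx": 0,"ty": 0,"tz": 0,"ax": 0,"ay": 0,"az": 0,"fingers": 0.43}])

```text
t: 17.2
eef_pos: [0.5116, -0.3538, 0.1615]
ee_rot: [[-0.169, 0.089, -0.982], [0.985, -0.015, -0.171], [-0.03, -0.996, -0.086]]
force: [0.5, -0.1, 0.2]
width: 0.0412
```

```bash
cat >> h.py <<'E'
def gray(f,x0,x1,y0,y1):
    """grey (non-yellow) things inside a bin area"""
    X=f["xyz"]; I=f["image"].astype(int)
    m=(I[...,2]>I[...,0]*.72)&(X[...,0]>x0)&(X[...,0]<x1)&(X[...,1]>y0)&(X[...,1]<y1)&(X[...,2]>.008)&(X[...,2]<.085)
    m=cv2.morphologyEx(m.astype(np.uint8),cv2.MORPH_OPEN,np.ones((2,2)))
    n,L,st,_=cv2.connectedComponentsWithStats(m)
    for k in range(1,n):
        if st[k,4]<60: continue
        P=X[L==k]; c,s,a=cv2.minAreaRect((P[:,:2]*1e3).astype(np.float32))
        if s[0]<s[1]: a+=90; s=s[::-1]
        print("n",len(P),"px",st[k,:2],"c",np.round(c,1),"size",np.round(s,1),"axis",round((a+90)%180-90,1),"z",np.percentile(P[:,2],[2,50,98]).round(4))
E
python3 - <<'E'
from h import *
f=grab("wrist"); pose()
gray(f,.44,.60,-.46,-.33)
save(f,"w7.png",k=1.4)
E
```

```text
pose 17.25 [ 0.5119 -0.3533  0.1616] jaw 99.8 yax [ 0.09  -0.015 -0.996] w 0.0409 F [ 0.2 -0.8 -0.7]
n 277 px [223 109] c [ 450.5 -387.9] size [60.1  2.2] axis -88.7 z [0.0216 0.0348 0.0403]
n 652 px [212 139] c [ 498.8 -413.2] size [39.6 19.1] axis -4.5 z [nan nan nan]
n 570 px [267 144] c [ 491.2 -359.4] size [39.2 12.2] axis 19.9 z [nan nan nan]
n 600 px [215 204] c [ 563.4 -401.9] size [43.  16.9] axis 8.6 z [nan nan nan]
```

View pics/w7.png

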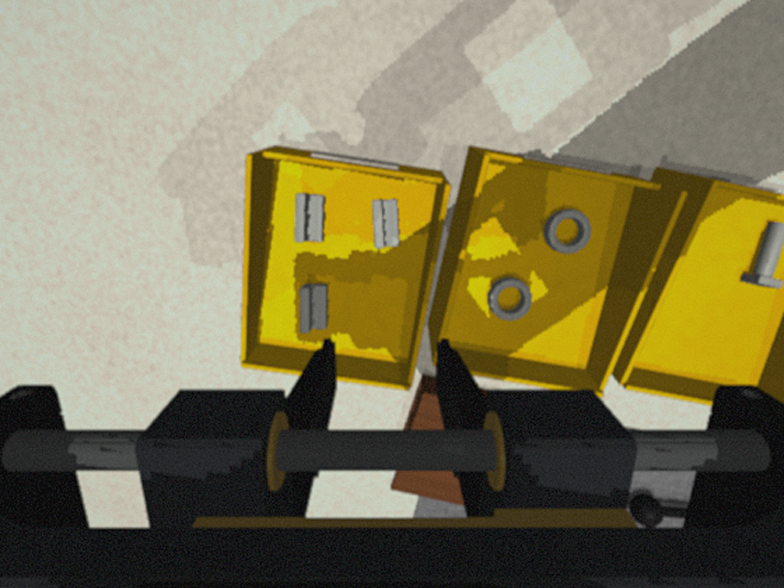

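The bin view shows clips at (310,218), (386,222) and (313,307), matching the top estimates, so I'm descending on clip A.

```bash
python3 - <<'E'
from h import *
plan((.4915,-.362,.065,98.7,.3),step=20)
E
```

```text
--
tx:-0.4 ty:18.9 tz:6.0 ax:0.017 ay:0.004 az:-0.006 f:0.3
tx:-0.6 ty:19.0 tz:5.6 ax:0.017 ay:0.004 az:-0.006 f:0.3
tx:-0.7 ty:19.1 tz:5.3 ax:0.017 ay:0.004 az:-0.006 f:0.3
tx:-0.8 ty:19.2 tz:5.0 ax:0.017 ay:0.004 az:-0.006 f:0.3
tx:-1.0 ty:19.3 tz:4.6 ax:0.017 ay:0.004 az:-0.006 f:0.3
```

>>> servo_tool(rows=[{"tx": -0.5,"ty": 24,"tz": 8,"ax": 0.02,"ay": 0.004,"az": -0.006,"fingers": 0.3},{"tx": -0.5,"ty": 24,"tz": 7,"ax": 0.02,"ay": 0.004,"az": -0.006,"fingers": 0.3},{"tx": -1,"ty": 22,"tz": 6,"ax": 0.02,"ay": 0.004,"az": -0.006,"fingers": 0.3},{"tx": -1,"ty": 18,"tz": 5,"ax": 0.016,"ay": 0.004,"az": -0.006,"fingers": 0.3},{"tx": -1,"ty": 10,"tz": 4,"ax": 0.01,"ay": 0.004,"az": -0.006,"fingers": 0.3},{"tx": 0,"ty": 0,"tz": 0,"ax": 0,"ay": 0,"az": 0,"fingers": 0.3}])

```text
t: 17.75
eef_pos: [0.4876, -0.3563, 0.0536]
ee_rot: [[-0.159, -0.008, -0.987], [0.987, 0.004, -0.159], [0.005, -1.0, 0.007]]
force: [-0.3, -0.4, -0.5]
width: 0.0284
```

```bash
python3 - <<'E'
from h import *
f=grab("wrist"); pose()
f["xyz"][f["depth"]==0]=9
gray(f,.46,.60,-.45,-.34)
plan((.4915,-.362,-.003,98.7,.3),step=15)
E
```

```text
pose 17.8 [ 0.4879 -0.3563  0.0543] jaw 99.2 yax [-0.007  0.003 -1.   ] w 0.0285 F [-0.3  0.2 -1.3]
n 1304 px [179 203] c [4747.3 4280.8] size [12705.2    30.9] axis 47.8 z [0.0224 0.0308 0.0439]
n 1072 px [256 206] c [4744.2 4307.8] size [12669.4    30.3] axis 47.7 z [0.022  0.0297 0.0429]
--
tx:-1.6 ty:14.3 tz:-0.8 ax:-0.002 ay:0.002 az:0.001 f:0.3
tx:-1.6 ty:14.3 tz:-0.7 ax:-0.002 ay:0.002 az:0.001 f:0.3
tx:-1.6 ty:14.3 tz:-0.7 ax:-0.002 ay:0.002 az:0.001 f:0.3
tx:-1.6 ty:14.3 tz:-0.7 ax:-0.002 ay:0.002 az:0.001 f:0.3
```

```bash
sed -i 's/        P=X\[L==k\]; c,s,a/        P=X[(L==k)\&(f["depth"]>0)]; c,s,a/' h.py; python3 - <<'E'
from h import *
f=grab("wrist"); pose()
gray(f,.46,.60,-.45,-.34)
plan((.4915,-.360,-.003,98.7,.3),step=15)
E
```

```text
pose 17.85 [ 0.489  -0.3572  0.0562] jaw 99.2 yax [-0.005  0.001 -1.   ] w 0.0288 F [ 0.1 -0.3  1. ]
n 1286 px [178 203] c [ 497.7 -415.5] size [39.7 17.7] axis 6.7 z [0.0241 0.0311 0.0435]
n 1062 px [255 206] c [ 492.5 -359.8] size [41.9 17.2] axis 13.6 z [0.0241 0.03   0.0429]
--
tx:-0.8 ty:14.8 tz:-0.6 ax:-0.001 ay:0.002 az:0.001 f:0.3
tx:-0.8 ty:14.8 tz:-0.6 ax:-0.001 ay:0.002 az:0.001 f:0.3
tx:-0.8 ty:14.8 tz:-0.6 ax:-0.001 ay:0.002 az:0.001 f:0.3
tx:-0.8 ty:14.8 tz:-0.5 ax:-0.001 ay:0.002 az:0.001 f:0.3
```

>>> servo_tool(rows=[{"tx": -0.7,"ty": 18,"tz": -0.7,"ax": 0,"ay": -0.003,"az": 0,"fingers": 0.3},{"tx": -0.7,"ty": 18,"tz": -0.7,"ax": 0,"ay": -0.003,"az": 0,"fingers": 0.3},{"tx": -0.7,"ty": 14,"tz": -0.5,"ax": 0,"ay": 0,"az": 0,"fingers": 0.3},{"tx": -0.5,"ty": 8,"tz": 0,"ax": 0,"ay": 0,"az": 0,"fingers": 0.3}])

```text
t: 18.18
eef_pos: [0.497, -0.3637, 0.0044]
ee_rot: [[-0.166, 0.007, -0.986], [0.986, -0.009, -0.166], [-0.01, -1.0, -0.006]]
force: [-0.2, -1.0, 0.3]
width: 0.0285
```

>>> servo_tool(rows=[{"tx": 0,"ty": 3,"tz": 0.5,"ax": 0,"ay": 0,"az": 0,"fingers": 0.3}])

```text
t: 18.27
eef_pos: [0.4965, -0.3638, 0.0008]
ee_rot: [[-0.166, 0.007, -0.986], [0.986, -0.008, -0.166], [-0.01, -1.0, -0.006]]
force: [-0.8, 0.5, -0.1]
width: 0.0286
```

>>> servo_tool(rows=[{"tx": 0,"ty": 1,"tz": 0.5,"ax": 0,"ay": 0,"az": 0,"fingers": 0.3}])

```text
t: 18.35
eef_pos: [0.4961, -0.3639, -0.0003]
ee_rot: [[-0.166, 0.007, -0.986], [0.986, -0.008, -0.166], [-0.009, -1.0, -0.005]]
force: [-1.0, 0.4, 0.9]
width: 0.0286
```

>>> servo_tool(rows=[{"tx": 3,"ty": 2,"tz": 3,"ax": 0,"ay": 0,"az": 0,"fingers": 0.3},{"tx": 0.5,"ty": 1,"tz": 0.5,"ax": 0,"ay": 0,"az": 0,"fingers": 0.1},{"tx": 0,"ty": 0.5,"tz": 0,"ax": 0,"ay": 0,"az": 0,"fingers": 0},{"tx": 0,"ty": 0,"tz": 0,"ax": 0,"ay": 0,"az": 0,"fingers": 0},{"tx": 0,"ty": 0,"tz": 0,"ax": 0,"ay": 0,"az": 0,"fingers": 0},{"tx": 0,"ty": 0,"tz": 0,"ax": 0,"ay": 0,"az": 0,"fingers": 0},{"tx": 0,"ty": 0,"tz": 0,"ax": 0,"ay": 0,"az": 0,"fingers": 0}])

```text
t: 18.93
eef_pos: [0.4933, -0.3626, -0.0004]
ee_rot: [[-0.166, 0.011, -0.986], [0.986, -0.012, -0.166], [-0.014, -1.0, -0.009]]
force: [-0.6, 0.8, -0.4]
width: 0.0067
```

>>> servo_tool(rows=[{"tx": 0,"ty": -5,"tz": 0,"ax": 0,"ay": 0,"az": 0,"fingers": 0},{"tx": 0,"ty": -15,"tz": 0,"ax": 0,"ay": 0,"az": 0,"fingers": 0},{"tx": 0,"ty": -25,"tz": 0,"ax": 0,"ay": 0,"az": 0,"fingers": 0},{"tx": 0,"ty": -35,"tz": 0,"ax": 0,"ay": 0,"az": 0,"fingers": 0},{"tx": 0,"ty": -30,"tz": 0,"ax": 0,"ay": 0,"az": 0,"fingers": 0}])

```text
t: 19.35
eef_pos: [0.4866, -0.3564, 0.1039]
ee_rot: [[-0.166, -0.004, -0.986], [0.986, 0.001, -0.166], [0.001, -1.0, 0.003]]
force: [0.9, -1.1, -0.1]
width: 0.0069
```

```bash
python3 - <<'E'
from h import *
pose()
plan((.540,.330,.10,98,0))
E
```

```text
pose 19.35 [ 0.4866 -0.3564  0.1039] jaw 99.6 yax [-0.004  0.001 -1.   ] w 0.0069 F [ 0.9 -1.1 -0.1]
--
tx:37.1 ty:0.2 tz:-9.3 ay:0.002
tx:37.1 ty:0.2 tz:-9.2 ay:0.002
tx:37.1 ty:0.2 tz:-9.1 ay:0.002
tx:37.2 ty:0.2 tz:-9.1 ay:0.002
tx:37.2 ty:0.2 tz:-9.0 ay:0.002
tx:37.2 ty:0.2 tz:-9.0 ay:0.002
tx:37.2 ty:0.2 tz:-8.9 ay:0.002
tx:37.2 ty:0.2 tz:-8.9 ay:0.002
--
tx:37.2 ty:0.2 tz:-8.8 ay:0.002
tx:37.2 ty:0.2 tz:-8.7 ay:0.002
tx:37.2 ty:0.2 tz:-8.7 ay:0.002
tx:37.3 ty:0.2 tz:-8.6 ay:0.002
tx:37.3 ty:0.2 tz:-8.6 ay:0.002
tx:37.3 ty:0.2 tz:-8.5 ay:0.002
tx:37.3 ty:0.2 tz:-8.5 ay:0.002
tx:37.3 ty:0.2 tz:-8.4 ay:0.002
--
tx:37.3 ty:0.2 tz:-8.4 ay:0.002
tx:37.3 ty:0.2 tz:-8.3 ay:0.002
```

The clip is held by its lip (6.9 mm) after lifting. I'm carrying it to the label half, tub-frame (35, 30).

>>> servo_tool(rows=[{"tx": 37,"ty": 0,"tz": -9,"ax": 0,"ay": 0.002,"az": 0,"fingers": 0},{"tx": 37,"ty": 0,"tz": -9,"ax": 0,"ay": 0.002,"az": 0,"fingers": 0},{"tx": 37,"ty": 0,"tz": -9,"ax": 0,"ay": 0.002,"az": 0,"fingers": 0},{"tx": 37,"ty": 0,"tz": -9,"ax": 0,"ay": 0.002,"az": 0,"fingers": 0},{"tx": 37,"ty": 0,"tz": -9,"ax": 0,"ay": 0.002,"az": 0,"fingers": 0},{"tx": 37,"ty": 0,"tz": -9,"ax": 0,"ay": 0.002,"az": 0,"fingers": 0},{"tx": 37,"ty": 0,"tz": -9,"ax": 0,"ay": 0.002,"az": 0,"fingers": 0},{"tx": 37,"ty": 0,"tz": -9,"ax": 0,"ay": 0.002,"az": 0,"fingers": 0}])

```text
t: 20.02
eef_pos: [0.5188, -0.0532, 0.1182]
ee_rot: [[-0.136, 0.02, -0.991], [0.991, -0.016, -0.136], [-0.018, -1.0, -0.017]]
force: [0.9, -0.1, -0.4]
width: 0.0062
```

>>> servo_tool(rows=[{"tx": 37,"ty": 0,"tz": -9,"ax": 0,"ay": 0.002,"az": 0,"fingers": 0},{"tx": 37,"ty": 0,"tz": -9,"ax": 0,"ay": 0.002,"az": 0,"fingers": 0},{"tx": 37,"ty": 0,"tz": -9,"ax": 0,"ay": 0.002,"az": 0,"fingers": 0},{"tx": 37,"ty": 0,"tz": -9,"ax": 0,"ay": 0.002,"az": 0,"fingers": 0},{"tx": 37,"ty": 0,"tz": -9,"ax": 0,"ay": 0.002,"az": 0,"fingers": 0},{"tx": 37,"ty": 0,"tz": -8,"ax": 0,"ay": 0.002,"az": 0,"fingers": 0},{"tx": 37,"ty": 0,"tz": -8,"ax": 0,"ay": 0.002,"az": 0,"fingers": 0},{"tx": 37,"ty": 0,"tz": -8,"ax": 0,"ay": 0.002,"az": 0,"fingers": 0}])

```text
t: 20.68
eef_pos: [0.5484, 0.2656, 0.1193]
ee_rot: [[-0.119, 0.027, -0.992], [0.993, -0.015, -0.12], [-0.018, -1.0, -0.025]]
force: [1.7, -0.2, -0.5]
width: 0.0069
```

```bash
python3 - <<'E'
from h import *
pose()
plan((.530,.326,.09,98,0))
E
```

```text
pose 20.68 [0.5484 0.2656 0.1193] jaw 96.9 yax [ 0.027 -0.015 -1.   ] w 0.0069 F [ 1.7 -0.2 -0.5]
--
tx:31.4 ty:13.9 tz:5.9 ax:0.013 ay:-0.01 az:-0.009
tx:31.3 ty:14.3 tz:5.4 ax:0.013 ay:-0.01 az:-0.009
```

>>> servo_tool(rows=[{"tx": 30,"ty": 10,"tz": 6,"ax": 0.013,"ay": -0.01,"az": -0.009,"fingers": 0},{"tx": 20,"ty": 10,"tz": 5,"ax": 0.013,"ay": -0.01,"az": -0.009,"fingers": 0},{"tx": 0,"ty": 0,"tz": 0,"ax": 0,"ay": 0,"az": 0,"fingers": 0},{"tx": 0,"ty": 0,"tz": 0,"ax": 0,"ay": 0,"az": 0,"fingers": 0}])

```text
t: 21.02
eef_pos: [0.531, 0.3246, 0.1001]
ee_rot: [[-0.149, 0.002, -0.989], [0.989, 0.003, -0.149], [0.003, -1.0, -0.002]]
force: [-1.0, -0.6, -0.1]
width: 0.0066
```

```bash
python3 - <<'E'
from h import *
pose()
plan((.530,.326,.007,98,0),step=25)
E
```

```text
pose 21.02 [0.531  0.3246 0.1001] jaw 98.6 yax [ 0.002  0.003 -1.   ] w 0.0066 F [-1.  -0.6 -0.1]
--
tx:0.3 ty:23.3 tz:0.2 ax:0.001 ay:0.003 az:0.001
tx:0.3 ty:23.3 tz:0.2 ax:0.001 ay:0.003 az:0.001
tx:0.4 ty:23.3 tz:0.2 ax:0.001 ay:0.003 az:0.001
tx:0.4 ty:23.3 tz:0.2 ax:0.001 ay:0.003 az:0.001
```

>>> servo_tool(rows=[{"tx": 0.3,"ty": 28,"tz": 0.2,"ax": 0,"ay": 0.003,"az": 0,"fingers": 0},{"tx": 0.3,"ty": 28,"tz": 0.2,"ax": 0,"ay": 0,"az": 0,"fingers": 0},{"tx": 0,"ty": 20,"tz": 0,"ax": 0,"ay": 0,"az": 0,"fingers": 0},{"tx": 0,"ty": 10,"tz": 0,"ax": 0,"ay": 0,"az": 0,"fingers": 0},{"tx": 0,"ty": 3,"tz": 0,"ax": 0,"ay": 0,"az": 0,"fingers": 0}])

```text
t: 21.43
eef_pos: [0.5361, 0.3232, 0.0148]
ee_rot: [[-0.143, 0.012, -0.99], [0.99, 0.006, -0.143], [0.004, -1.0, -0.013]]
force: [-0.1, 0.3, -0.5]
width: 0.0065
```

>>> servo_tool(rows=[{"tx": 0,"ty": 0,"tz": 0,"ax": 0,"ay": 0,"az": 0,"fingers": 0.2},{"tx": 0,"ty": 0,"tz": 0,"ax": 0,"ay": 0,"az": 0,"fingers": 0.2},{"tx": 0,"ty": -10,"tz": 0,"ax": 0,"ay": 0,"az": 0,"fingers": 0.2},{"tx": 0,"ty": -25,"tz": 0,"ax": 0,"ay": 0,"az": 0,"fingers": 0.2},{"tx": 0,"ty": -30,"tz": 0,"ax": 0,"ay": 0,"az": 0,"fingers": 0.2},{"tx": 0,"ty": -30,"tz": 0,"ax": 0,"ay": 0,"az": 0,"fingers": 0.2}])

```text
t: 21.93
eef_pos: [0.5333, 0.3188, 0.1121]
ee_rot: [[-0.14, 0.005, -0.99], [0.99, 0.001, -0.14], [0.001, -1.0, -0.005]]
force: [1.0, 0.5, 0.3]
width: 0.0191
```

```bash
python3 - <<'E'
from h import *
f=grab("wrist")
pose()
X=f["xyz"]; m=(np.hypot(X[...,0]-.526,X[...,1]-.280)<.07)&(X[...,2]>.022)&(X[...,2]<.06)
save(f,"w8.png",(60,60,500,330),1.8)
plan((.4977,-.4155,.10,93,.3))
E
```

```text
pose 21.98 [0.5377 0.321  0.1211] jaw 98.0 yax [ 0.017  0.007 -1.   ] w 0.0189 F [2.  1.7 4.4]
--
tx:-38.1 ty:0.8 tz:7.5 ax:0.001 ay:0.005 f:0.3
tx:-38.1 ty:0.8 tz:7.3 ax:0.001 ay:0.005 f:0.3
tx:-38.2 ty:0.8 tz:7.2 ax:0.001 ay:0.005 f:0.3
tx:-38.2 ty:0.9 tz:7.0 ax:0.001 ay:0.005 f:0.3
tx:-38.2 ty:0.9 tz:6.8 ax:0.001 ay:0.005 f:0.3
tx:-38.3 ty:0.9 tz:6.6 ax:0.001 ay:0.005 f:0.3
tx:-38.3 ty:0.9 tz:6.5 ax:0.001 ay:0.005 f:0.3
tx:-38.3 ty:0.9 tz:6.3 ax:0.001 ay:0.005 f:0.3
--
tx:-38.3 ty:0.9 tz:6.1 ax:0.001 ay:0.005 f:0.3
tx:-38.4 ty:1.0 tz:5.9 ax:0.001 ay:0.005 f:0.3
tx:-38.4 ty:1.0 tz:5.7 ax:0.001 ay:0.005 f:0.3
tx:-38.4 ty:1.0 tz:5.6 ax:0.001 ay:0.005 f:0.3
tx:-38.4 ty:1.0 tz:5.4 ax:0.001 ay:0.005 f:0.3
tx:-38.5 ty:1.0 tz:5.2 ax:0.001 ay:0.005 f:0.3
tx:-38.5 ty:1.0 tz:5.0 ax:0.001 ay:0.005 f:0.3
tx:-38.5 ty:1.1 tz:4.9 ax:0.001 ay:0.005 f:0.3
--
tx:-38.5 ty:1.1 tz:4.7 ax:0.001 ay:0.005 f:0.3
tx:-38.6 ty:1.1 tz:4.5 ax:0.001 ay:0.005 f:0.3
tx:-38.6 ty:1.1 tz:4.3 ax:0.001 ay:0.005 f:0.3
```

View pics/w8.png

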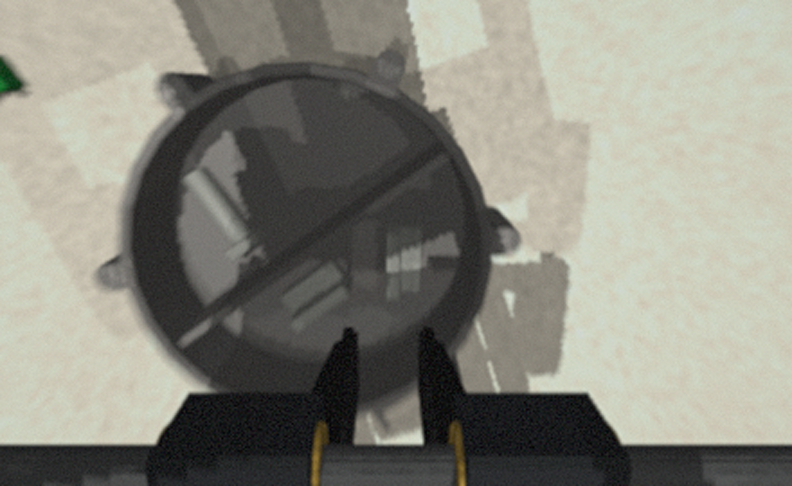

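The tub view shows pin4 at (220,210) in the pin half, with clip4 (315,290) and clip A (400,260) in the label half. Clip B is next.

>>> servo_tool(rows=[{"tx": -38,"ty": 0,"tz": 8,"ax": 0,"ay": 0.005,"az": 0,"fingers": 0.3},{"tx": -38,"ty": 0,"tz": 8,"ax": 0,"ay": 0.005,"az": 0,"fingers": 0.3},{"tx": -38,"ty": 0,"tz": 7,"ax": 0,"ay": 0.005,"az": 0,"fingers": 0.3},{"tx": -38,"ty": 0,"tz": 7,"ax": 0,"ay": 0.005,"az": 0,"fingers": 0.3},{"tx": -38,"ty": 0,"tz": 7,"ax": 0,"ay": 0.005,"az": 0,"fingers": 0.3},{"tx": -38,"ty": 0,"tz": 7,"ax": 0,"ay": 0.005,"az": 0,"fingers": 0.3},{"tx": -38,"ty": 0,"tz": 6,"ax": 0,"ay": 0.005,"az": 0,"fingers": 0.3},{"tx": -38,"ty": 0,"tz": 6,"ax": 0,"ay": 0.005,"az": 0,"fingers": 0.3}])

```text
t: 22.65
eef_pos: [0.5329, 0.0104, 0.1462]
ee_rot: [[-0.113, 0.064, -0.992], [0.994, 0.018, -0.112], [0.011, -0.998, -0.066]]
force: [0.7, -0.0, 0.1]
width: 0.0287
```

>>> servo_tool(rows=[{"tx": -38,"ty": 1,"tz": 6,"ax": 0,"ay": 0.005,"az": 0,"fingers": 0.3},{"tx": -38,"ty": 1,"tz": 6,"ax": 0,"ay": 0.005,"az": 0,"fingers": 0.3},{"tx": -38,"ty": 1,"tz": 6,"ax": 0,"ay": 0.005,"az": 0,"fingers": 0.3},{"tx": -38,"ty": 1,"tz": 6,"ax": 0,"ay": 0.005,"az": 0,"fingers": 0.3},{"tx": -38,"ty": 1,"tz": 5,"ax": 0,"ay": 0.005,"az": 0,"fingers": 0.3},{"tx": -38,"ty": 1,"tz": 5,"ax": 0,"ay": 0.005,"az": 0,"fingers": 0.3},{"tx": -38,"ty": 1,"tz": 5,"ax": 0,"ay": 0.005,"az": 0,"fingers": 0.3},{"tx": -38,"ty": 1,"tz": 5,"ax": 0,"ay": 0.005,"az": 0,"fingers": 0.3}])

```text
t: 23.32
eef_pos: [0.523, -0.3159, 0.1573]
ee_rot: [[-0.071, 0.099, -0.993], [0.997, 0.003, -0.071], [-0.004, -0.995, -0.099]]
force: [0.6, -0.4, 0.8]
width: 0.0287
```

```bash
python3 - <<'E'
from h import *
pose()
plan((.4977,-.4165,.08,93,.3))
E
```

```text
pose 23.32 [ 0.523  -0.3159  0.1573] jaw 94.1 yax [ 0.099  0.003 -0.995] w 0.0287 F [ 0.6 -0.4  0.8]
--
tx:-24.6 ty:18.5 tz:10.0 ax:0.025 ay:0.005 az:-0.001 f:0.3
tx:-24.6 ty:18.7 tz:9.4 ax:0.025 ay:0.005 az:-0.001 f:0.3
tx:-24.7 ty:19.0 tz:8.8 ax:0.025 ay:0.005 az:-0.001 f:0.3
tx:-24.7 ty:19.1 tz:8.2 ax:0.025 ay:0.005 az:-0.001 f:0.3
```

>>> servo_tool(rows=[{"tx": -25,"ty": 18,"tz": 10,"ax": 0.025,"ay": 0.005,"az": 0,"fingers": 0.3},{"tx": -25,"ty": 19,"tz": 9,"ax": 0.025,"ay": 0.005,"az": 0,"fingers": 0.3},{"tx": -24,"ty": 19,"tz": 9,"ax": 0.025,"ay": 0.005,"az": 0,"fingers": 0.3},{"tx": -16,"ty": 15,"tz": 8,"ax": 0.025,"ay": 0.005,"az": 0,"fingers": 0.3},{"tx": 0,"ty": 0,"tz": 0,"ax": 0,"ay": 0,"az": 0,"fingers": 0.3},{"tx": 0,"ty": 0,"tz": 0,"ax": 0,"ay": 0,"az": 0,"fingers": 0.3}])

```text
t: 23.82
eef_pos: [0.4996, -0.4282, 0.1007]
ee_rot: [[-0.039, 0.015, -0.999], [0.999, -0.024, -0.039], [-0.024, -1.0, -0.014]]
force: [0.4, -0.3, 0.5]
width: 0.0284
```

```bash
python3 - <<'E'
from h import *
f=grab("wrist"); pose()
gray(f,.46,.60,-.45,-.34)
plan((.4977,-.4165,-.002,93,.3),step=15)
E
```

```text
pose 23.87 [ 0.4996 -0.428   0.1009] jaw 92.3 yax [ 0.015 -0.024 -1.   ] w 0.0288 F [-0.4  0.3  0.6]
n 772 px [281 185] c [ 497.9 -414.9] size [40.8 17.5] axis 6.8 z [0.0242 0.0307 0.0438]
n 402 px [291 258] c [ 541.1 -409.8] size [93.5  8.4] axis 6.4 z [0.0384 0.0536 0.1487]
--
tx:2.0 ty:14.7 tz:0.4 ax:0.002 ay:-0.002 az:-0.004 f:0.3
tx:2.0 ty:14.7 tz:0.4 ax:0.002 ay:-0.002 az:-0.004 f:0.3
tx:1.9 ty:14.7 tz:0.4 ax:0.002 ay:-0.002 az:-0.004 f:0.3
tx:1.9 ty:14.7 tz:0.3 ax:0.002 ay:-0.002 az:-0.004 f:0.3
tx:1.8 ty:14.7 tz:0.3 ax:0.002 ay:-0.002 az:-0.004 f:0.3
tx:1.8 ty:14.7 tz:0.3 ax:0.002 ay:-0.002 az:-0.004 f:0.3
tx:1.7 ty:14.7 tz:0.2 ax:0.002 ay:-0.002 az:-0.004 f:0.3
```

>>> servo_tool(rows=[{"tx": 4,"ty": 20,"tz": 0.4,"ax": 0.002,"ay": -0.004,"az": -0.006,"fingers": 0.3},{"tx": 4,"ty": 24,"tz": 0.4,"ax": 0.002,"ay": -0.004,"az": -0.006,"fingers": 0.3},{"tx": 3,"ty": 24,"tz": 0.4,"ax": 0.002,"ay": -0.004,"az": -0.006,"fingers": 0.3},{"tx": 2,"ty": 18,"tz": 0.3,"ax": 0.002,"ay": 0,"az": -0.006,"fingers": 0.3},{"tx": 1,"ty": 10,"tz": 0.3,"ax": 0,"ay": 0,"az": 0,"fingers": 0.3},{"tx": 0,"ty": 3,"tz": 0,"ax": 0,"ay": 0,"az": 0,"fingers": 0.3}])

```text
t: 24.37
eef_pos: [0.5077, -0.416, 0.0142]
ee_rot: [[-0.057, 0.025, -0.998], [0.998, -0.015, -0.058], [-0.016, -1.0, -0.024]]
force: [0.1, 0.4, -0.2]
width: 0.0286
```

```bash
python3 - <<'E'
from h import *
pose()
plan((.4977,-.4155,-.006,93,.3),step=15)
E
```

```text
pose 24.37 [ 0.5077 -0.416   0.0142] jaw 93.3 yax [ 0.025 -0.015 -1.   ] w 0.0286 F [ 0.1  0.4 -0.2]
--
tx:0.7 ty:10.0 tz:5.2 ax:0.012 ay:0.003 az:-0.008 f:0.3
tx:0.6 ty:10.0 tz:5.1 ax:0.012 ay:0.003 az:-0.008 f:0.3
```

>>> servo_tool(rows=[{"tx": 0.7,"ty": 9,"tz": 5,"ax": 0.012,"ay": 0.003,"az": -0.008,"fingers": 0.3},{"tx": 0.6,"ty": 8,"tz": 5,"ax": 0.012,"ay": 0.003,"az": -0.008,"fingers": 0.3},{"tx": 0,"ty": 4,"tz": 1,"ax": 0,"ay": 0,"az": 0,"fingers": 0.3},{"tx": 0,"ty": 2,"tz": 0.5,"ax": 0,"ay": 0,"az": 0,"fingers": 0.1},{"tx": 0,"ty": 1,"tz": 0,"ax": 0,"ay": 0,"az": 0,"fingers": 0},{"tx": 0,"ty": 0.5,"tz": 0,"ax": 0,"ay": 0,"az": 0,"fingers": 0},{"tx": 0,"ty": 0,"tz": 0,"ax": 0,"ay": 0,"az": 0,"fingers": 0},{"tx": 0,"ty": 0,"tz": 0,"ax": 0,"ay": 0,"az": 0,"fingers": 0}])

```text
t: 25.03
eef_pos: [0.4979, -0.4171, -0.0081]
ee_rot: [[-0.051, 0.003, -0.999], [0.999, -0.003, -0.051], [-0.003, -1.0, -0.002]]
force: [0.8, 0.8, 0.8]
width: 0.0179
```

>>> servo_tool(rows=[{"tx": 0,"ty": 0,"tz": 0,"ax": 0,"ay": 0,"az": 0,"fingers": 0}])

```text
t: 25.12
eef_pos: [0.498, -0.4173, -0.0079]
ee_rot: [[-0.051, 0.003, -0.999], [0.999, -0.003, -0.051], [-0.003, -1.0, -0.003]]
force: [-0.2, 0.3, -0.8]
width: 0.0172
```

>>> servo_tool(rows=[{"tx": 0,"ty": -5,"tz": 0,"ax": 0,"ay": 0,"az": 0,"fingers": 0},{"tx": 0,"ty": -15,"tz": 0,"ax": 0,"ay": 0,"az": 0,"fingers": 0},{"tx": 0,"ty": -25,"tz": 0,"ax": 0,"ay": 0,"az": 0,"fingers": 0},{"tx": 0,"ty": -35,"tz": 0,"ax": 0,"ay": 0,"az": 0,"fingers": 0},{"tx": 0,"ty": -35,"tz": 0,"ax": 0,"ay": 0,"az": 0,"fingers": 0}])

```text
t: 25.53
eef_pos: [0.4925, -0.412, 0.1031]
ee_rot: [[-0.051, -0.011, -0.999], [0.999, 0.01, -0.051], [0.011, -1.0, 0.01]]
force: [0.2, -1.6, -0.2]
width: 0.0173
```

```bash
python3 - <<'E'
from h import *
pose()
plan((.567,.320,.10,93,0))
E
```

```text
pose 25.53 [ 0.4925 -0.412   0.1031] jaw 92.9 yax [-0.011  0.01  -1.   ] w 0.0173 F [ 0.2 -1.6 -0.2]
--
tx:38.3 ty:0.5 tz:-5.9 ax:-0.001 az:0.001
tx:38.3 ty:0.5 tz:-5.9 ax:-0.001 az:0.001
tx:38.3 ty:0.5 tz:-5.9 ax:-0.001 az:0.001
tx:38.3 ty:0.5 tz:-5.9 ax:-0.001 az:0.001
tx:38.3 ty:0.4 tz:-5.9 ax:-0.001 az:0.001
tx:38.3 ty:0.4 tz:-5.9 ax:-0.001 az:0.001
tx:38.3 ty:0.4 tz:-5.9 ax:-0.001 az:0.001
tx:38.3 ty:0.4 tz:-5.9 ax:-0.001 az:0.001
--
tx:38.3 ty:0.4 tz:-5.9 ax:-0.001 az:0.001
tx:38.3 ty:0.3 tz:-5.9 ax:-0.001 az:0.001
tx:38.3 ty:0.3 tz:-5.9 ax:-0.001 az:0.001
tx:38.3 ty:0.3 tz:-5.9 ax:-0.001 az:0.001
tx:38.3 ty:0.3 tz:-5.9 ax:-0.001 az:0.001
tx:38.3 ty:0.3 tz:-5.9 ax:-0.001 az:0.001
tx:38.3 ty:0.3 tz:-5.9 ax:-0.001 az:0.001
tx:38.3 ty:0.2 tz:-5.9 ax:-0.001 az:0.001
--
tx:38.3 ty:0.2 tz:-5.9 ax:-0.001 az:0.001
tx:38.3 ty:0.2 tz:-5.9 ax:-0.001 az:0.001
tx:38.3 ty:0.2 tz:-5.9 ax:-0.001 az:0.001
```

Full-width grip (17.3 mm). I'm carrying it to tub-frame (46, −6).

>>> servo_tool(rows=[{"tx": 38,"ty": 0,"tz": -6,"ax": 0,"ay": 0,"az": 0,"fingers": 0},{"tx": 38,"ty": 0,"tz": -6,"ax": 0,"ay": 0,"az": 0,"fingers": 0},{"tx": 38,"ty": 0,"tz": -6,"ax": 0,"ay": 0,"az": 0,"fingers": 0},{"tx": 38,"ty": 0,"tz": -6,"ax": 0,"ay": 0,"az": 0,"fingers": 0},{"tx": 38,"ty": 0,"tz": -6,"ax": 0,"ay": 0,"az": 0,"fingers": 0},{"tx": 38,"ty": 0,"tz": -6,"ax": 0,"ay": 0,"az": 0,"fingers": 0},{"tx": 38,"ty": 0,"tz": -6,"ax": 0,"ay": 0,"az": 0,"fingers": 0},{"tx": 38,"ty": 0,"tz": -6,"ax": 0,"ay": 0,"az": 0,"fingers": 0}])

```text
t: 26.2
eef_pos: [0.5355, -0.1091, 0.1307]
ee_rot: [[-0.038, 0.023, -0.999], [0.999, -0.016, -0.038], [-0.017, -1.0, -0.022]]
force: [0.9, -0.3, 0.2]
width: 0.0178
```

>>> servo_tool(rows=[{"tx": 38,"ty": 0,"tz": -6,"ax": 0,"ay": 0,"az": 0,"fingers": 0},{"tx": 38,"ty": 0,"tz": -6,"ax": 0,"ay": 0,"az": 0,"fingers": 0},{"tx": 38,"ty": 0,"tz": -6,"ax": 0,"ay": 0,"az": 0,"fingers": 0},{"tx": 38,"ty": 0,"tz": -6,"ax": 0,"ay": 0,"az": 0,"fingers": 0},{"tx": 38,"ty": 0,"tz": -6,"ax": 0,"ay": 0,"az": 0,"fingers": 0},{"tx": 38,"ty": 0,"tz": -6,"ax": 0,"ay": 0,"az": 0,"fingers": 0},{"tx": 38,"ty": 0,"tz": -6,"ax": 0,"ay": 0,"az": 0,"fingers": 0},{"tx": 38,"ty": 0,"tz": -6,"ax": 0,"ay": 0,"az": 0,"fingers": 0}])

```text
t: 26.87
eef_pos: [0.574, 0.2127, 0.1428]
ee_rot: [[-0.038, 0.043, -0.998], [0.999, -0.016, -0.038], [-0.017, -0.999, -0.042]]
force: [1.1, -0.1, -0.3]
width: 0.0178
```

```bash
python3 - <<'E'
from h import *
pose()
plan((.563,.308,.09,93,0))
E
```

```text
pose 26.87 [0.574  0.2127 0.1428] jaw 92.2 yax [ 0.043 -0.016 -0.999] w 0.0178 F [ 1.1 -0.1 -0.3]
--
tx:32.2 ty:16.9 tz:3.2 ax:0.014 ay:-0.005 az:-0.006
tx:32.1 ty:17.2 tz:2.8 ax:0.014 ay:-0.005 az:-0.006
tx:32.0 ty:17.4 tz:2.4 ax:0.014 ay:-0.005 az:-0.006
```

>>> servo_tool(rows=[{"tx": 34,"ty": 15,"tz": 4,"ax": 0.014,"ay": -0.005,"az": -0.006,"fingers": 0},{"tx": 30,"ty": 15,"tz": 4,"ax": 0.014,"ay": -0.005,"az": -0.006,"fingers": 0},{"tx": 20,"ty": 10,"tz": 3,"ax": 0.014,"ay": -0.005,"az": -0.006,"fingers": 0},{"tx": 0,"ty": 0,"tz": 0,"ax": 0,"ay": 0,"az": 0,"fingers": 0},{"tx": 0,"ty": 0,"tz": 0,"ax": 0,"ay": 0,"az": 0,"fingers": 0}])

```text
t: 27.28
eef_pos: [0.562, 0.3097, 0.1103]
ee_rot: [[-0.064, 0.011, -0.998], [0.998, 0.007, -0.064], [0.007, -1.0, -0.011]]
force: [-0.1, -0.8, -0.5]
width: 0.0174
```

```bash
python3 - <<'E'
from h import *
pose()
plan((.563,.308,.016,93,0),step=25)
E
```

```text
pose 27.28 [0.562  0.3097 0.1103] jaw 93.7 yax [ 0.011  0.007 -1.   ] w 0.0174 F [-0.1 -0.8 -0.5]
--
tx:-0.6 ty:23.6 ax:0.003 ay:0.003 az:0.002
tx:-0.6 ty:23.6 ax:0.003 ay:0.003 az:0.002
tx:-0.5 ty:23.6 tz:-0.1 ax:0.003 ay:0.003 az:0.002
tx:-0.5 ty:23.6 tz:-0.2 ax:0.003 ay:0.003 az:0.002
```

>>> servo_tool(rows=[{"tx": -0.5,"ty": 28,"tz": 1.5,"ax": 0.005,"ay": 0.003,"az": 0.002,"fingers": 0},{"tx": -0.5,"ty": 28,"tz": 1.5,"ax": 0.005,"ay": 0.003,"az": 0.002,"fingers": 0},{"tx": -0.5,"ty": 20,"tz": 1,"ax": 0.003,"ay": 0,"az": 0,"fingers": 0},{"tx": 0,"ty": 10,"tz": 0.5,"ax": 0,"ay": 0,"az": 0,"fingers": 0},{"tx": 0,"ty": 3,"tz": 0,"ax": 0,"ay": 0,"az": 0,"fingers": 0}])

```text
t: 27.7
eef_pos: [0.5649, 0.3067, 0.0297]
ee_rot: [[-0.055, 0.013, -0.998], [0.998, 0.007, -0.055], [0.006, -1.0, -0.014]]
force: [-0.2, -0.3, -0.6]
width: 0.0176
```

>>> servo_tool(rows=[{"tx": 0,"ty": 0,"tz": 0,"ax": 0,"ay": 0,"az": 0,"fingers": 0.28},{"tx": 0,"ty": 0,"tz": 0,"ax": 0,"ay": 0,"az": 0,"fingers": 0.28},{"tx": 0,"ty": 0,"tz": 0,"ax": 0,"ay": 0,"az": 0,"fingers": 0.28},{"tx": 0,"ty": -10,"tz": 0,"ax": 0,"ay": 0,"az": 0,"fingers": 0.28},{"tx": 0,"ty": -25,"tz": 0,"ax": 0,"ay": 0,"az": 0,"fingers": 0.3},{"tx": 0,"ty": -30,"tz": 0,"ax": 0,"ay": 0,"az": 0,"fingers": 0.3},{"tx": 0,"ty": -20,"tz": 0,"ax": 0,"ay": 0,"az": 0,"fingers": 0.3}])

```text
t: 28.28
eef_pos: [0.5642, 0.3035, 0.1214]
ee_rot: [[-0.052, 0.013, -0.999], [0.999, 0.006, -0.052], [0.005, -1.0, -0.013]]
force: [1.0, 0.7, 1.1]
width: 0.0285
```

```bash
python3 - <<'E'
from h import *
f=grab("wrist"); pose(); save(f,"w9.png",(60,60,500,330),1.8)
plan((.5625,-.404,.11,94,.3))
E
```

```text
pose 28.33 [0.5668 0.3047 0.1267] jaw 93.0 yax [ 0.02   0.009 -1.   ] w 0.0286 F [1.  1.8 2.9]
--
tx:-39.3 ty:0.6 tz:2.3 ax:0.001 ay:-0.001 f:0.3
tx:-39.3 ty:0.6 tz:2.3 ax:0.001 ay:-0.001 f:0.3
tx:-39.3 ty:0.6 tz:2.4 ax:0.001 ay:-0.001 f:0.3
tx:-39.3 ty:0.6 tz:2.4 ax:0.001 ay:-0.001 f:0.3
tx:-39.3 ty:0.7 tz:2.5 ax:0.001 ay:-0.001 f:0.3
tx:-39.3 ty:0.7 tz:2.5 ax:0.001 ay:-0.001 f:0.3
tx:-39.3 ty:0.7 tz:2.5 ax:0.001 ay:-0.001 f:0.3
tx:-39.3 ty:0.7 tz:2.6 ax:0.001 ay:-0.001 f:0.3
--
tx:-39.3 ty:0.7 tz:2.6 ax:0.001 ay:-0.001 f:0.3
tx:-39.3 ty:0.8 tz:2.6 ax:0.001 ay:-0.001 f:0.3
tx:-39.3 ty:0.8 tz:2.7 ax:0.001 ay:-0.001 f:0.3
tx:-39.3 ty:0.8 tz:2.7 ax:0.001 ay:-0.001 f:0.3
tx:-39.3 ty:0.8 tz:2.8 ax:0.001 ay:-0.001 f:0.3
tx:-39.3 ty:0.8 tz:2.8 ax:0.001 ay:-0.001 f:0.3
tx:-39.3 ty:0.8 tz:2.8 ax:0.001 ay:-0.001 f:0.3
tx:-39.3 ty:0.9 tz:2.9 ax:0.001 ay:-0.001 f:0.3
--
tx:-39.3 ty:0.9 tz:2.9 ax:0.001 ay:-0.001 f:0.3
tx:-39.3 ty:0.9 tz:2.9 ax:0.001 ay:-0.001 f:0.3
```

>>> servo_tool(rows=[{"tx": -39,"ty": 2,"tz": 3,"ax": 0.003,"ay": 0,"az": 0,"fingers": 0.3},{"tx": -39,"ty": 2,"tz": 3,"ax": 0.003,"ay": 0,"az": 0,"fingers": 0.3},{"tx": -39,"ty": 2,"tz": 3,"ax": 0.003,"ay": 0,"az": 0,"fingers": 0.3},{"tx": -39,"ty": 2,"tz": 3,"ax": 0.003,"ay": 0,"az": 0,"fingers": 0.3},{"tx": -39,"ty": 2,"tz": 3,"ax": 0.003,"ay": 0,"az": 0,"fingers": 0.3},{"tx": -39,"ty": 2,"tz": 3,"ax": 0.003,"ay": 0,"az": 0,"fingers": 0.3},{"tx": -39,"ty": 2,"tz": 3,"ax": 0.003,"ay": 0,"az": 0,"fingers": 0.3},{"tx": -39,"ty": 2,"tz": 3,"ax": 0.003,"ay": 0,"az": 0,"fingers": 0.3}])

```text
t: 29.0
eef_pos: [0.5707, -0.0097, 0.1286]
ee_rot: [[-0.068, 0.032, -0.997], [0.998, 0.016, -0.068], [0.014, -0.999, -0.033]]
force: [1.0, 0.2, 0.0]
width: 0.0285
```

>>> servo_tool(rows=[{"tx": -39,"ty": 2,"tz": 4,"ax": 0.003,"ay": 0,"az": 0,"fingers": 0.3},{"tx": -39,"ty": 2,"tz": 4,"ax": 0.003,"ay": 0,"az": 0,"fingers": 0.3},{"tx": -39,"ty": 2,"tz": 4,"ax": 0.003,"ay": 0,"az": 0,"fingers": 0.3},{"tx": -39,"ty": 2,"tz": 4,"ax": 0.003,"ay": 0,"az": 0,"fingers": 0.3},{"tx": -39,"ty": 2,"tz": 4,"ax": 0.003,"ay": 0,"az": 0,"fingers": 0.3},{"tx": -39,"ty": 2,"tz": 4,"ax": 0.003,"ay": 0,"az": 0,"fingers": 0.3},{"tx": -39,"ty": 2,"tz": 4,"ax": 0.003,"ay": 0,"az": 0,"fingers": 0.3},{"tx": -39,"ty": 2,"tz": 4,"ax": 0.003,"ay": 0,"az": 0,"fingers": 0.3}])

```text
t: 29.67
eef_pos: [0.5637, -0.3414, 0.1246]
ee_rot: [[-0.069, 0.03, -0.997], [0.998, 0.004, -0.068], [0.002, -1.0, -0.031]]
force: [0.8, -0.1, 0.2]
width: 0.0285
```

```bash
python3 - <<'E'
from h import *
pose()
plan((.5625,-.404,.09,94,.3))
E
```

```text
pose 29.67 [ 0.5637 -0.3414  0.1246] jaw 93.9 yax [ 0.03   0.004 -1.   ] w 0.0285 F [ 0.8 -0.1  0.2]
--
tx:-31.2 ty:17.1 tz:3.2 ax:0.015 ay:-0.001 az:0.001 f:0.3
tx:-31.2 ty:17.2 tz:3.0 ax:0.015 ay:-0.001 az:0.001 f:0.3
```

View pics/w9.png

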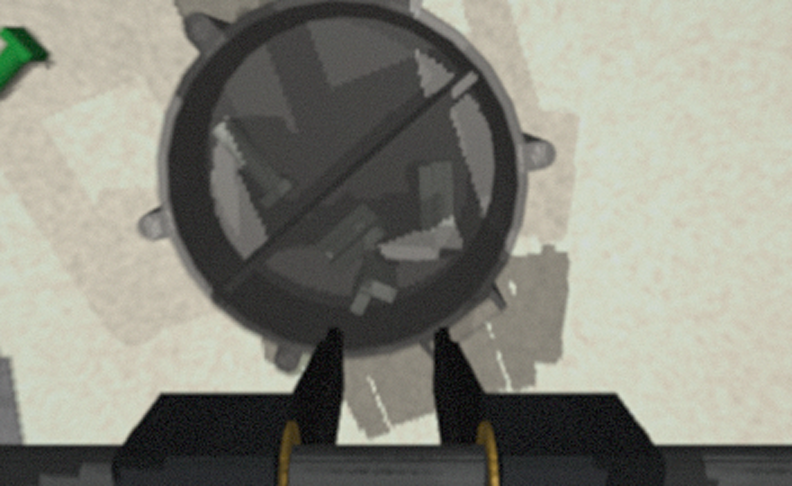

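Clip B lies at (370,295) in the label half. Going on to clip C.

>>> servo_tool(rows=[{"tx": -30,"ty": 15,"tz": 3,"ax": 0.015,"ay": 0,"az": 0,"fingers": 0.3},{"tx": -22,"ty": 12,"tz": 3,"ax": 0.015,"ay": 0,"az": 0,"fingers": 0.3},{"tx": 0,"ty": 0,"tz": 0,"ax": 0,"ay": 0,"az": 0,"fingers": 0.3},{"tx": 0,"ty": 0,"tz": 0,"ax": 0,"ay": 0,"az": 0,"fingers": 0.3},{"tx": 0,"ty": 0,"tz": 0,"ax": 0,"ay": 0,"az": 0,"fingers": 0.3}])

```text
t: 30.08
eef_pos: [0.5625, -0.4078, 0.105]
ee_rot: [[-0.059, 0.009, -0.998], [0.998, -0.008, -0.059], [-0.008, -1.0, -0.009]]
force: [0.5, 0.2, 0.1]
width: 0.0283
```

```bash
python3 - <<'E'
from h import *
f=grab("wrist"); pose()
gray(f,.53,.595,-.45,-.36)
plan((.5625,-.404,.005,94,.3),step=20)
E
```

```text
pose 30.13 [ 0.5628 -0.4075  0.1055] jaw 93.4 yax [ 0.01  -0.008 -1.   ] w 0.0288 F [-0.6 -0.4 -0.2]
n 816 px [270 189] c [ 561.2 -402.5] size [39.  17.7] axis 9.6 z [0.0361 0.0444 0.0574]
--
tx:0.7 ty:16.7 tz:0.2 ax:0.002 ay:-0.002 az:-0.001 f:0.3
tx:0.7 ty:16.7 tz:0.1 ax:0.002 ay:-0.002 az:-0.001 f:0.3
tx:0.7 ty:16.7 tz:0.1 ax:0.002 ay:-0.002 az:-0.001 f:0.3
tx:0.7 ty:16.7 tz:0.1 ax:0.002 ay:-0.002 az:-0.001 f:0.3
tx:0.6 ty:16.7 tz:0.1 ax:0.002 ay:-0.002 az:-0.001 f:0.3
tx:0.6 ty:16.7 ax:0.002 ay:-0.002 az:-0.001 f:0.3
```

>>> servo_tool(rows=[{"tx": 1,"ty": 22,"tz": 1.5,"ax": 0.004,"ay": -0.003,"az": -0.003,"fingers": 0.3},{"tx": 1,"ty": 24,"tz": 1.5,"ax": 0.004,"ay": -0.003,"az": -0.003,"fingers": 0.3},{"tx": 1,"ty": 22,"tz": 1.5,"ax": 0.004,"ay": -0.003,"az": -0.003,"fingers": 0.3},{"tx": 1,"ty": 16,"tz": 1.5,"ax": 0.003,"ay": 0,"az": 0,"fingers": 0.3},{"tx": 0.5,"ty": 8,"tz": 1,"ax": 0,"ay": 0,"az": 0,"fingers": 0.3},{"tx": 0,"ty": 3,"tz": 0.5,"ax": 0,"ay": 0,"az": 0,"fingers": 0.3}])

```text
t: 30.63
eef_pos: [0.5622, -0.3998, 0.018]
ee_rot: [[-0.077, 0.007, -0.997], [0.997, -0.009, -0.078], [-0.009, -1.0, -0.006]]
force: [0.3, -0.0, -0.3]
width: 0.0283
```

```bash
python3 - <<'E'
from h import *
pose()
plan((.5615,-.4035,.0045,94,.3),step=20)
E
```

```text
pose 30.63 [ 0.5622 -0.3998  0.018 ] jaw 94.4 yax [ 0.007 -0.009 -1.   ] w 0.0283 F [ 0.3 -0.  -0.3]
--
tx:-3.5 ty:13.5 tz:1.1 ax:0.006 ay:0.008 az:-0.009 f:0.3
```

>>> servo_tool(rows=[{"tx": -3,"ty": 4,"tz": 1,"ax": 0.006,"ay": 0.004,"az": -0.008,"fingers": 0.3},{"tx": -0.5,"ty": 7,"tz": 1,"ax": 0,"ay": 0,"az": 0,"fingers": 0.3},{"tx": 0,"ty": 4,"tz": 0.5,"ax": 0,"ay": 0,"az": 0,"fingers": 0.3},{"tx": 0,"ty": 1,"tz": 0.3,"ax": 0,"ay": 0,"az": 0,"fingers": 0.1},{"tx": 0,"ty": 0.5,"tz": 0,"ax": 0,"ay": 0,"az": 0,"fingers": 0},{"tx": 0,"ty": 0,"tz": 0,"ax": 0,"ay": 0,"az": 0,"fingers": 0},{"tx": 0,"ty": 0,"tz": 0,"ax": 0,"ay": 0,"az": 0,"fingers": 0},{"tx": 0,"ty": 0,"tz": 0,"ax": 0,"ay": 0,"az": 0,"fingers": 0}])

```text
t: 31.3
eef_pos: [0.5619, -0.405, 0.0042]
ee_rot: [[-0.074, 0.004, -0.997], [0.997, -0.005, -0.074], [-0.005, -1.0, -0.004]]
force: [-0.3, -0.2, -0.8]
width: 0.0175
```

>>> servo_tool(rows=[{"tx": 0,"ty": 0,"tz": 0,"ax": 0,"ay": 0,"az": 0,"fingers": 0},{"tx": 0,"ty": 0,"tz": 0,"ax": 0,"ay": 0,"az": 0,"fingers": 0}])

```text
t: 31.47
eef_pos: [0.562, -0.4052, 0.0046]
ee_rot: [[-0.074, 0.005, -0.997], [0.997, -0.005, -0.074], [-0.005, -1.0, -0.004]]
force: [0.2, 0.9, -0.1]
width: 0.0173
```

>>> servo_tool(rows=[{"tx": 0,"ty": -5,"tz": 0,"ax": 0,"ay": 0,"az": 0,"fingers": 0},{"tx": 0,"ty": -15,"tz": 0,"ax": 0,"ay": 0,"az": 0,"fingers": 0},{"tx": 0,"ty": -25,"tz": 0,"ax": 0,"ay": 0,"az": 0,"fingers": 0},{"tx": 0,"ty": -35,"tz": 0,"ax": 0,"ay": 0,"az": 0,"fingers": 0},{"tx": 0,"ty": -30,"tz": 0,"ax": 0,"ay": 0,"az": 0,"fingers": 0}])

```text
t: 31.88
eef_pos: [0.5565, -0.4004, 0.111]
ee_rot: [[-0.074, -0.009, -0.997], [0.997, 0.007, -0.074], [0.007, -1.0, 0.009]]
force: [0.4, -0.6, 0.5]
width: 0.0177
```

```bash
python3 - <<'E'
from h import *
pose()
plan((.552,.312,.11,93,0))
E
```

```text
pose 31.88 [ 0.5565 -0.4004  0.111 ] jaw 94.2 yax [-0.009  0.007 -1.   ] w 0.0177 F [ 0.4 -0.6  0.5]
--
tx:39.5 ty:0.3 tz:-2.7 ay:0.001
tx:39.5 ty:0.3 tz:-2.6 ay:0.001
tx:39.5 ty:0.3 tz:-2.6 ay:0.001
tx:39.5 ty:0.3 tz:-2.5 ay:0.001
tx:39.5 ty:0.3 tz:-2.5 ay:0.001
tx:39.5 ty:0.3 tz:-2.4 ay:0.001
tx:39.5 ty:0.2 tz:-2.4 ay:0.001
tx:39.5 ty:0.2 tz:-2.3 ay:0.001
--
tx:39.5 ty:0.2 tz:-2.3 ay:0.001
tx:39.5 ty:0.2 tz:-2.2 ay:0.001
tx:39.5 ty:0.2 tz:-2.2 ay:0.001
tx:39.5 ty:0.2 tz:-2.1 ay:0.001
tx:39.5 ty:0.1 tz:-2.1 ay:0.001
tx:39.5 ty:0.1 tz:-2.1 ay:0.001
tx:39.5 ty:0.1 tz:-2.0 ay:0.001
tx:39.5 ty:0.1 tz:-2.0 ay:0.001
--
tx:39.5 ty:0.1 tz:-1.9 ay:0.001
tx:39.5 ty:0.1 tz:-1.9 ay:0.001
```

>>> servo_tool(rows=[{"tx": 39,"ty": 1,"tz": -1.5,"ax": 0.002,"ay": 0,"az": 0,"fingers": 0},{"tx": 39,"ty": 1,"tz": -1.5,"ax": 0.002,"ay": 0,"az": 0,"fingers": 0},{"tx": 39,"ty": 1,"tz": -1.5,"ax": 0.002,"ay": 0,"az": 0,"fingers": 0},{"tx": 39,"ty": 1,"tz": -1.5,"ax": 0.002,"ay": 0,"az": 0,"fingers": 0},{"tx": 39,"ty": 1,"tz": -1.5,"ax": 0.002,"ay": 0,"az": 0,"fingers": 0},{"tx": 39,"ty": 1,"tz": -1.5,"ax": 0.002,"ay": 0,"az": 0,"fingers": 0},{"tx": 39,"ty": 1,"tz": -1.5,"ax": 0.002,"ay": 0,"az": 0,"fingers": 0},{"tx": 39,"ty": 1,"tz": -1.5,"ax": 0.002,"ay": 0,"az": 0,"fingers": 0}])

```text
t: 32.55
eef_pos: [0.555, -0.0907, 0.1287]
ee_rot: [[-0.06, 0.008, -0.998], [0.998, -0.017, -0.06], [-0.017, -1.0, -0.007]]
force: [1.4, 0.2, -0.8]
width: 0.0177
```

>>> servo_tool(rows=[{"tx": 39,"ty": 1,"tz": -1.5,"ax": 0.002,"ay": 0,"az": 0,"fingers": 0},{"tx": 39,"ty": 1,"tz": -1.5,"ax": 0.002,"ay": 0,"az": 0,"fingers": 0},{"tx": 39,"ty": 1,"tz": -1.5,"ax": 0.002,"ay": 0,"az": 0,"fingers": 0},{"tx": 39,"ty": 1,"tz": -1.5,"ax": 0.002,"ay": 0,"az": 0,"fingers": 0},{"tx": 39,"ty": 1,"tz": -1.5,"ax": 0.002,"ay": 0,"az": 0,"fingers": 0},{"tx": 39,"ty": 1,"tz": -1.5,"ax": 0.002,"ay": 0,"az": 0,"fingers": 0},{"tx": 39,"ty": 1,"tz": -1.5,"ax": 0.002,"ay": 0,"az": 0,"fingers": 0},{"tx": 39,"ty": 1,"tz": -1.5,"ax": 0.002,"ay": 0,"az": 0,"fingers": 0}])

```text
t: 33.22
eef_pos: [0.5487, 0.2373, 0.1307]
ee_rot: [[-0.059, 0.012, -0.998], [0.998, -0.017, -0.06], [-0.017, -1.0, -0.011]]
force: [0.5, 0.4, -0.1]
width: 0.0175
```

```bash
python3 - <<'E'
from h import *
pose()
plan((.560,.311,.10,93,0))
E
```

```text
pose 33.22 [0.5487 0.2373 0.1307] jaw 93.4 yax [ 0.012 -0.017 -1.   ] w 0.0175 F [ 0.5  0.4 -0.1]
--
tx:24.5 ty:9.9 tz:-5.1 ax:0.004 ay:0.002 az:-0.006
tx:24.4 ty:10.0 tz:-5.1 ax:0.004 ay:0.002 az:-0.006
tx:24.4 ty:10.1 tz:-5.1 ax:0.004 ay:0.002 az:-0.006
```

>>> servo_tool(rows=[{"tx": 28,"ty": 10,"tz": -5,"ax": 0.004,"ay": 0,"az": -0.006,"fingers": 0},{"tx": 24,"ty": 10,"tz": -5,"ax": 0.004,"ay": 0,"az": -0.006,"fingers": 0},{"tx": 12,"ty": 8,"tz": -2,"ax": 0.004,"ay": 0,"az": -0.006,"fingers": 0},{"tx": 0,"ty": 0,"tz": 0,"ax": 0,"ay": 0,"az": 0,"fingers": 0},{"tx": 0,"ty": 0,"tz": 0,"ax": 0,"ay": 0,"az": 0,"fingers": 0}])

```text
t: 33.63
eef_pos: [0.5573, 0.3139, 0.1093]
ee_rot: [[-0.07, 0.007, -0.998], [0.998, 0.006, -0.07], [0.006, -1.0, -0.007]]
force: [-0.7, 0.3, -0.7]
width: 0.0174
```

```bash
python3 - <<'E'
from h import *
pose()
plan((.560,.311,.026,93,0),step=25)
E
```

```text
pose 33.63 [0.5573 0.3139 0.1093] jaw 94.0 yax [ 0.007  0.006 -1.   ] w 0.0174 F [-0.7  0.3 -0.7]
--
tx:-0.9 ty:20.8 tz:-0.5 ax:0.002 ay:0.004 az:0.002
tx:-0.9 ty:20.8 tz:-0.5 ax:0.002 ay:0.004 az:0.002
tx:-0.8 ty:20.8 tz:-0.6 ax:0.002 ay:0.004 az:0.002
tx:-0.8 ty:20.8 tz:-0.6 ax:0.002 ay:0.004 az:0.002
```

>>> servo_tool(rows=[{"tx": -0.8,"ty": 25,"tz": 0.5,"ax": 0.003,"ay": 0.004,"az": 0.002,"fingers": 0},{"tx": -0.8,"ty": 25,"tz": 0.5,"ax": 0.003,"ay": 0.004,"az": 0.002,"fingers": 0},{"tx": -0.5,"ty": 18,"tz": 0.5,"ax": 0.002,"ay": 0,"az": 0,"fingers": 0},{"tx": 0,"ty": 8,"tz": 0.3,"ax": 0,"ay": 0,"az": 0,"fingers": 0},{"tx": 0,"ty": 3,"tz": 0,"ax": 0,"ay": 0,"az": 0,"fingers": 0}])

```text
t: 34.05
eef_pos: [0.5609, 0.3067, 0.0355]
ee_rot: [[-0.056, 0.008, -0.998], [0.998, 0.003, -0.056], [0.003, -1.0, -0.009]]
force: [-0.0, 0.4, -1.1]
width: 0.0179
```

>>> servo_tool(rows=[{"tx": 0,"ty": 0,"tz": 0,"ax": 0,"ay": 0,"az": 0,"fingers": 0.28},{"tx": 0,"ty": 0,"tz": 0,"ax": 0,"ay": 0,"az": 0,"fingers": 0.28},{"tx": 0,"ty": 0,"tz": 0,"ax": 0,"ay": 0,"az": 0,"fingers": 0.28},{"tx": 0,"ty": -10,"tz": 0,"ax": 0,"ay": 0,"az": 0,"fingers": 0.28},{"tx": 0,"ty": -25,"tz": 0,"ax": 0,"ay": 0,"az": 0,"fingers": 0.3},{"tx": 0,"ty": -30,"tz": 0,"ax": 0,"ay": 0,"az": 0,"fingers": 0.3},{"tx": 0,"ty": -20,"tz": 0,"ax": 0,"ay": 0,"az": 0,"fingers": 0.3}])

```text
t: 34.63
eef_pos: [0.5596, 0.3031, 0.1256]
ee_rot: [[-0.053, 0.006, -0.999], [0.999, 0.001, -0.053], [0.001, -1.0, -0.006]]
force: [0.5, 0.5, -0.2]
width: 0.0285
```

```bash
python3 - <<'E'
from h import *
f=grab("wrist"); pose(); save(f,"w10.png",(60,60,500,330),1.8)
X=f["xyz"]; d=X[...,:2]-[.526,.280]; a=np.radians(44.5); tx=d@[np.cos(a),np.sin(a)]
m=(np.hypot(d[...,0],d[...,1])<.068)&(tx>.008)&(f["depth"]>0)&(X[...,2]<.15); print("max z label half",np.percentile(X[m][:,2],[50,90,98,100]).round(3))
plan((.4641,-.0827,.10,86.4,.3))
E
```

```text
pose 34.68 [0.5622 0.3043 0.1308] jaw 93.0 yax [ 0.013  0.004 -1.   ] w 0.0283 F [1.6 2.2 3.2]
max z label half [0.018 0.04  0.051 0.053]
--
tx:-34.7 ty:2.5 tz:10.8 ax:0.001 ay:0.011 f:0.3
tx:-34.8 ty:2.6 tz:10.4 ax:0.001 ay:0.011 f:0.3
tx:-34.9 ty:2.6 tz:10.1 ax:0.001 ay:0.011 f:0.3
tx:-35.0 ty:2.6 tz:9.7 ax:0.001 ay:0.011 f:0.3
tx:-35.1 ty:2.6 tz:9.3 ax:0.001 ay:0.011 f:0.3
tx:-35.2 ty:2.7 tz:9.0 ax:0.001 ay:0.011 f:0.3
tx:-35.3 ty:2.7 tz:8.6 ax:0.001 ay:0.011 f:0.3
tx:-35.4 ty:2.7 tz:8.2 ax:0.001 ay:0.011 f:0.3
--
tx:-35.4 ty:2.7 tz:7.8 ax:0.001 ay:0.011 f:0.3
tx:-35.5 ty:2.8 tz:7.5 ax:0.001 ay:0.011 f:0.3
tx:-35.6 ty:2.8 tz:7.1 ax:0.001 ay:0.011 f:0.3
```

The tops in the label half are all below 53 mm, so the heights are fine. Now the bin pin.

>>> servo_tool(rows=[{"tx": -35,"ty": 3,"tz": 12,"ax": 0.003,"ay": 0.011,"az": 0,"fingers": 0.3},{"tx": -35,"ty": 3,"tz": 12,"ax": 0.003,"ay": 0.011,"az": 0,"fingers": 0.3},{"tx": -35,"ty": 3,"tz": 11,"ax": 0.003,"ay": 0.011,"az": 0,"fingers": 0.3},{"tx": -35,"ty": 3,"tz": 11,"ax": 0.003,"ay": 0.011,"az": 0,"fingers": 0.3},{"tx": -35,"ty": 3,"tz": 11,"ax": 0.003,"ay": 0.011,"az": 0,"fingers": 0.3},{"tx": -35,"ty": 3,"tz": 10,"ax": 0.003,"ay": 0.011,"az": 0,"fingers": 0.3},{"tx": -35,"ty": 3,"tz": 10,"ax": 0.003,"ay": 0.011,"az": 0,"fingers": 0.3},{"tx": -35,"ty": 3,"tz": 10,"ax": 0.003,"ay": 0.011,"az": 0,"fingers": 0.3}])

```text
t: 35.35
eef_pos: [0.4884, 0.0219, 0.1225]
ee_rot: [[0.024, 0.023, -0.999], [1.0, 0.013, 0.025], [0.013, -1.0, -0.023]]
force: [0.4, -0.5, 0.5]
width: 0.029
```

>>> servo_tool(rows=[{"tx": -35,"ty": 4,"tz": 9,"ax": 0.005,"ay": 0.011,"az": 0,"fingers": 0.3},{"tx": -28,"ty": 4,"tz": 8,"ax": 0.01,"ay": 0.011,"az": 0,"fingers": 0.3},{"tx": -15,"ty": 4,"tz": 6,"ax": 0.01,"ay": 0,"az": 0,"fingers": 0.3},{"tx": 0,"ty": 0,"tz": 0,"ax": 0,"ay": 0,"az": 0,"fingers": 0.3},{"tx": 0,"ty": 0,"tz": 0,"ax": 0,"ay": 0,"az": 0,"fingers": 0.3}])

```text
t: 35.77
eef_pos: [0.4629, -0.0647, 0.1162]
ee_rot: [[0.055, 0.01, -0.998], [0.998, 0.009, 0.055], [0.01, -1.0, -0.01]]
force: [0.4, 1.5, 0.6]
width: 0.0284
```

```bash
python3 - <<'E'
from h import *
f=grab("wrist"); pose()
gray(f,.43,.56,-.15,-.05)
plan((.4641,-.0827,.04,86.4,.3),step=25)
E
```

```text
pose 35.82 [ 0.4631 -0.0644  0.1163] jaw 86.9 yax [ 0.011  0.009 -1.   ] w 0.0285 F [0.7 0.1 0.1]
n 630 px [249 180] c [463.2 -78.8] size [42.7 16.3] axis -4.3 z [0.0254 0.0335 0.0431]
--
tx:-4.7 ty:19.0 tz:-0.3 ax:0.003 ay:0.002 az:0.002 f:0.3
tx:-4.7 ty:19.0 tz:-0.4 ax:0.003 ay:0.002 az:0.002 f:0.3
tx:-4.6 ty:19.0 tz:-0.4 ax:0.003 ay:0.002 az:0.002 f:0.3
tx:-4.6 ty:19.1 tz:-0.5 ax:0.003 ay:0.002 az:0.002 f:0.3
```

>>> servo_tool(rows=[{"tx": -9,"ty": 15,"tz": 0.5,"ax": 0.004,"ay": 0.002,"az": 0.003,"fingers": 0.3},{"tx": -6,"ty": 22,"tz": 0.8,"ax": 0.004,"ay": 0.002,"az": 0.003,"fingers": 0.3},{"tx": -1.5,"ty": 18,"tz": 0.8,"ax": 0.003,"ay": 0.002,"az": 0.002,"fingers": 0.3},{"tx": 0,"ty": 0,"tz": 0,"ax": 0,"ay": 0,"az": 0,"fingers": 0.3},{"tx": 0,"ty": 0,"tz": 0,"ax": 0,"ay": 0,"az": 0,"fingers": 0.3}])

```text
t: 36.23
eef_pos: [0.4666, -0.077, 0.0658]
ee_rot: [[0.053, 0.011, -0.999], [0.999, -0.0, 0.053], [0.0, -1.0, -0.011]]
force: [0.5, 0.3, -0.3]
width: 0.0285
```

```bash
python3 - <<'E'
from h import *
f=grab("wrist"); pose()
gray(f,.43,.56,-.15,-.05)
plan((.4638,-.080,-.006,86.2,.3),step=20)
E
```

```text
pose 36.28 [ 0.4664 -0.0769  0.0657] jaw 87.0 yax [ 0.01 -0.   -1.  ] w 0.0281 F [-0.6 -0.2  0.1]
n 899 px [260 189] c [466.4 -80. ] size [49.  16.8] axis -1.7 z [0.0253 0.0333 0.0434]
--
tx:-0.8 ty:17.9 tz:0.8 ax:0.003 ay:0.003 f:0.3
tx:-0.8 ty:17.9 tz:0.7 ax:0.003 ay:0.003 f:0.3
tx:-0.8 ty:17.9 tz:0.7 ax:0.003 ay:0.003 f:0.3
tx:-0.8 ty:17.9 tz:0.6 ax:0.003 ay:0.003 f:0.3
```

>>> servo_tool(rows=[{"tx": -0.8,"ty": 21,"tz": 1.5,"ax": 0.005,"ay": 0.003,"az": 0,"fingers": 0.3},{"tx": -0.8,"ty": 21,"tz": 1.5,"ax": 0.005,"ay": 0.003,"az": 0,"fingers": 0.3},{"tx": -0.8,"ty": 15,"tz": 1.2,"ax": 0.004,"ay": 0.003,"az": 0,"fingers": 0.3},{"tx": -0.3,"ty": 8,"tz": 0.8,"ax": 0,"ay": 0,"az": 0,"fingers": 0.3},{"tx": 0,"ty": 3,"tz": 0.4,"ax": 0,"ay": 0,"az": 0,"fingers": 0.3}])

```text
t: 36.7
eef_pos: [0.4698, -0.078, 0.005]
ee_rot: [[0.056, 0.012, -0.998], [0.998, -0.003, 0.056], [-0.002, -1.0, -0.013]]
force: [-0.2, -0.7, -0.0]
width: 0.0288
```

```bash
python3 - <<'E'
from h import *
pose()
plan((.4640,-.080,-.006,86.4,.3),step=20)
E
```

```text
pose 36.7 [ 0.4698 -0.078   0.005 ] jaw 86.8 yax [ 0.012 -0.003 -1.   ] w 0.0288 F [-0.2 -0.7 -0. ]
--
tx:-2.3 ty:10.9 tz:5.8 ax:0.013 ay:0.006 az:-0.002 f:0.3
```

>>> servo_tool(rows=[{"tx": -2,"ty": 5,"tz": 4,"ax": 0.013,"ay": 0.006,"az": -0.002,"fingers": 0.3},{"tx": 0,"ty": 5,"tz": 2,"ax": 0,"ay": 0,"az": 0,"fingers": 0.3},{"tx": 0,"ty": 2.5,"tz": 0.5,"ax": 0,"ay": 0,"az": 0,"fingers": 0.3},{"tx": 0,"ty": 1,"tz": 0.3,"ax": 0,"ay": 0,"az": 0,"fingers": 0},{"tx": 0,"ty": 0.5,"tz": 0,"ax": 0,"ay": 0,"az": 0,"fingers": 0},{"tx": 0,"ty": 0,"tz": 0,"ax": 0,"ay": 0,"az": 0,"fingers": 0},{"tx": 0,"ty": 0,"tz": 0,"ax": 0,"ay": 0,"az": 0,"fingers": 0},{"tx": 0,"ty": 0,"tz": 0,"ax": 0,"ay": 0,"az": 0,"fingers": 0}])

```text
t: 37.37
eef_pos: [0.4658, -0.0801, -0.0058]
ee_rot: [[0.062, 0.005, -0.998], [0.998, -0.002, 0.062], [-0.001, -1.0, -0.005]]
force: [-0.0, -0.3, -0.6]
width: 0.0111
```

>>> servo_tool(rows=[{"tx": 0,"ty": 0,"tz": 0,"ax": 0,"ay": 0,"az": 0,"fingers": 0},{"tx": 0,"ty": 0,"tz": 0,"ax": 0,"ay": 0,"az": 0,"fingers": 0}])

```text
t: 37.53
eef_pos: [0.466, -0.0801, -0.0056]
ee_rot: [[0.062, 0.006, -0.998], [0.998, -0.002, 0.062], [-0.001, -1.0, -0.006]]
force: [0.6, -0.3, -0.4]
width: 0.0111
```

>>> servo_tool(rows=[{"tx": 0,"ty": -5,"tz": 0,"ax": 0,"ay": 0,"az": 0,"fingers": 0},{"tx": 0,"ty": -15,"tz": 0,"ax": 0,"ay": 0,"az": 0,"fingers": 0},{"tx": 0,"ty": -25,"tz": 0,"ax": 0,"ay": 0,"az": 0,"fingers": 0},{"tx": 0,"ty": -35,"tz": 0,"ax": 0,"ay": 0,"az": 0,"fingers": 0},{"tx": 0,"ty": -30,"tz": 0,"ax": 0,"ay": 0,"az": 0,"fingers": 0}])

```text
t: 37.95
eef_pos: [0.4583, -0.0779, 0.1003]
ee_rot: [[0.062, -0.013, -0.998], [0.998, 0.004, 0.062], [0.003, -1.0, 0.013]]
force: [0.9, -0.8, -0.3]
width: 0.0108
```

```bash
python3 - <<'E'
from h import *
pose()
plan((.4821,.2719,.11,110,0))
E
```

```text
pose 37.95 [ 0.4583 -0.0779  0.1003] jaw 86.4 yax [-0.013  0.004 -1.   ] w 0.0108 F [ 0.9 -0.8 -0.3]
--
tx:39.0 ty:-1.0 tz:-0.2 ax:-0.001 ay:-0.046 az:0.001
tx:38.9 ty:-1.0 tz:-2.0 ax:-0.001 ay:-0.046 az:0.001
tx:38.8 ty:-1.0 tz:-3.8 ax:-0.001 ay:-0.046 az:0.001
tx:38.6 ty:-1.0 tz:-5.5 ax:-0.001 ay:-0.046 az:0.001
tx:38.3 ty:-1.0 tz:-7.3 ax:-0.001 ay:-0.046 az:0.001
tx:37.9 ty:-1.1 tz:-9.0 ax:-0.001 ay:-0.046 az:0.001
tx:37.4 ty:-1.1 tz:-10.8 ax:-0.001 ay:-0.046 az:0.001
tx:36.9 ty:-1.1 tz:-12.5 ax:-0.001 ay:-0.046 az:0.001
--
tx:36.3 ty:-1.1 tz:-14.1 ax:-0.001 ay:-0.046 az:0.001
```

The pin is held (11 mm). I'm carrying it to the pin half.

```bash
python3 - <<'E'
from h import *
plan((.4850,.2719,.10,130,0))
E
```

```text
--
tx:39.0 ty:0.1 tz:-0.6 ax:-0.001 ay:-0.084 az:0.001
tx:38.8 ty:0.1 tz:-3.8 ax:-0.001 ay:-0.084 az:0.001
tx:38.3 ty:0.1 tz:-7.1 ax:-0.001 ay:-0.084 az:0.001
tx:37.6 ty:0.1 tz:-10.3 ax:-0.001 ay:-0.084 az:0.001
tx:36.6 tz:-13.4 ax:-0.001 ay:-0.084 az:0.001
tx:35.3 tz:-16.5 ax:-0.001 ay:-0.084 az:0.001
tx:33.8 tz:-19.4 ax:-0.001 ay:-0.084 az:0.001
tx:32.1 tz:-22.2 ax:-0.001 ay:-0.084 az:0.001
--
tx:30.1 tz:-24.8 ax:-0.001 ay:-0.084 az:0.001
```

>>> servo_tool(rows=[{"tx": 39,"ty": 0,"tz": -1,"ax": 0,"ay": -0.084,"az": 0,"fingers": 0},{"tx": 39,"ty": 0,"tz": -4,"ax": 0,"ay": -0.084,"az": 0,"fingers": 0},{"tx": 38,"ty": 0,"tz": -7,"ax": 0,"ay": -0.084,"az": 0,"fingers": 0},{"tx": 37.5,"ty": 0,"tz": -10,"ax": 0,"ay": -0.084,"az": 0,"fingers": 0},{"tx": 36.5,"ty": 0,"tz": -13,"ax": 0,"ay": -0.084,"az": 0,"fingers": 0},{"tx": 35,"ty": 0,"tz": -16,"ax": 0,"ay": -0.084,"az": 0,"fingers": 0},{"tx": 34,"ty": 0,"tz": -19,"ax": 0,"ay": -0.084,"az": 0,"fingers": 0},{"tx": 32,"ty": 0,"tz": -20,"ax": 0,"ay": -0.084,"az": 0,"fingers": 0}])

```text
t: 38.62
eef_pos: [0.4873, 0.2355, 0.1171]
ee_rot: [[-0.585, 0.015, -0.811], [0.811, -0.001, -0.585], [-0.01, -1.0, -0.012]]
force: [0.2, -0.7, -1.0]
width: 0.0111
```

>>> servo_tool(rows=[{"tx": 22,"ty": 0,"tz": -15,"ax": 0,"ay": -0.084,"az": 0,"fingers": 0},{"tx": 0,"ty": 0,"tz": 0,"ax": 0,"ay": 0,"az": 0,"fingers": 0},{"tx": 0,"ty": 0,"tz": 0,"ax": 0,"ay": 0,"az": 0,"fingers": 0}])

```text
t: 38.87
eef_pos: [0.4857, 0.2707, 0.1185]
ee_rot: [[-0.663, 0.016, -0.749], [0.749, 0.002, -0.663], [-0.01, -1.0, -0.013]]
force: [0.1, 0.1, -0.9]
width: 0.0113
```

```bash
python3 - <<'E'
from h import *
pose()
plan((.4850,.2719,.0,130,0),step=25)
E
```

```text
pose 38.87 [0.4857 0.2707 0.1185] jaw 131.5 yax [ 0.016  0.002 -1.   ] w 0.0113 F [ 0.1  0.1 -0.9]
--
tx:0.5 ty:23.7 tz:0.2 ax:0.003 ay:0.005 az:-0.002
tx:0.5 ty:23.7 tz:0.2 ax:0.003 ay:0.005 az:-0.002
tx:0.4 ty:23.7 tz:0.1 ax:0.003 ay:0.005 az:-0.002
tx:0.4 ty:23.7 tz:0.1 ax:0.003 ay:0.005 az:-0.002
tx:0.3 ty:23.7 ax:0.003 ay:0.005 az:-0.002
```

>>> servo_tool(rows=[{"tx": 0.5,"ty": 28,"tz": 1,"ax": 0.004,"ay": 0.005,"az": -0.003,"fingers": 0},{"tx": 0.5,"ty": 28,"tz": 1,"ax": 0.004,"ay": 0.005,"az": -0.003,"fingers": 0},{"tx": 0.4,"ty": 26,"tz": 1,"ax": 0.004,"ay": 0.005,"az": -0.003,"fingers": 0},{"tx": 0.4,"ty": 18,"tz": 0.5,"ax": 0.003,"ay": 0,"az": 0,"fingers": 0},{"tx": 0,"ty": 8,"tz": 0,"ax": 0,"ay": 0,"az": 0,"fingers": 0},{"tx": 0,"ty": 3,"tz": 0,"ax": 0,"ay": 0,"az": 0,"fingers": 0}])

```text
t: 39.37
eef_pos: [0.4866, 0.2664, 0.0085]
ee_rot: [[-0.644, 0.006, -0.765], [0.765, 0.0, -0.644], [-0.004, -1.0, -0.005]]
force: [-0.0, 0.8, -1.0]
width: 0.0114
```

>>> servo_tool(rows=[{"tx": 0,"ty": 0,"tz": 0,"ax": 0,"ay": 0,"az": 0,"fingers": 0.28},{"tx": 0,"ty": 0,"tz": 0,"ax": 0,"ay": 0,"az": 0,"fingers": 0.28},{"tx": 0,"ty": 0,"tz": 0,"ax": 0,"ay": 0,"az": 0,"fingers": 0.28},{"tx": 0,"ty": -10,"tz": 0,"ax": 0,"ay": 0,"az": 0,"fingers": 0.28},{"tx": 0,"ty": -25,"tz": 0,"ax": 0,"ay": 0,"az": 0,"fingers": 0.28},{"tx": 0,"ty": -35,"tz": 0,"ax": 0,"ay": 0,"az": 0,"fingers": 0},{"tx": 0,"ty": -35,"tz": 0,"ax": 0,"ay": 0,"az": 0,"fingers": 0},{"tx": 0,"ty": -20,"tz": 0,"ax": 0,"ay": 0,"az": 0,"fingers": 0}])

```text
t: 40.03
eef_pos: [0.4852, 0.2638, 0.1416]
ee_rot: [[-0.641, 0.004, -0.768], [0.768, -0.001, -0.641], [-0.004, -1.0, -0.003]]
force: [1.1, 0.6, -0.8]
width: 0.012
```

```bash
python3 - <<'E'
from h import *
pose()
plan((.474,.160,.12,155,0))
E
```

```text
pose 40.03 [0.4852 0.2638 0.1416] jaw 129.9 yax [ 0.004 -0.001 -1.   ] w 0.012 F [ 1.1  0.6 -0.8]
--
tx:-18.1 ty:5.4 tz:18.8 ay:-0.11 az:-0.001
tx:-15.9 ty:5.4 tz:20.7 ay:-0.11 az:-0.001
tx:-13.6 ty:5.4 tz:22.3 ay:-0.11 az:-0.001
tx:-11.1 ty:5.4 tz:23.6 ay:-0.11 az:-0.001
```

```bash
python3 - <<'E'
from h import *
plan((.492,.184,.11,158,0))
E
```

```text
--
tx:-13.1 ty:6.3 tz:9.2 ay:-0.098 az:-0.001
tx:-12.1 ty:6.3 tz:10.4 ay:-0.098 az:-0.001
tx:-11.1 ty:6.3 tz:11.6 ay:-0.098 az:-0.001
tx:-9.9 ty:6.3 tz:12.6 ay:-0.098 az:-0.001
tx:-8.6 ty:6.3 tz:13.5 ay:-0.098 az:-0.001
```

>>> servo_tool(rows=[{"tx": -13,"ty": 5,"tz": 9,"ax": 0,"ay": -0.098,"az": 0,"fingers": 0},{"tx": -12,"ty": 6,"tz": 10.5,"ax": 0,"ay": -0.098,"az": 0,"fingers": 0},{"tx": -11,"ty": 6,"tz": 11.5,"ax": 0,"ay": -0.098,"az": 0,"fingers": 0},{"tx": -10,"ty": 6,"tz": 12.5,"ax": 0,"ay": -0.098,"az": 0,"fingers": 0},{"tx": -7,"ty": 5,"tz": 10,"ax": 0,"ay": -0.098,"az": 0,"fingers": 0},{"tx": 0,"ty": 0,"tz": 0,"ax": 0,"ay": 0,"az": 0,"fingers": 0},{"tx": 0,"ty": 0,"tz": 0,"ax": 0,"ay": 0,"az": 0,"fingers": 0}])

```text
t: 40.62
eef_pos: [0.5053, 0.1911, 0.1413]
ee_rot: [[-0.935, 0.045, -0.353], [0.354, 0.013, -0.935], [-0.037, -0.999, -0.028]]
force: [0.3, -0.5, -0.0]
width: 0.0002
```

```bash
cat >> h.py <<'E'
def tubang(f):
    """wall direction from the dividing wall ridge (z .055-.067), c fixed"""
    X=f["xyz"]; d=X[...,:2]-[.526,.280]; r=np.hypot(d[...,0],d[...,1])
    m=(f["depth"]>0)&(r<.066)&(X[...,2]>.056)&(X[...,2]<.068); P=d[m]
    vx,vy,x0,y0=cv2.fitLine(P.astype(np.float32),cv2.DIST_HUBER,0,.001,.001).ravel()
    print("wall n",len(P),"label dir",(np.degrees(np.arctan2(vy,vx))-90)%180,"offset",round(float(-x0*vy+y0*vx),4))
E
python3 - <<'E'
from h import *
f=grab("top"); pose(); tubang(f)
save(f,"t2.png",(40,150,180,270),5)
plan((.492,.184,.11,158,0),(.492,.184,.012,158,0))
E
```

```text
pose 40.67 [0.5055 0.1913 0.1415] jaw 159.3 yax [ 0.045  0.013 -0.999] w 0.0004 F [0.1 0.2 0.2]
wall n 13 label dir 53.109543 offset 0.0106
--
tx:11.2 ty:30.7 tz:12.5 ax:0.029 ay:0.023 az:-0.038
ty:32.7
ty:32.7
ty:32.7
```

View pics/t2.png

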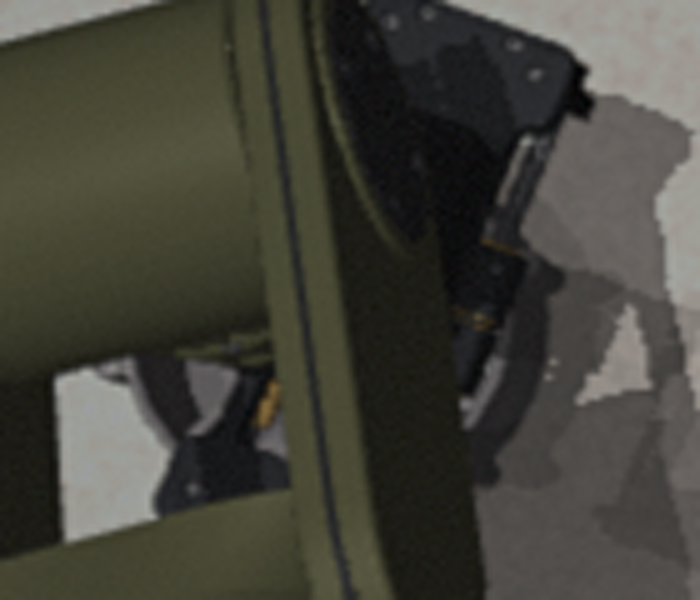

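The arm occludes the top camera, so I'll use the scene camera for the check.

```bash
python3 - <<'E'
from h import *
f=grab("scene"); tubang(f)
save(f,"s2.png",(390,180,500,290),5.4)
E
```

```text
wall n 161 label dir 43.352875 offset 0.003
```

View pics/s2.png

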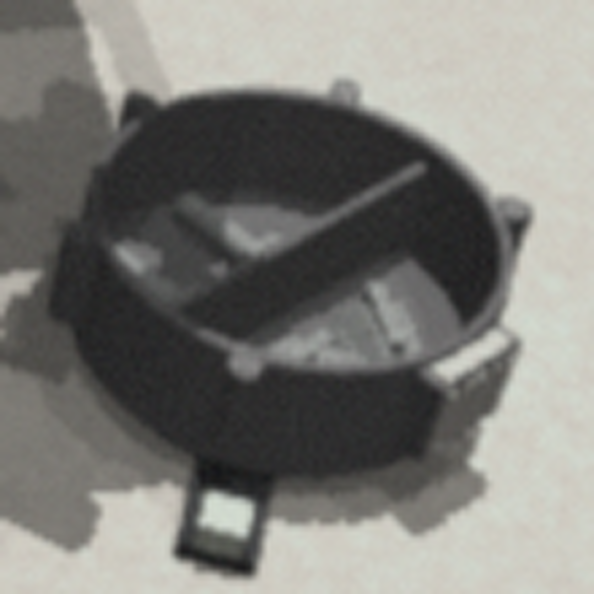

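The scene crop shows pins in the pin half (around (200,235)), clips in the label half (around (350,325)), the label at (475,360) and the pointer at (228,512). The wall fit gives a label direction of 43.4°, so it needs about −56.5° to reach the pointer at about −13°. I'm descending behind the rib at 223°.

>>> servo_tool(rows=[{"tx": 8,"ty": 16,"tz": 8,"ax": 0.029,"ay": 0.012,"az": -0.03,"fingers": 0},{"tx": 3,"ty": 25,"tz": 4,"ax": 0,"ay": 0.01,"az": -0.008,"fingers": 0},{"tx": 0,"ty": 15,"tz": 0,"ax": 0,"ay": 0,"az": 0,"fingers": 0},{"tx": 0,"ty": 0,"tz": 0,"ax": 0,"ay": 0,"az": 0,"fingers": 0}])

```text
t: 41.05
eef_pos: [0.4909, 0.1867, 0.0838]
ee_rot: [[-0.926, -0.003, -0.377], [0.377, -0.001, -0.926], [0.003, -1.0, 0.002]]
force: [0.1, 0.0, -0.0]
width: 0.0006
```

```bash
python3 - <<'E'
from h import *
pose()
plan((.491,.182,.012,158,0),step=25)
E
```

```text
pose 41.05 [0.4909 0.1867 0.0838] jaw 157.9 yax [-0.003 -0.001 -1.   ] w 0.0006 F [ 0.1  0.  -0. ]
--
tx:-0.7 ty:23.9 tz:1.4 ax:-0.001 ay:-0.001 az:0.001
tx:-0.7 ty:23.9 tz:1.4 ax:-0.001 ay:-0.001 az:0.001
tx:-0.6 ty:23.9 tz:1.4 ax:-0.001 ay:-0.001 az:0.001
```

>>> servo_tool(rows=[{"tx": -0.7,"ty": 22,"tz": 2,"ax": 0,"ay": 0,"az": 0,"fingers": 0},{"tx": -0.7,"ty": 22,"tz": 2,"ax": 0,"ay": 0,"az": 0,"fingers": 0},{"tx": -0.6,"ty": 16,"tz": 1.5,"ax": 0,"ay": 0,"az": 0,"fingers": 0},{"tx": 0,"ty": 8,"tz": 0,"ax": 0,"ay": 0,"az": 0,"fingers": 0},{"tx": 0,"ty": 0,"tz": 0,"ax": 0,"ay": 0,"az": 0,"fingers": 0}])

```text
t: 41.47
eef_pos: [0.4884, 0.1828, 0.0125]
ee_rot: [[-0.926, -0.01, -0.378], [0.378, -0.003, -0.926], [0.008, -1.0, 0.007]]
force: [-0.2, 0.3, -0.2]
width: 0.0003
```

```bash
cat >> h.py <<'E'
def arc(r=.095,th_end=178,step=4.):
    s=robot.get_state(); p=s["eef_pos"]; d=p[:2]-[.526,.280]; th=np.degrees(np.arctan2(d[1],d[0]))%360
    jaw=np.degrees(np.arctan2(s["ee_rot"][1,0],s["ee_rot"][0,0]))%360; print("th",th.round(1),"r",np.hypot(*d).round(4),"z",p[2].round(4),"jaw",jaw.round(1))
    n=int(np.ceil((th-th_end)/step)); w=[]
    for i in range(1,n+1):
        t=th+(th_end-th)*i/n; j=jaw+(th_end-90-jaw)*i/n; a=np.radians(t); w.append((.526+r*np.cos(a),.280+r*np.sin(a),.012,j,0))
    plan(*w)
E
python3 - <<'E'
from h import *
pose(); arc()
E
```

```text
pose 41.47 [0.4884 0.1828 0.0125] jaw 157.8 yax [-0.01  -0.003 -1.   ] w 0.0003 F [-0.2  0.3 -0.2]
th 248.9 r 0.1042 z 0.0125 jaw 157.8
--
tx:6.7 ty:0.5 tz:-9.4 ax:-0.007 ay:0.068 az:0.008
tx:6.5 tz:-0.1 ay:0.068
tx:6.5 tz:-0.1 ay:0.068
tx:6.5 tz:-0.1 ay:0.068
tx:6.5 tz:-0.1 ay:0.068
tx:6.5 tz:-0.1 ay:0.068
tx:6.5 tz:-0.1 ay:0.068
tx:6.5 tz:-0.1 ay:0.068
--
tx:6.5 tz:-0.2 ay:0.068
tx:6.5 tz:-0.2 ay:0.068
tx:6.5 tz:-0.2 ay:0.068
tx:6.5 tz:-0.2 ay:0.068
tx:6.5 tz:-0.2 ay:0.068
tx:6.5 tz:-0.2 ay:0.068
tx:6.5 tz:-0.2 ay:0.068
tx:6.5 tz:-0.2 ay:0.068
--
tx:6.5 tz:-0.2 ay:0.068
tx:6.5 tz:-0.2 ay:0.068
```

>>> servo_tool(rows=[{"tx": 6.5,"ty": 0.5,"tz": -8,"ax": -0.006,"ay": 0.068,"az": 0.008,"fingers": 0},{"tx": 6.5,"ty": 0,"tz": -0.2,"ax": 0,"ay": 0.068,"az": 0,"fingers": 0},{"tx": 6.5,"ty": 0,"tz": -0.2,"ax": 0,"ay": 0.068,"az": 0,"fingers": 0},{"tx": 6.5,"ty": 0,"tz": -0.2,"ax": 0,"ay": 0.068,"az": 0,"fingers": 0},{"tx": 6.5,"ty": 0,"tz": -0.2,"ax": 0,"ay": 0.068,"az": 0,"fingers": 0}])

```text
t: 41.88
eef_pos: [0.4656, 0.2091, 0.0156]
ee_rot: [[-0.735, 0.002, -0.678], [0.678, -0.002, -0.735], [-0.003, -1.0, 0.0]]
force: [1.8, -2.5, -1.7]
width: 0.0003
```

```bash
python3 - <<'E'
from h import *
pose(); arc(); f=grab("scene"); tubang(f)
E
```

```text
pose 41.88 [0.4656 0.2091 0.0156] jaw 137.3 yax [ 0.002 -0.002 -1.   ] w 0.0003 F [ 1.8 -2.5 -1.7]
th 229.6 r 0.0931 z 0.0156 jaw 137.3
--
tx:6.5 ty:3.6 tz:1.9 ay:0.066 az:-0.003
tx:6.6 ay:0.066
tx:6.6 ay:0.066
tx:6.6 ay:0.066
tx:6.6 ay:0.066
tx:6.6 tz:-0.1 ay:0.066
tx:6.6 tz:-0.1 ay:0.066
tx:6.6 tz:-0.1 ay:0.066
--
tx:6.6 tz:-0.1 ay:0.066
tx:6.6 tz:-0.1 ay:0.066
tx:6.6 tz:-0.2 ay:0.066
tx:6.6 tz:-0.2 ay:0.066
tx:6.6 tz:-0.2 ay:0.066
wall n 162 label dir 41.33716 offset 0.003
```

Contact made: 3 N, and the tub has started to turn. I'll continue along the arc.

>>> servo_tool(rows=[{"tx": 6.5,"ty": 2,"tz": 1.5,"ax": 0,"ay": 0.066,"az": -0.003,"fingers": 0},{"tx": 6.5,"ty": 0,"tz": 0,"ax": 0,"ay": 0.066,"az": 0,"fingers": 0},{"tx": 6.5,"ty": 0,"tz": 0,"ax": 0,"ay": 0.066,"az": 0,"fingers": 0},{"tx": 6.5,"ty": 0,"tz": 0,"ax": 0,"ay": 0.066,"az": 0,"fingers": 0},{"tx": 6.5,"ty": 0,"tz": 0,"ax": 0,"ay": 0.066,"az": 0,"fingers": 0},{"tx": 6.5,"ty": 0,"tz": 0,"ax": 0,"ay": 0.066,"az": 0,"fingers": 0},{"tx": 6.5,"ty": 0,"tz": 0,"ax": 0,"ay": 0.066,"az": 0,"fingers": 0}])

```text
t: 42.52
eef_pos: [0.4424, 0.2438, 0.02]
ee_rot: [[-0.345, 0.009, -0.939], [0.939, -0.008, -0.345], [-0.01, -1.0, -0.006]]
force: [-0.0, -2.7, -3.3]
width: 0.0005
```

```bash
python3 - <<'E'
from h import *
pose(); arc(th_end=176); f=grab("scene"); tubang(f)
E
```

```text
pose 42.52 [0.4424 0.2438 0.02  ] jaw 110.2 yax [ 0.009 -0.008 -1.   ] w 0.0005 F [-0.  -2.7 -3.3]
th 203.4 r 0.0911 z 0.02 jaw 110.2
--
tx:6.4 ty:7.9 tz:4.1 ax:0.006 ay:0.06 az:-0.01
tx:6.5 tz:0.1 ay:0.06
tx:6.5 ay:0.06
tx:6.5 ay:0.06
tx:6.5 tz:-0.1 ay:0.06
tx:6.5 tz:-0.1 ay:0.06
tx:6.5 tz:-0.2 ay:0.06
wall n 203 label dir 14.899292 offset 0.0018
```

>>> servo_tool(rows=[{"tx": 6.5,"ty": 4,"tz": 2.5,"ax": 0.006,"ay": 0.06,"az": -0.008,"fingers": 0},{"tx": 6.5,"ty": 2,"tz": 1,"ax": 0,"ay": 0.06,"az": 0,"fingers": 0},{"tx": 6.5,"ty": 1,"tz": 0.3,"ax": 0,"ay": 0.06,"az": 0,"fingers": 0},{"tx": 6.5,"ty": 0.5,"tz": 0.2,"ax": 0,"ay": 0.06,"az": 0,"fingers": 0},{"tx": 6.5,"ty": 0.5,"tz": 0.2,"ax": 0,"ay": 0.06,"az": 0,"fingers": 0}])

```text
t: 42.98
eef_pos: [0.4337, 0.2738, 0.0173]
ee_rot: [[-0.051, 0.004, -0.999], [0.999, -0.006, -0.051], [-0.006, -1.0, -0.004]]
force: [0.8, -2.8, -0.4]
width: 0.0002
```

```bash
python3 - <<'E'
from h import *
pose(); arc(th_end=176); f=grab("scene"); tubang(f)
X=f["xyz"]; I=f["image"].astype(int)
m=(I.min(-1)>150)&(X[...,2]>.016)&(X[...,2]<.03)&(np.hypot(X[...,0]-.635,X[...,1]-.255)<.03); P=X[m]
c=np.median(P,0); d=c[:2]-[.526,.280]; print("pointer",len(P),c.round(4),np.degrees(np.arctan2(d[1],d[0])),np.hypot(*d))
E
```

```text
pose 42.98 [0.4337 0.2738 0.0173] jaw 92.9 yax [ 0.004 -0.006 -1.   ] w 0.0002 F [ 0.8 -2.8 -0.4]
th 183.9 r 0.0925 z 0.0173 jaw 92.9
--
tx:6.5 ty:5.2 tz:2.4 ax:0.004 ay:0.06 az:-0.006
tx:6.5 tz:-0.2 ay:0.06
wall n 224 label dir 175.87814 offset -0.0005
pointer 57 [0.6365 0.2597 0.0224] -10.423177398692959 0.11238848620987991
```

The label is at −4.1° and the pointer at about −11°, so 6–7° more.

>>> servo_tool(rows=[{"tx": 6,"ty": 1,"tz": 0.5,"ax": 0,"ay": 0.05,"az": 0,"fingers": 0},{"tx": 2,"ty": 0,"tz": 0,"ax": 0,"ay": 0.02,"az": 0,"fingers": 0},{"tx": 0,"ty": 0,"tz": 0,"ax": 0,"ay": 0,"az": 0,"fingers": 0}])

```text
t: 43.28
eef_pos: [0.4334, 0.2826, 0.0177]
ee_rot: [[0.015, 0.004, -1.0], [1.0, -0.006, 0.015], [-0.006, -1.0, -0.004]]
force: [-1.2, -1.0, -0.5]
width: 0.0006
```

```bash
python3 - <<'E'
from h import *
pose(); f=grab("scene"); tubang(f)
E
```

```text
pose 43.28 [0.4334 0.2826 0.0177] jaw 89.2 yax [ 0.004 -0.006 -1.   ] w 0.0006 F [-1.2 -1.  -0.5]
wall n 224 label dir 170.58865 offset -0.0001
```

The label is at −9.4°. I'll nudge about 2° more, then back off outward and lift clear.

>>> servo_tool(rows=[{"tx": 3,"ty": 0,"tz": 0,"ax": 0,"ay": 0,"az": 0,"fingers": 0},{"tx": 0,"ty": 0,"tz": 0,"ax": 0,"ay": 0,"az": 0,"fingers": 0},{"tx": -6,"ty": 0,"tz": 4,"ax": 0,"ay": 0,"az": 0,"fingers": 0},{"tx": -10,"ty": 0,"tz": 15,"ax": 0,"ay": 0,"az": 0,"fingers": 0},{"tx": 0,"ty": -20,"tz": 10,"ax": 0,"ay": 0,"az": 0,"fingers": 0},{"tx": 0,"ty": -35,"tz": 0,"ax": 0,"ay": 0,"az": 0,"fingers": 0},{"tx": 0,"ty": -35,"tz": 0,"ax": 0,"ay": 0,"az": 0,"fingers": 0},{"tx": 0,"ty": -20,"tz": 0,"ax": 0,"ay": 0,"az": 0,"fingers": 0}])

```text
t: 44.0
eef_pos: [0.3985, 0.2668, 0.1259]
ee_rot: [[0.008, -0.005, -1.0], [1.0, -0.008, 0.008], [-0.008, -1.0, 0.005]]
force: [0.1, 0.2, 0.8]
width: 0.0004
```

>>> servo_tool(rows=[{"tx": -38,"ty": 0,"tz": 0,"ax": 0,"ay": 0,"az": 0,"fingers": 0},{"tx": -38,"ty": 0,"tz": 0,"ax": 0,"ay": 0,"az": 0,"fingers": 0},{"tx": -38,"ty": 0,"tz": 0,"ax": 0,"ay": 0,"az": 0,"fingers": 0},{"tx": -38,"ty": 0,"tz": 0,"ax": 0,"ay": 0,"az": 0,"fingers": 0},{"tx": -38,"ty": 0,"tz": 0,"ax": 0,"ay": 0,"az": 0,"fingers": 0},{"tx": -38,"ty": 0,"tz": 0,"ax": 0,"ay": 0,"az": 0,"fingers": 0},{"tx": 0,"ty": 0,"tz": 0,"ax": 0,"ay": 0,"az": 0,"fingers": 0},{"tx": 0,"ty": 0,"tz": 0,"ax": 0,"ay": 0,"az": 0,"fingers": 0}])

```text
t: 44.67
eef_pos: [0.4048, 0.0317, 0.1406]
ee_rot: [[-0.002, 0.028, -1.0], [1.0, 0.0, -0.002], [0.0, -1.0, -0.028]]
force: [-0.9, -0.3, -1.0]
width: 0.0005
```

```bash
python3 - <<'E'
from h import *
pose()
f=grab("scene"); tubang(f)
t=grab("top"); tubang(t); X=t["xyz"]; I=t["image"].astype(int)
m=(I.min(-1)>130)&(X[...,2]>.015)&(X[...,2]<.03)&(np.hypot(X[...,0]-.635,X[...,1]-.257)<.03); P=X[m]
if len(P): 
    c=np.median(P,0); d=c[:2]-[.526,.280]; print("pointer top",len(P),c.round(4),np.degrees(np.arctan2(d[1],d[0])))
a=cv2.resize(t["image"][150:270,40:180,::-1],None,fx=3.6,fy=3.6,interpolation=cv2.INTER_CUBIC)
b=cv2.resize(t["image"][150:270,170:480,::-1],None,fx=1.6,fy=1.6,interpolation=cv2.INTER_CUBIC)
w=max(a.shape[1],b.shape[1]); pad=lambda i:cv2.copyMakeBorder(i,0,0,0,w-i.shape[1],cv2.BORDER_CONSTANT)
im=np.vstack([pad(a),pad(b)]); print(im.shape)
cv2.imwrite("pics/final.png",cv2.resize(im,None,fx=min(1,600/im.shape[0]),fy=min(1,600/im.shape[0]))) 
E
```

```text
pose 44.67 [0.4048 0.0317 0.1406] jaw 90.1 yax [ 0.028  0.    -1.   ] w 0.0005 F [-0.9 -0.3 -1. ]
wall n 222 label dir 168.16031 offset -0.0002
wall n 139 label dir 168.56015 offset 0.0005
pointer top 60 [0.6358 0.2575 0.0225] -11.590854850640302
(624, 504, 3)
```

View pics/final.png

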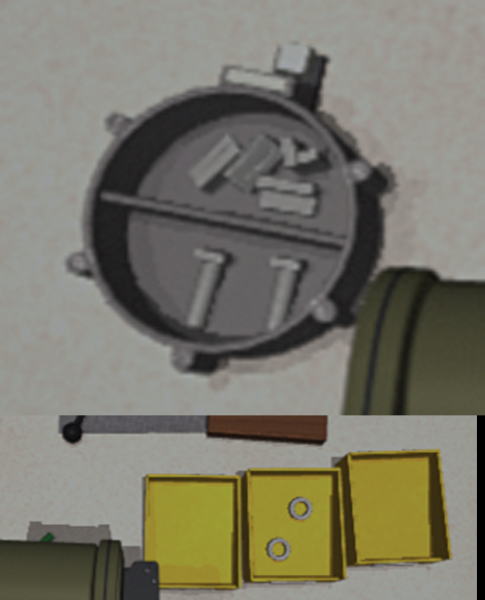

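The final view shows four clips beyond the wall on the label side, at about (215,162), (258,162), (295,150) and (287,195). The two pins are in the other half at (207,290) and (285,290), the clip and pin bins are empty, and the collars are in place. The label direction is −11.4 to −11.8° and the pointer −10.4 to −11.6°, so I'm handing in.

```bash
python3 -c "
from h import *
pose(); print(workorder.job_done())"
```

```text
pose 44.77 [0.4048 0.0332 0.1404] jaw 90.3 yax [ 0.028  0.    -1.   ] w 0.0003 F [-0.8 -0.   0.6]
the job is handed in; nothing more can be done
None
```

The job is handed in, at about 45 s of the 210 s allowed. All four clips are in the label half of the tub and both pins that were present are in the other half. I then turned the tub by pushing a rib with a fingertip until the label faced the pointer. `job_done()` gives no verdict, so the checks below are mine.

**Last checks**
- **Parts:** the final top view shows the four clips and two pins in their correct halves, and the clip and pin bins empty. Before the turn, nothing in the label half stood above about 53 mm over the table.
- **Label:** the two cameras put the label direction at −11.4° and −11.8°, and the pointer at −10.4° and −11.6°. That is within about 1.5° (0.025 rad); the limit is 0.15 rad. A rough early reading of the pointer gave −13.2°, which would still be within the limit.
- **Robot:** the arm was clear of everything at hand-in.
- **Left alone:** both collars are in their bin. The ledger and crank were only partly in the final crop. I did not measure either one or check the green decoy pins, but nothing went near them.

**What failed or disagreed**
- The first grasps of pin4 closed above it. The fingertips sit about 27 mm behind the reported TCP, which disagrees with the interface text, so I corrected the grasp heights for it.
- I gripped the first bin clip by its lip rather than its full width, but it held and was placed normally.

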